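# Refill the sugar canister through the jar funnel

## Robot

A 7-joint arm with a two-finger parallel gripper is mounted at the origin on the work surface. World frame = base frame: x ahead of the robot, y to its left, z up, the work surface at z = 0. Lengths are in m, angles in degrees, forces in N, time in s.
With the tool pointing down it reaches from about 0.4 to 0.9 m from the base axis. Payload 5.5 kg.
Tool frame: the origin (TCP) lies on the centre line of the jaws, within the pads' length; the fingertips stand 19 mm ahead of it and the grasp point (between the pads) is the TCP (manip.nose_length is the z of the fingertips in the tool frame, in m); z points along the fingers, x is the direction in which the jaws open and shut, and the axes are right-handed (so a half turn about z gives the same grasp; the last joint's range is limited). The gripper opens to 85 mm and grips with 20 to 120 N. Pads are 22 mm wide; open, the fingers measure 114 mm over their backs; the gripper's body (76 mm by 85 mm) begins 54 mm behind the grasp point. The pads swing forward as they close: fully open they stand 13 mm farther back than shut.
Start: joints at [-54.878, 28.699, -24.465, 88.831, 12.651, 65.22, -12.049], TCP at [0.223, 0.611, 0.25] pointing down, gripper open.
Joint ranges: [-164.97, 164.97], [-17.58, 116.51], [-87.97, 89.64], [11.32, 138.91], [-80.73, 260.73], [10.89, 115.49], [-147.41, 147.41]. Speed limits (degrees/s): [147.25, 147.25, 180, 180, 180, 180, 180].

## Interface

Orientations are given as [roll, pitch, yaw] about the fixed x, y, z axes, in that order (R = Rz(yaw) Ry(pitch) Rx(roll)).
In Python, from rig import manip gives the robot as it stands.
- The arm moves only by the tool play_rows, never from a script. Its argument "moves" is a list of rows, each a list of 2 entries, a list of its own where there are three numbers: the shift along the tool's x, y, z each as a share of 40 mm, from -1 to 1, then the turn about the tool's z as a share of pi/4 rad, from -1 to 1. In form: [[[tx, ty, tz], roll], ...]. A call has 1 to 12 rows; each row shifts and turns the pose as measured when the row begins, along the tool's axes as they then stand; what a row does not reach is not made up. A row lasts 1/12 s, in which the tool goes at most 41.7 mm and 7.16 degrees, less where a joint would pass 70% of its speed; a pose out of reach is approached as far as the arm can. A call with a number of a shift or a turn outside -1 to 1 is refused whole. A call with a gripper value outside its range is refused whole. "grip" is the opening, from -1 (shut) to 1 (fully open), set as the call begins (left out, the last holds). The fingers move at their own pace and stop on an object; the grip force is fixed at half the most. Time passes only in rows, so rows that do not move let the fingers close. It gives the time, the measured TCP pose, the force and the opening at its end, in the units of the state.
- manip.state(): the state, without advancing time (a new reading comes with each control period).
- manip.grab_frame(name): name is "scene" or "top"; returns a dict with "frame" (480x640x3 uint8, red, green, blue), "range_z" (480x640 float32, m along the optical axis (not along the pixel's ray), 0 where there is no reading), "vfov" (degrees; the focal length in pixels is half the picture's height over the tangent of half this angle, whatever the lens; pixels are square), "cx", "cy" (the principal point, pixels), "eye" and "orientation" of the camera in the world. Camera axes: x right, y up, looking along -z (the intrinsics and any distortion apply to the point x, -y, -z); pixel columns grow to the right and rows downward; lengths in m; the calibration is good to about 2 mm. A picture is of the moment at which its call begins.
- manip.job_done(): hands the job in, once; it reports no verdict.
Trained networks look in a picture, given as the dict that the camera call returned (one of the last four; its "shot" number tells which), for a name from the list of things; names that differ only in an ending like _2 or _b are one class to them, and where a whole thing is asked for, a point or a joint stands for the part that bears it (a point fixed in the world has none). Each returns a list of dicts, best first, with "confidence" (0 to 1); they miss things now and then, are a little off and sometimes report something else, mostly with a low value. They report only what shows in the picture. A call takes as long as a camera call. They do not tell look-alikes from the thing itself.
- manip.search_frame(label, picture): "centre" ([x, y, z] in m, in world coordinates, good to about 4 mm: the middle of the surface that is visible of it).
The state is a dict: "t": time; "q": joint angles; "qvel": joint speeds; "tau": joint torques, N m; "tool_pos": TCP position; "ee_rot": TCP orientation; "force": force on the tool from outside, world axes, zero at the start; "moment": the same for the moment, N m; "width": finger opening in m.
Only numpy, scipy, OpenCV 4.12 (cv2) and the standard library are available. Lean on these libraries where they do the work, as an engineer would, in place of code of your own. Each camera call takes 0.05 s, during which the arm holds its last target.

## Task

Tip all five lumps of rock sugar out of the scoop through the funnel into the glass canister, then set the empty scoop back down flat on its base on the bare counter. After that, lift the funnel off and stand it upright on its spout on the bare counter, off the tray. The filled canister stays standing upright on the tray; leave the glasses, spoons and lid where they are.

Things in the scene. Friction and masses are not known exactly. Their poses are not given: they have to be found in the camera images.
- scoop: Aluminium scoop with five lumps of rock sugar in it, standing on the counter to the right of the tray. Trough 115 long, 73 wide, 46 high at the back, walls and floor 3 thick, flat base 40 wide, open at the front. Origin: middle of the underside, 60 behind the front lip. +x points out of the mouth, the handle points to -x, z up. About 200 g without lumps, free to move.
- scoop_handle (a point): Grip point on the scoop's straight level handle, a rounded bar 18 wide (scoop y), 14 high, from 56 to 174 behind the scoop's origin; the point is on the bar's centre line, 95 behind and 40 above the scoop's origin. Underside of the bar 33 above the counter. Its axes are the scoop's.
- scoop_lip (a point): Middle of the scoop's front lip, on the floor surface, 60 in front of and 3 above the scoop's origin; axes as the scoop's. The lumps are slippery (friction about 0.35): they slide out once the floor slopes down to the lip by some 25 degrees, surely by 40; what holds the handle must lean as far. Carried level and smoothly, they stay in.
- canister: Clear glass sugar canister without its lid, standing on the tray; outside diameter 66, inside 57, height 130, floor 6 thick, with a fine screw thread outside the rim. Origin: centre of the underside, z up. Which of the four places on the tray is the canister's changes. Mass about 380 g, free to slide and tip.
- canister_mouth (a point): Centre of the canister's rim, 130 above its underside.
- funnel: Stainless jar funnel, loose, already sitting on the canister's rim. Spout 49 outside and 44 inside diameter, 24 long; above it a stop ring 69 across that rests on the rim, then a cone that opens to 124 diameter. Height 74. Origin: centre of the spout's lower end, z up; seated it is 106 above the canister's underside. Its tab handle points to +x. About 140 g. It stands by itself on its spout.
- funnel_handle (a point): Grip point on the funnel's tab handle: a level bar 12 wide (funnel y), 10 high, from 62 to 114 out from the axis (its inner end joins the cone's rim); the point is 90 out from the axis and 68 above the funnel's origin. Its axes are the funnel's.
- funnel_mouth (a point): Centre of the funnel's upper rim (124 diameter), 74 above the funnel's origin.
- tray: Round silver-toned tray lying fixed on the counter, 349 over the rim, rim 17 high, floor 4 thick. Origin: centre of the underside. The counter is bare for 250 to the left (+y) of its rim and around the scoop.
- lump1: Lump 1 of the rock sugar: a brownish faceted lump about 20 across and 17 high, 10 g. Origin: middle of the facet it stands on at the start.
- lump2: Lump 2 of the rock sugar: a brownish faceted lump about 20 across and 17 high, 10 g. Origin: middle of the facet it stands on at the start.
- lump3: Lump 3 of the rock sugar: a brownish faceted lump about 20 across and 17 high, 10 g. Origin: middle of the facet it stands on at the start.
- lump4: Lump 4 of the rock sugar: a brownish faceted lump about 20 across and 17 high, 10 g. Origin: middle of the facet it stands on at the start.
- lump5: Lump 5 of the rock sugar: a brownish faceted lump about 20 across and 17 high, 10 g. Origin: middle of the facet it stands on at the start.
- glass1: Drinking glass on the tray, 68 across the top, 56 at the foot, 95 high. Origin: centre of the underside. To be left alone.
- glass2: Drinking glass on the tray, 68 across the top, 56 at the foot, 95 high. Origin: centre of the underside. To be left alone.
- glass3: Drinking glass on the tray, 68 across the top, 56 at the foot, 95 high. Origin: centre of the underside. To be left alone.
- spoon1: Stainless teaspoon lying on the middle of the tray, 140 long, 25 wide. Origin: underside, mid length; bowl towards its +x. To be left alone.
- spoon2: Stainless teaspoon lying on the middle of the tray, 140 long, 25 wide. Origin: underside, mid length; bowl towards its +x. To be left alone.
- lid: The canister's steel screw lid lying on the tray, 73 across, 18 high. Origin: centre of the underside. To be left alone.
There are look-alikes about, which are no part of the job. Of the things that look like the scoop, take the one that is farthest from the robot's base at the start.

How it is judged:
By the outcome, as a careful person would: the job done as asked, in the order asked, and still so for the second after the job is handed in, with the robot touching nothing.
It also fails if it takes over 72 s, if anything falls off the work surface, if the arm or the gripper's body presses on something with over 40 N, if the wrist force passes 120 N, or if a joint passes its speed limit or range.

## Working session

There is one attempt and no reset: what is moved stays moved. The work goes in short steps, Python scripts to look and compute and a tool call to move; the robot and the scene stay as the last step left them, time stands still between calls to the robot, and variables do not carry over. Pictures are saved under pics/ and viewed, and the job is handed in when it is done.

Besides the shell and the picture viewer there is one more tool, called after "Request:" by a JSON object that holds its "api" and its "payload", one argument or row to a line. play_rows: Moves the arm, as the interface text tells. Shift numbers are shares of 40 mm and turn numbers shares of pi/4 rad, none past 1 either way. Its arguments: {"type":"object","properties":{"moves":{"type":"array","items":{"type":"array"}},"grip":{"type":"number"}},"required":["moves"]}

```bash
ls -la; mkdir -p pics; cat > h.py <<'E'
import numpy as np, cv2
from rig import manip
from scipy.spatial.transform import Rotation as R
def snap(name,fn):
    f=manip.grab_frame(name); cv2.imwrite('pics/'+fn,f['frame'][:,:,::-1]); np.savez('pics/'+fn[:-4]+'.npz',**{k:v for k,v in f.items()}); return f
def cam(f):
    o=np.array(f['orientation'],float); 
    return o if o.shape==(3,3) else R.from_euler('xyz',o,degrees=True).as_matrix()
E
python3 - <<'E'
from h import *
print(manip.state())
for n in ('scene','top'):
    f=snap(n,n+'0.png'); print({k:v for k,v in f.items() if k not in('frame','range_z')})
print([a for a in dir(manip) if a[0]!='_'], manip.nose_length)
E
```

```text
total 12
drwxr-xr-x  3 agent agent 4096 Dec  6 21:04 .
drwxr-xr-x 23 root  root  4096 Dec  6 21:04 ..
drwxr-xr-x  2 agent agent 4096 Dec  6 21:04 pics
{'t': 0.0, 'q': array([-54.87551476,  28.75353508, -24.45232558,  88.89415936,
        12.65126115,  65.21949128, -12.04876356]), 'qvel': array([ 0.02130313, -0.09805568, -0.04052265,  0.03032476,  0.00761431,
       -0.11145819, -0.08050289]), 'tau': array([-5.06717643e-04, -5.69522703e+01, -5.81620172e+00, -2.80934697e+01,
        1.07688500e-02,  1.20754307e-02, -1.10763341e-05]), 'tool_pos': array([0.22260534, 0.60997062, 0.24924122]), 'ee_rot': array([-1.79997288e+02,  1.13666929e-01,  6.99592334e+01]), 'force': array([0.61238182, 0.19614318, 0.48301213]), 'moment': array([ 0.05059153, -0.00855468, -0.01636632]), 'width': 0.08528379759962833}
{'vfov': 54.10531669564667, 'cx': 319.8289996101905, 'cy': 237.5671710620353, 'eye': array([0.78120656, 0.38032608, 0.73412277]), 'orientation': array([ 45.82253152,   1.1724981 , 147.37048319]), 'shot': 1}
{'vfov': 46.98776460074478, 'cx': 312.1049809971789, 'cy': 242.92607157306435, 'eye': array([ 0.28995252, -0.13211219,  1.01717654]), 'orientation': array([ 10.2944376 ,  -0.1503912 , -90.56048734]), 'shot': 2}
['IKError', 'grab_frame', 'job_done', 'nose_length', 'search_frame', 'state'] 0.019
```

View pics/scene0.png

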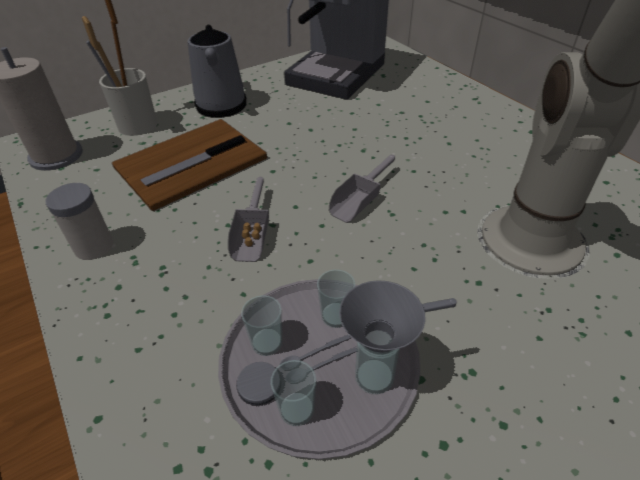

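View pics/top0.png

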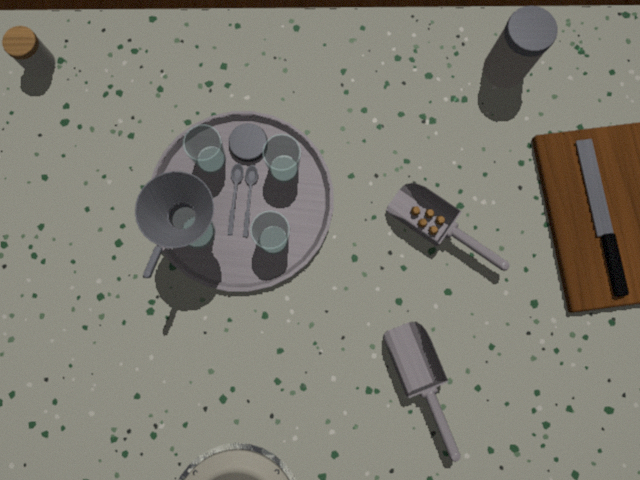

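```bash
cat >> h.py <<'E'
def pts(f):
    z=f['range_z'];H,W=z.shape;fl=H/2/np.tan(np.radians(f['vfov'])/2)
    u,v=np.meshgrid(np.arange(W),np.arange(H))
    p=np.stack([(u-f['cx'])/fl*z,-(v-f['cy'])/fl*z,-z],-1)
    P=p@cam(f).T+f['eye']; P[z==0]=np.nan; return P
def proj(f,P):
    H=480;fl=H/2/np.tan(np.radians(f['vfov'])/2)
    p=(np.asarray(P)-f['eye'])@cam(f); return np.stack([f['cx']+fl*p[...,0]/-p[...,2],f['cy']-fl*p[...,1]/-p[...,2]],-1)
E
python3 - <<'E'
from h import *
T=dict(np.load('pics/top0.npz'));S=dict(np.load('pics/scene0.npz'))
P=pts(T);Q=pts(S)
for n,u,v in [('counter',350,300),('counter',450,100),('scoopfloor',405,205),('hand end',504,264),('handle mid',480,248),('tray',240,260)]:
    print(n,P[v,u].round(4))
for n,u,v in [('counter',150,300),('funnel tab',440,305),('counter',300,200)]: print(n,Q[v,u].round(4))
for nm in ('top','scene'):
    f=manip.grab_frame(nm)
    for l in ['scoop','scoop_handle','scoop_lip','funnel','funnel_handle','funnel_mouth','canister','tray','glass1','lid','spoon1','lump1']:
        r=manip.search_frame(l,f); print(nm,l,[(np.round(d['centre'],3).tolist(),round(d['confidence'],2)) for d in r])
img=cv2.imread('pics/top0.png');cv2.imwrite('pics/crop0.png',cv2.resize(img[170:290,370:530],None,fx=5,fy=5,interpolation=cv2.INTER_CUBIC))
print(manip.state()['t'])
E
```

```text
counter [ 0.3675 -0.2053 -0.0016]
counter [ 0.7587 -0.4111 -0.0021]
scoopfloor [ 0.5458 -0.3133  0.0014]
hand end [ 0.4252 -0.4772  0.0454]
handle mid [ 0.4544 -0.4364  0.0452]
tray [ 0.4432 -0.0025  0.003 ]
counter [ 0.7636 -0.3023  0.    ]
funnel tab [0.4158 0.1131 0.1838]
counter [ 0.3571 -0.3996  0.0025]
top scoop [([0.241, -0.326, 0.006], 0.93), ([0.583, -0.018, 0.009], 0.26)]
top scoop_handle [([0.241, -0.328, 0.006], 0.81), ([0.518, -0.356, 0.024], 0.62), ([0.502, 0.08, 0.041], 0.24)]
top scoop_lip [([0.244, -0.324, 0.007], 0.69), ([0.492, -0.361, 0.017], 0.67), ([0.52, -0.354, 0.022], 0.55)]
top funnel [([0.503, 0.094, 0.166], 0.82), ([0.505, 0.085, 0.04], 0.72)]
top funnel_handle [([0.506, 0.092, 0.171], 0.56)]
top funnel_mouth [([0.505, 0.092, 0.169], 0.97), ([0.505, 0.085, 0.038], 0.69)]
top canister [([0.502, 0.086, 0.038], 0.78), ([0.516, -0.358, 0.021], 0.54)]
top tray [([0.542, -0.024, 0.008], 0.9)]
top glass1 [([0.493, -0.068, 0.043], 0.97), ([0.52, -0.357, 0.018], 0.59)]
top lid [([0.52, -0.356, 0.02], 0.28)]
top spoon1 [([0.582, -0.018, 0.012], 0.81), ([0.59, 0.007,
[... 365 characters left out ...]
023], 0.63)]
scene scoop_lip [([0.245, -0.334, 0.018], 0.88), ([0.515, -0.361, 0.021], 0.58), ([0.572, 0.054, 0.005], 0.15)]
scene funnel [([0.474, 0.062, 0.17], 0.77), ([0.538, -0.325, 0.014], 0.71)]
scene funnel_handle [([0.515, -0.36, 0.022], 0.3)]
scene funnel_mouth []
scene canister []
scene tray [([0.568, 0.055, 0.004], 0.88)]
scene glass1 [([0.63, 0.044, 0.063], 0.73), ([0.62, -0.079, 0.07], 0.69)]
scene lid [([0.669, -0.014, 0.022], 0.96), ([0.49, -0.067, 0.068], 0.17)]
scene spoon1 [([0.549, -0.018, 0.009], 0.74), ([0.529, 0.012, 0.011], 0.49)]
scene lump1 [([0.476, 0.064, 0.167], 0.63), ([0.494, -0.354, 0.02], 0.61), ([0.534, -0.324, 0.018], 0.6), ([0.525, -0.352, 0.02], 0.57)]
1.4
```

View pics/crop0.png

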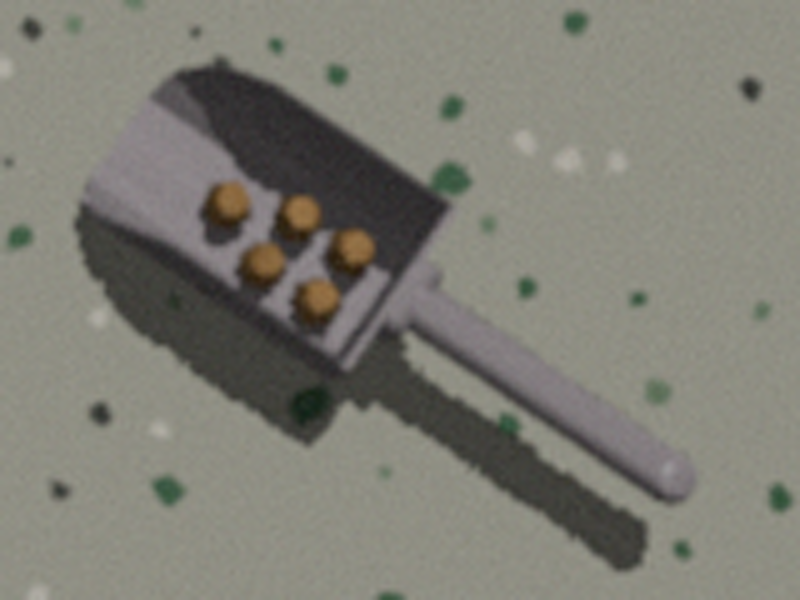

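```bash
python3 - <<'E'
from h import *
T=dict(np.load('pics/top0.npz'));S=dict(np.load('pics/scene0.npz'))
for nm,f in (('top',T),('scene',S)):
    P=pts(f).reshape(-1,3)
    # scoop handle
    m=(P[:,2]>.040)&(P[:,2]<.055)&(P[:,0]<.49)&(P[:,0]>.40)&(P[:,1]<-.39)&(P[:,1]>-.5)
    A=P[m][:,:2]; c=A.mean(0); d=np.linalg.svd(A-c)[2][0]; d*=np.sign(d[0])
    s=(A-c)@d; print(nm,'handle n',m.sum(),'c',c.round(4),'yaw',np.degrees(np.arctan2(d[1],d[0])).round(2),'end',(c+d*s.min()).round(4),(c+d*s.max()).round(4),P[m][:,2].mean())
    end=c+d*s.min(); print('origin',(end+d*.174).round(4),'grip',(end+d*.079).round(4),'lip',(end+d*.234).round(4))
    # funnel tab & rim
    m=(P[:,2]>.170)&(P[:,2]<.195)&(P[:,0]>.33)&(P[:,0]<.62)&(P[:,1]>-.02)&(P[:,1]<.25)
    B=P[m]; c0=np.array([.505,.08])
    from scipy.optimize import least_squares
    r=np.linalg.norm(B[:,:2]-c0,axis=1); 
    for it in range(6):
        k=abs(np.linalg.norm(B[:,:2]-c0,axis=1)-.062)<(.02 if it<2 else .008)
        k&=B[:,2]>.178
        c0=least_squares(lambda c:np.linalg.norm(B[k][:,:2]-c,axis=1)-.0605,c0,loss='soft_l1',f_scale=.002).x
    print(' funnel c',c0.round(4),k.sum(),B[k][:,2].mean())
    r=np.linalg.norm(B[:,:2]-c0,axis=1); t=B[(r>.07)&(r<.12)]; v=t[:,:2].mean(0)-c0; print(' tab n',len(t),'dir',np.degrees(np.arctan2(v[1],v[0])).round(2),'max r',r[r<.125].max(),t[:,2].mean())
    # tray rim, glasses
E
```

```text
top handle n 638 c [ 0.4529 -0.4378] yaw 53.91 end [ 0.4185 -0.4849] [ 0.4877 -0.39  ] 0.0457396492423652
origin [ 0.521  -0.3443] grip [ 0.4651 -0.421 ] lip [ 0.5564 -0.2958]
 funnel c [0.4969 0.0765] 1015 0.18194523123047804
 tab n 236 dir 158.9 max r 0.1130327413811675 0.18180809685755048
scene handle n 239 c [ 0.4529 -0.4346] yaw 53.66 end [ 0.4181 -0.482 ] [ 0.4861 -0.3895] 0.047097289895960036
origin [ 0.5212 -0.3418] grip [ 0.4649 -0.4183] lip [ 0.5567 -0.2935]
 funnel c [0.4972 0.0795] 1099 0.18267120487408375
 tab n 254 dir 158.79 max r 0.11397883483250847 0.18252107940315898
```

Two scoops in the top view: one with lumps at pixel (430,215), about 0.63 m from the base, and an empty one at (415,365), about 0.41 m away. The farthest is the one with lumps, and the crop confirms it. The moves can't tilt the tool directly, so I'll check in free air how the controller behaves at the edge of its reach.

Request:
{"api": "play_rows", "payload": {
  "moves": [
    [[0.65, 0.75, 0], 0],
    [[0.65, 0.75, 0], 0],
    [[0.65, 0.75, 0], 0],
    [[0.65, 0.75, 0], 0],
    [[0.65, 0.75, 0], 0],
    [[0.65, 0.75, 0], 0],
    [[0.65, 0.75, 0], 0],
    [[0.65, 0.75, 0], 0]
  ],
  "grip": 1
}}

```text
t: 2.07
tool_pos: [0.5136, 0.7309, 0.2519]
ee_rot: [-179.7, 0.1, 71.1]
force: [0.8, 1.5, 1.3]
width: 0.0854
```

Request:
{"api": "play_rows", "payload": {
  "moves": [
    [[0.96, 0.28, 0], 0],
    [[0.96, 0.28, 0], 0],
    [[0.96, 0.28, 0], 0],
    [[0.96, 0.28, 0], 0]
  ]
}}

```text
t: 2.4
tool_pos: [0.5567, 0.77, 0.2326]
ee_rot: [-179.5, -1.1, 69.8]
force: [0.3, 0.3, -0.4]
width: 0.0857
```

```bash
python3 -c "
from rig import manip
s=manip.state();print(s['q'].round(2),s['tool_pos'],s['ee_rot'])"
```

```text
[-56.76  70.86  12.35  12.31 -12.56  96.18  15.55] [0.55674096 0.77000864 0.23263417] [-179.4727205    -1.09764831   69.76524408]
```

Request:
{"api": "play_rows", "payload": {
  "moves": [
    [[0.96, 0.28, 0], 0],
    [[0.96, 0.28, 0], 0],
    [[0.96, 0.28, 0], 0],
    [[0.96, 0.28, 0], 0],
    [[0.96, 0.28, 0], 0],
    [[0.96, 0.28, 0], 0]
  ]
}}

```text
t: 2.9
tool_pos: [0.5871, 0.807, 0.2083]
ee_rot: [178.8, -7.6, 69.6]
force: [0.3, -0.2, -0.0]
width: 0.0854
```

```bash
python3 -c "
from rig import manip
s=manip.state();print(s['q'].round(2),s['tool_pos'],s['ee_rot'])"
```

```text
[-60.09  77.11  72.15  11.33 -71.56  91.65  20.21] [0.58711816 0.80697264 0.20830251] [178.78223239  -7.60812478  69.60050322]
```

Request:
{"api": "play_rows", "payload": {
  "moves": [
    [[0.6, 0.2, -0.75], 0],
    [[0.6, 0.2, -0.75], 0],
    [[0.6, 0.2, -0.75], 0],
    [[0.6, 0.2, -0.75], 0],
    [[0.6, 0.2, -0.75], 0],
    [[0.6, 0.2, -0.75], 0]
  ]
}}

```text
t: 3.4
tool_pos: [0.5894, 0.7974, 0.3598]
ee_rot: [176.7, -13.4, 70.1]
force: [-0.4, -0.0, 0.1]
width: 0.0855
```

```bash
cat > st.py <<'E'
from h import *
s=manip.state();M=R.from_euler('xyz',s['ee_rot'],degrees=True).as_matrix();z=M[:,2]
print(s['t'],s['q'].round(1),s['tool_pos'].round(4),s['ee_rot'].round(2),'w',s['width'].round(4),'F',s['force'].round(1))
print('lean',np.degrees(np.arccos(-z[2])).round(2),'az',np.degrees(np.arctan2(z[1],z[0])).round(1)); print(M.round(3))
E
python3 st.py
```

```text
Traceback (most recent call last):
  File "st.py", line 3, in <module>
    print(s['t'],s['q'].round(1),s['tool_pos'].round(4),s['ee_rot'].round(2),'w',s['width'].round(4),'F',s['force'].round(1))
                                                                                 ^^^^^^^^^^^^^^^^
AttributeError: 'float' object has no attribute 'round'
```

Pushing past the reach limit does make the tool lean, and the lean carries over. I'll keep pushing, because a leaned tool turned about its own axis will tip the scoop.

```bash
sed -i "s/s\['width'\].round(4)/round(s['width'],4)/" st.py; python3 st.py
```

```text
3.4 [-60.1  69.1  81.7  11.3 -79.5  95.2  21. ] [0.5894 0.7974 0.3598] [176.71 -13.41  70.06] w 0.0855 F [-0.4 -0.   0.1]
lean 13.8 az 56.1
[[ 0.332  0.934  0.133]
 [ 0.914 -0.353  0.198]
 [ 0.232  0.056 -0.971]]
```

Request:
{"api": "play_rows", "payload": {
  "moves": [
    [[0.7, 0.2, -0.65], 0],
    [[0.7, 0.2, -0.65], 0],
    [[0.7, 0.2, -0.65], 0],
    [[0.7, 0.2, -0.65], 0],
    [[0.7, 0.2, -0.65], 0],
    [[0.7, 0.2, -0.65], 0]
  ]
}}

```text
t: 3.9
tool_pos: [0.5807, 0.7864, 0.5109]
ee_rot: [174.1, -21.8, 70.9]
force: [0.2, -0.1, -0.5]
width: 0.0852
```

```bash
python3 st.py
```

```text
3.9 [-60.6  60.3  82.6  11.3 -79.4  95.3  21. ] [0.5807 0.7864 0.5109] [174.14 -21.78  70.91] w 0.0852 F [ 0.2 -0.1 -0.5]
lean 22.52 az 55.4
[[ 0.304  0.928  0.217]
 [ 0.878 -0.361  0.315]
 [ 0.371  0.095 -0.924]]
```

Request:
{"api": "play_rows", "payload": {
  "moves": [
    [[0.75, 0.15, -0.6], 0],
    [[0.75, 0.15, -0.6], 0],
    [[0.75, 0.15, -0.6], 0]
  ]
}}

```text
t: 4.15
tool_pos: [0.5683, 0.7813, 0.581]
ee_rot: [172.7, -26.1, 71.5]
force: [-0.1, 0.8, 0.1]
width: 0.0853
```

```bash
python3 st.py; cat > go.py <<'E'
from h import *
import sys
s=manip.state();M=R.from_euler('xyz',s['ee_rot'],degrees=True).as_matrix()
t=np.array([float(a) for a in sys.argv[1:4]]);d=M.T@(t-s['tool_pos']);n=np.linalg.norm(d)/.04
print('world d',(t-s['tool_pos']).round(4),'tool d/40mm',(d/.04).round(2),'rows',n.round(2),'unit',(d/.04/n).round(2))
E
python3 go.py 0.5 0.3 0.4
```

```text
4.15 [-61.4  56.2  82.7  11.4 -78.7  94.7  20.6] [0.5683 0.7813 0.581 ] [172.71 -26.14  71.45] w 0.0853 F [-0.1  0.8  0.1]
lean 27.07 az 55.3
[[ 0.286  0.923  0.259]
 [ 0.851 -0.369  0.374]
 [ 0.441  0.114 -0.89 ]]
world d [-0.0683 -0.4813 -0.181 ] tool d/40mm [-12.72   2.34  -0.91] rows 12.97 unit [-0.98  0.18 -0.07]
```

Request:
{"api": "play_rows", "payload": {
  "moves": [
    [[-0.98, 0.18, -0.07], 0],
    [[-0.98, 0.18, -0.07], 0],
    [[-0.98, 0.18, -0.07], 0],
    [[-0.98, 0.18, -0.07], 0],
    [[-0.98, 0.18, -0.07], 0],
    [[-0.98, 0.18, -0.07], 0],
    [[-0.98, 0.18, -0.07], 0],
    [[-0.98, 0.18, -0.07], 0],
    [[-0.98, 0.18, -0.07], 0],
    [[-0.98, 0.18, -0.07], 0],
    [[-0.98, 0.18, -0.07], 0],
    [[-0.98, 0.18, -0.07], 0]
  ]
}}

```text
t: 5.15
tool_pos: [0.5088, 0.3776, 0.4262]
ee_rot: [172.1, -27.1, 73.7]
force: [-0.8, -0.9, 2.2]
width: 0.0856
```

```bash
python3 st.py; python3 go.py 0.46 -0.42 0.30
```

```text
5.15 [-106.4   17.3   88.9  103.4  -40.2   57.8   67.2] [0.5088 0.3776 0.4262] [172.13 -27.05  73.69] w 0.0856 F [-0.8 -0.9  2.2]
lean 28.09 az 56.8
[[ 0.25   0.933  0.258]
 [ 0.855 -0.338  0.394]
 [ 0.455  0.122 -0.882]]
world d [-0.0488 -0.7976 -0.1262] tool d/40mm [-18.78   5.22  -5.39] rows 20.23 unit [-0.93  0.26 -0.27]
```

Request:
{"api": "play_rows", "payload": {
  "moves": [
    [[-0.93, 0.26, -0.27], 0],
    [[-0.93, 0.26, -0.27], 0],
    [[-0.93, 0.26, -0.27], 0],
    [[-0.93, 0.26, -0.27], 0],
    [[-0.93, 0.26, -0.27], 0],
    [[-0.93, 0.26, -0.27], 0],
    [[-0.93, 0.26, -0.27], 0]
  ]
}}

```text
t: 5.73
tool_pos: [0.4814, 0.1513, 0.3884]
ee_rot: [174.0, -26.9, 74.0]
force: [1.9, -0.9, -0.3]
width: 0.0855
```

```bash
python3 st.py; python3 go.py 0.46 -0.42 0.30
```

```text
5.7333 [-79.1 -17.2  62.  115.7  -5.   52.8  59.4] [0.4814 0.1513 0.3884] [173.98 -26.86  74.01] w 0.0855 F [ 1.9 -0.9 -0.3]
lean 27.47 az 60.9
[[ 0.246  0.943  0.225]
 [ 0.858 -0.32   0.403]
 [ 0.452  0.094 -0.887]]
world d [-0.0214 -0.5713 -0.0884] tool d/40mm [-13.38   3.85  -3.91] rows 14.46 unit [-0.93  0.27 -0.27]
```

Request:
{"api": "play_rows", "payload": {
  "moves": [
    [[-0.93, 0.27, -0.27], 0],
    [[-0.93, 0.27, -0.27], 0],
    [[-0.93, 0.27, -0.27], 0],
    [[-0.93, 0.27, -0.27], 0],
    [[-0.93, 0.27, -0.27], 0],
    [[-0.93, 0.27, -0.27], 0],
    [[-0.93, 0.27, -0.27], 0]
  ]
}}

```text
t: 6.32
tool_pos: [0.4585, -0.1235, 0.351]
ee_rot: [172.9, -27.7, 74.8]
force: [-1.4, -4.7, -1.8]
width: 0.0853
```

```bash
python3 st.py; python3 go.py 0.46 -0.42 0.30
```

```text
6.3167 [-68.2 -17.6  89.6 113.1 -11.9  63.2 100.1] [ 0.4585 -0.1235  0.351 ] [172.88 -27.72  74.82] w 0.0853 F [-1.4 -4.7 -1.8]
lean 28.54 az 59.8
[[ 0.232  0.943  0.24 ]
 [ 0.854 -0.315  0.413]
 [ 0.465  0.11  -0.878]]
world d [ 0.0015 -0.2965 -0.051 ] tool d/40mm [-6.92  2.23 -1.93] rows 7.52 unit [-0.92  0.3  -0.26]
```

Request:
{"api": "play_rows", "payload": {
  "moves": [
    [[0, 0, 0], -0.15],
    [[0, 0, 0], -0.15],
    [[0, 0, 0], -0.15],
    [[0, 0, 0], -0.15],
    [[0, 0, 0], -0.15],
    [[0, 0, 0], -0.15],
    [[0, 0, 0], -0.15],
    [[0, 0, 0], -0.15],
    [[0, 0, 0], -0.15],
    [[0, 0, 0], -0.15],
    [[0, 0, 0], -0.15]
  ]
}}

```text
t: 7.23
tool_pos: [0.4817, -0.0509, 0.3795]
ee_rot: [159.5, -0.2, 142.3]
force: [0.6, -0.6, -0.2]
width: 0.0853
```

```bash
python3 st.py; python3 go.py 0.46 -0.42 0.30
```

```text
7.2333 [-68.4 -17.6  72.4 111.8  -0.6  62.4 147.3] [ 0.4817 -0.0509  0.3795] [159.5   -0.22 142.33] w 0.0853 F [ 0.6 -0.6 -0.2]
lean 20.5 az 52.9
[[-0.792  0.573  0.211]
 [ 0.611  0.741  0.279]
 [ 0.004  0.35  -0.937]]
world d [-0.0217 -0.3691 -0.0795] tool d/40mm [-5.22 -7.84 -0.83] rows 9.45 unit [-0.55 -0.83 -0.09]
```

Request:
{"api": "play_rows", "payload": {
  "moves": [
    [[0, 0, 0], 0.15],
    [[0, 0, 0], 0.15],
    [[0, 0, 0], 0.15],
    [[0, 0, 0], 0.15],
    [[0, 0, 0], 0.15],
    [[0, 0, 0], 0.15],
    [[0, 0, 0], 0.15],
    [[0, 0, 0], 0.15],
    [[0, 0, 0], 0.15],
    [[0, 0, 0], 0.15],
    [[0, 0, 0], 0.15],
    [[0, 0, 0], 0.15]
  ]
}}

```text
t: 8.23
tool_pos: [0.4806, -0.0392, 0.3823]
ee_rot: [178.1, -21.5, 59.4]
force: [1.2, -0.8, 0.4]
width: 0.0851
```

Request:
{"api": "play_rows", "payload": {
  "moves": [
    [[0, 0, 0], 0.15],
    [[0, 0, 0], 0.15],
    [[0, 0, 0], 0.15],
    [[0, 0, 0], 0.15],
    [[0, 0, 0], 0.15],
    [[0, 0, 0], 0.15],
    [[0, 0, 0], 0.15],
    [[0, 0, 0], 0.15],
    [[0, 0, 0], 0.15],
    [[0, 0, 0], 0.15],
    [[0, 0, 0], 0.15],
    [[0, 0, 0], 0.15]
  ]
}}

```text
t: 9.23
tool_pos: [0.4771, -0.0377, 0.3861]
ee_rot: [-157.6, -3.7, -26.7]
force: [0.5, -0.5, -0.1]
width: 0.0851
```

```bash
python3 st.py; python3 go.py 0.46 -0.42 0.30
```

```text
9.2333 [-37.5  -6.3  50.5 112.4 -17.9  63.8  -5.9] [ 0.4771 -0.0377  0.3861] [-157.62   -3.74  -26.68] w 0.0851 F [ 0.5 -0.5 -0.1]
lean 22.67 az 54.3
[[ 0.892 -0.393  0.225]
 [-0.448 -0.837  0.313]
 [ 0.065 -0.38  -0.923]]
world d [-0.0171 -0.3823 -0.0861] tool d/40mm [ 3.76  8.99 -1.1 ] rows 9.81 unit [ 0.38  0.92 -0.11]
```

Request:
{"api": "play_rows", "payload": {
  "moves": [
    [[0.38, 0.92, -0.11], 0],
    [[0.38, 0.92, -0.11], 0],
    [[0.38, 0.92, -0.11], 0],
    [[0.38, 0.92, -0.11], 0],
    [[0.38, 0.92, -0.11], 0],
    [[0.38, 0.92, -0.11], 0],
    [[0.38, 0.92, -0.11], 0]
  ]
}}

```text
t: 9.82
tool_pos: [0.4673, -0.3045, 0.3244]
ee_rot: [-156.3, -4.2, -25.9]
force: [1.5, 0.4, 1.0]
width: 0.0852
```

```bash
python3 st.py; python3 go.py 0.437 -0.458 0.165
```

```text
9.8167 [ -1.4  25.9  61.2  99.9 -44.8  82.2  46.6] [ 0.4673 -0.3045  0.3244] [-156.34   -4.16  -25.91] w 0.0852 F [1.5 0.4 1. ]
lean 24.01 az 54.7
[[ 0.897 -0.374  0.235]
 [-0.436 -0.837  0.332]
 [ 0.073 -0.4   -0.914]]
world d [-0.0303 -0.1535 -0.1594] tool d/40mm [0.7  5.09 2.19] rows 5.58 unit [0.13 0.91 0.39]
```

Request:
{"api": "play_rows", "payload": {
  "moves": [
    [[0.15, 0.9, 0.38], 0.05],
    [[0.15, 0.9, 0.38], 0.05],
    [[0.15, 0.9, 0.38], 0.05],
    [[0.15, 0.9, 0.38], 0.05],
    [[0.15, 0.9, 0.38], 0.05]
  ]
}}

```text
t: 10.23
tool_pos: [0.4336, -0.4491, 0.1819]
ee_rot: [-155.9, -0.2, -36.4]
force: [0.2, -0.5, 0.3]
width: 0.0854
```

```bash
python3 st.py; python3 go.py 0.439 -0.454 0.15; python3 - <<'E'
from h import *
snap('top','top1.png')
E
```

```text
10.2333 [ 20.5  45.2  54.1  93.7 -56.   81.6  54.6] [ 0.4336 -0.4491  0.1819] [-155.94   -0.19  -36.42] w 0.0854 F [ 0.2 -0.5  0.3]
lean 24.06 az 53.2
[[ 0.805 -0.541  0.244]
 [-0.594 -0.736  0.326]
 [ 0.003 -0.408 -0.913]]
world d [ 0.0054 -0.0049 -0.0319] tool d/40mm [0.18 0.34 0.72] rows 0.82 unit [0.22 0.42 0.88]
```

View pics/top1.png

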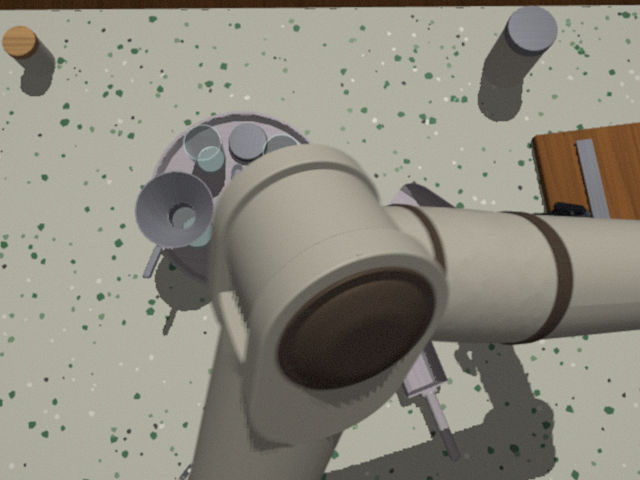

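```bash
python3 - <<'E'
from h import *
snap('scene','scene1.png')
E
```

```text
(no output)
```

View pics/scene1.png

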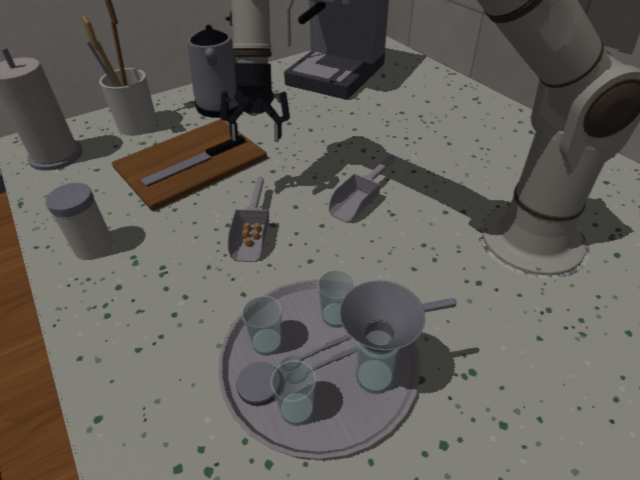

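The view shows the open gripper at (255,110), leaning the way I intended and behind the loaded scoop's handle at (258,192). I'll go down to the handle.

```bash
python3 go.py 0.469 -0.414 0.041;python3 go.py 0.449 -0.439 0.10
```

```text
world d [ 0.0406  0.036  -0.1357] tool d/40mm [0.3  0.16 3.64] rows 3.65 unit [0.08 0.04 1.  ]
world d [ 0.0206  0.011  -0.0767] tool d/40mm [0.26 0.29 1.97] rows 2.0 unit [0.13 0.15 0.98]
```

Request:
{"api": "play_rows", "payload": {
  "moves": [
    [[0.1, 0.06, 0.7], 0],
    [[0.1, 0.06, 0.7], 0],
    [[0.1, 0.06, 0.7], 0],
    [[0, 0, 0], 0]
  ]
}}

```text
t: 10.67
tool_pos: [0.4546, -0.4366, 0.0964]
ee_rot: [-156.2, 0.2, -36.9]
force: [-0.0, 2.1, -1.4]
width: 0.0854
```

```bash
python3 st.py; python3 go.py 0.469 -0.414 0.041;
```

```text
10.6667 [ 20.5  51.1  50.   95.6 -61.3  75.4  56.8] [ 0.4546 -0.4366  0.0964] [-156.19    0.18  -36.95] w 0.0854 F [-0.   2.1 -1.4]
lean 23.81 az 53.5
[[ 0.799 -0.551  0.24 ]
 [-0.601 -0.73   0.324]
 [-0.003 -0.404 -0.915]]
world d [ 0.0144  0.0226 -0.0554] tool d/40mm [-0.05 -0.05  1.54] rows 1.54 unit [-0.03 -0.03  1.  ]
```

Request:
{"api": "play_rows", "payload": {
  "moves": [
    [[-0.02, -0.02, 0.6], 0],
    [[-0.02, -0.02, 0.5], 0],
    [[0, 0, 0.4], 0],
    [[0, 0, 0], 0]
  ]
}}

```text
t: 11.0
tool_pos: [0.4726, -0.4144, 0.0476]
ee_rot: [-156.1, -0.3, -36.7]
force: [0.7, 1.5, -0.4]
width: 0.0855
```

```bash
python3 st.py; python3 go.py 0.469 -0.414 0.041;
```

```text
11.0 [ 19.3  54.   47.3  97.4 -65.1  71.1  58.7] [ 0.4726 -0.4144  0.0476] [-156.15   -0.28  -36.67] w 0.0855 F [ 0.7  1.5 -0.4]
lean 23.85 az 52.7
[[ 0.802 -0.545  0.245]
 [-0.597 -0.735  0.322]
 [ 0.005 -0.404 -0.915]]
world d [-0.0036  0.0004 -0.0066] tool d/40mm [-0.08  0.11  0.13] rows 0.19 unit [-0.42  0.57  0.7 ]
```

Request:
{"api": "play_rows", "payload": {
  "moves": [
    [[-0.07, 0.1, 0.14], 0],
    [[0, 0, 0], 0]
  ]
}}

```text
t: 11.17
tool_pos: [0.4705, -0.4144, 0.0432]
ee_rot: [-156.2, -0.5, -36.6]
force: [-0.6, 0.3, 0.6]
width: 0.0851
```

Request:
{"api": "play_rows", "payload": {
  "moves": [
    [[0, 0, 0], 0],
    [[0, 0, 0], 0],
    [[0, 0, 0], 0],
    [[0, 0, 0], 0],
    [[0, 0, 0], 0],
    [[0, 0, 0], 0],
    [[0, 0, 0], 0],
    [[0, 0, 0], 0]
  ],
  "grip": -1
}}

```text
t: 11.83
tool_pos: [0.4699, -0.419, 0.0485]
ee_rot: [-156.3, -0.8, -36.7]
force: [-0.6, 1.2, 0.5]
width: 0.0165
```

```bash
python3 st.py; python3 - <<'E'
from h import *
f=snap('scene','scene2.png');cv2.imwrite('pics/c2.png',cv2.resize(f['frame'][60:300,150:400,::-1],None,fx=2.4,fy=2.4))
E
```

```text
11.8333 [ 19.6  53.8  47.4  97.6 -65.3  70.8  59.4] [ 0.4699 -0.419   0.0485] [-156.29   -0.84  -36.73] w 0.0165 F [-0.6  1.2  0.5]
lean 23.72 az 51.4
[[ 0.801 -0.543  0.251]
 [-0.598 -0.737  0.314]
 [ 0.015 -0.402 -0.916]]
```

View pics/c2.png

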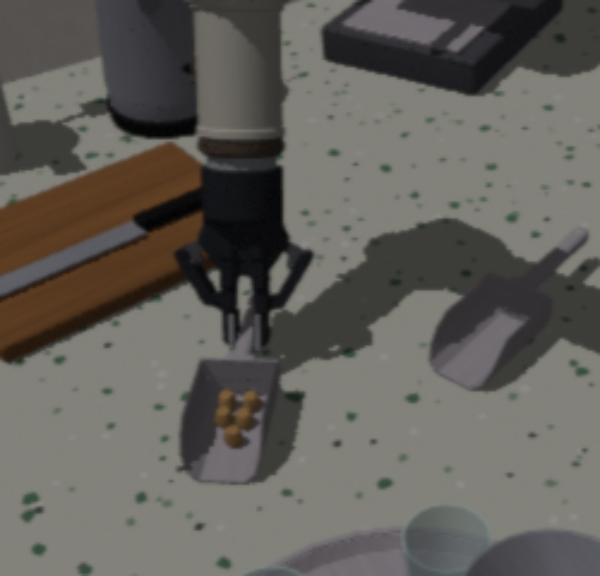

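Gripped on the handle, but the TCP rode up to 48 mm. I'll take it again a little deeper.

Request:
{"api": "play_rows", "payload": {
  "moves": [
    [[0, 0, 0], 0],
    [[0, 0, 0], 0],
    [[-0.05, -0.08, 0.2], 0],
    [[0, 0, 0.15], 0],
    [[0, 0, 0], 0]
  ],
  "grip": -0.2
}}

```text
t: 12.3
tool_pos: [0.474, -0.4105, 0.0358]
ee_rot: [-156.3, -0.9, -36.8]
force: [0.4, 0.3, -0.5]
width: 0.0341
```

```bash
python3 st.py; python3 go.py 0.467 -0.414 0.036
```

```text
12.3 [ 19.1  54.5  46.6  98.4 -66.4  69.6  59.8] [ 0.474  -0.4105  0.0358] [-156.3    -0.86  -36.76] w 0.0341 F [ 0.4  0.3 -0.5]
lean 23.71 az 51.3
[[ 0.801 -0.543  0.252]
 [-0.598 -0.737  0.314]
 [ 0.015 -0.402 -0.916]]
world d [-0.007  -0.0035  0.0002] tool d/40mm [-0.09  0.16 -0.08] rows 0.2 unit [-0.45  0.81 -0.38]
```

Request:
{"api": "play_rows", "payload": {
  "moves": [
    [[0, 0.05, 0], 0],
    [[0, 0, 0], 0],
    [[0, 0, 0], 0],
    [[0, 0, 0], 0],
    [[0, 0, 0], 0]
  ],
  "grip": -1
}}

```text
t: 12.72
tool_pos: [0.4732, -0.4112, 0.0343]
ee_rot: [-156.3, -0.8, -36.7]
force: [0.1, 0.5, 0.2]
width: 0.017
```

```bash
python3 st.py
```

```text
12.7167 [ 19.3  54.6  46.6  98.3 -66.4  69.7  59.9] [ 0.4732 -0.4112  0.0343] [-156.26   -0.8   -36.7 ] w 0.017 F [0.1 0.5 0.2]
lean 23.76 az 51.5
[[ 0.802 -0.542  0.251]
 [-0.598 -0.737  0.315]
 [ 0.014 -0.403 -0.915]]
```

Request:
{"api": "play_rows", "payload": {
  "moves": [
    [[0, -0.04, -0.09], 0],
    [[0, -0.08, -0.18], 0],
    [[0, -0.12, -0.28], 0],
    [[0, -0.12, -0.28], 0],
    [[0, -0.12, -0.28], 0],
    [[0, -0.06, -0.14], 0],
    [[0, 0, 0], 0]
  ]
}}

```text
t: 13.3
tool_pos: [0.4708, -0.4118, 0.0942]
ee_rot: [-156.4, -0.7, -36.8]
force: [0.5, 0.1, -1.6]
width: 0.0172
```

```bash
python3 st.py; python3 - <<'E'
from h import *
f=snap('scene','scene3.png');cv2.imwrite('pics/c3.png',cv2.resize(f['frame'][60:300,150:400,::-1],None,fx=2.4,fy=2.4))
E
```

```text
13.3 [ 17.4  50.   49.9  98.1 -62.4  73.1  56.4] [ 0.4708 -0.4118  0.0942] [-156.43   -0.74  -36.76] w 0.0172 F [ 0.5  0.1 -1.6]
lean 23.58 az 51.5
[[ 0.801 -0.544  0.249]
 [-0.598 -0.737  0.313]
 [ 0.013 -0.4   -0.916]]
```

View pics/c3.png

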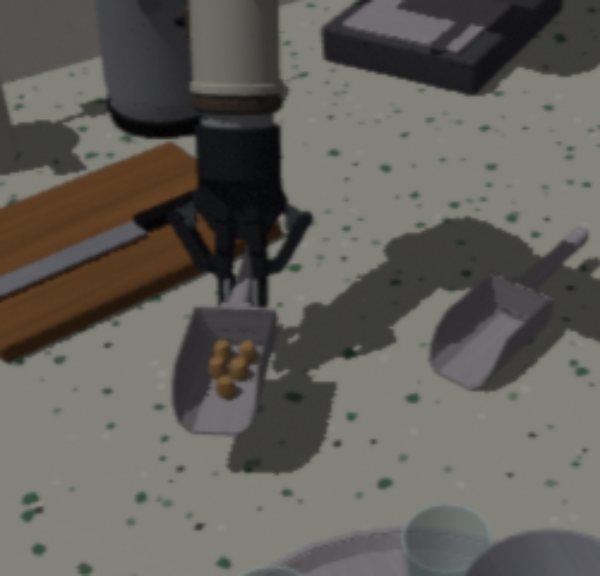

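```bash
cat > slope.py <<'E'
from h import *
import sys
def slope(fn):
    f=dict(np.load(fn));P=pts(f)
    s=manip.state()
    # lip-direction unit from tool: scoop forward = horizontal part approx = -tool y rotated
    M=R.from_euler('xyz',s['ee_rot'],degrees=True).as_matrix()
    return f,P,s,M
f,P,s,M=slope(sys.argv[1])
# scoop frame if unslipped: pitched by lean
a=np.radians(float(sys.argv[2])); fw=-M[:,1]*np.cos(a)+M[:,2]*np.sin(a); up=np.cross(fw,-M[:,0])*-1
print('nominal fwd',fw.round(3),'up',up.round(3))
D=(P-s['tool_pos']).reshape(-1,3); u=D@fw; v=D@M[:,0]; w=D@up
m=(u>.02)&(u<.17)&(abs(v)<.022)&(abs(w)<.06)
for lo in np.arange(.02,.17,.01):
    k=m&(u>=lo)&(u<lo+.01)
    if k.sum()>5: print(lo.round(3),k.sum(),'floor w pct10/50/95',np.percentile(w[k],[10,50,95]).round(4))
E
python3 slope.py pics/scene3.npz 23.6
```

```text
nominal fwd [ 0.598  0.801 -0.001] up [ 0.01  -0.008 -1.   ]
0.02 33 floor w pct10/50/95 [-0.0146 -0.0128  0.0149]
0.03 314 floor w pct10/50/95 [-0.0125  0.0054  0.0281]
0.04 18 floor w pct10/50/95 [0.0127 0.0186 0.0304]
0.05 103 floor w pct10/50/95 [0.0132 0.0178 0.0292]
0.06 22 floor w pct10/50/95 [0.018  0.0281 0.0315]
0.07 80 floor w pct10/50/95 [0.0119 0.0165 0.0306]
0.08 97 floor w pct10/50/95 [0.0157 0.0247 0.0325]
0.09 49 floor w pct10/50/95 [0.0148 0.0295 0.0326]
0.1 117 floor w pct10/50/95 [0.015  0.0287 0.0327]
0.11 64 floor w pct10/50/95 [0.0286 0.0307 0.0323]
0.12 68 floor w pct10/50/95 [0.0295 0.0309 0.0328]
0.13 67 floor w pct10/50/95 [0.0291 0.0307 0.0329]
0.14 69 floor w pct10/50/95 [0.0294 0.0312 0.0336]
```

The scoop sits level in the grip: its floor is flat to about 1° and the lip is 148 mm ahead of the TCP and 31 mm below it. The lumps are still in, so I'll carry it smoothly to the funnel.

```bash
python3 go.py 0.43 -0.16 0.255
```

```text
world d [-0.0408  0.2518  0.1611] tool d/40mm [-4.53 -5.7  -1.97] rows 7.54 unit [-0.6  -0.76 -0.26]
```

Request:
{"api": "play_rows", "payload": {
  "moves": [
    [[-0.1, -0.13, -0.05], 0],
    [[-0.22, -0.28, -0.1], 0],
    [[-0.35, -0.45, -0.15], 0],
    [[-0.42, -0.54, -0.18], 0],
    [[-0.42, -0.54, -0.18], 0],
    [[-0.42, -0.54, -0.18], 0],
    [[-0.42, -0.54, -0.18], 0],
    [[-0.42, -0.54, -0.18], 0],
    [[-0.42, -0.54, -0.18], 0],
    [[-0.42, -0.54, -0.18], 0],
    [[-0.35, -0.45, -0.15], 0]
  ]
}}

```text
t: 14.27
tool_pos: [0.4304, -0.176, 0.2342]
ee_rot: [-156.5, 0.2, -37.0]
force: [0.4, 0.6, -1.7]
width: 0.0175
```

```bash
python3 st.py;  python3 go.py 0.405 -0.045 0.26
```

```text
14.2667 [-20.9  19.5  67.2 121.  -46.6  64.9  34.5] [ 0.4304 -0.176   0.2342] [-156.46    0.2   -36.97] w 0.0175 F [ 0.4  0.6 -1.7]
lean 23.55 az 53.5
[[ 0.799 -0.552  0.238]
 [-0.601 -0.732  0.321]
 [-0.003 -0.399 -0.917]]
world d [-0.0254  0.131   0.0258] tool d/40mm [-2.48 -2.3   0.31] rows 3.4 unit [-0.73 -0.68  0.09]
```

Request:
{"api": "play_rows", "payload": {
  "moves": [
    [[-0.4, -0.4, 0], 0],
    [[-0.4, -0.4, 0.02], 0],
    [[-0.4, -0.4, 0.05], 0],
    [[-0.4, -0.4, 0.06], 0],
    [[-0.35, -0.3, 0.05], 0],
    [[-0.25, -0.2, 0.04], 0],
    [[-0.12, -0.1, 0], 0],
    [[0, 0, 0], 0]
  ]
}}

```text
t: 14.93
tool_pos: [0.3984, -0.0394, 0.2596]
ee_rot: [-155.8, 1.3, -35.8]
force: [-0.6, 0.2, -2.4]
width: 0.0168
```

```bash
python3 st.py;  python3 go.py 0.4085 -0.0405 0.26;python3 - <<'E'
from h import *
f=snap('scene','scene4.png');f=snap('top','top4.png')
E
```

```text
14.9333 [-48.6 -11.3  65.5 130.5 -17.4  48.8  -8.1] [ 0.3984 -0.0394  0.2596] [-155.79    1.3   -35.75] w 0.0168 F [-0.6  0.2 -2.4]
lean 24.24 az 57.1
[[ 0.811 -0.54   0.223]
 [-0.584 -0.735  0.345]
 [-0.023 -0.41  -0.912]]
world d [ 0.0101 -0.0011  0.0004] tool d/40mm [ 0.22 -0.12  0.04] rows 0.26 unit [ 0.87 -0.47  0.15]
```

View pics/scene4.png

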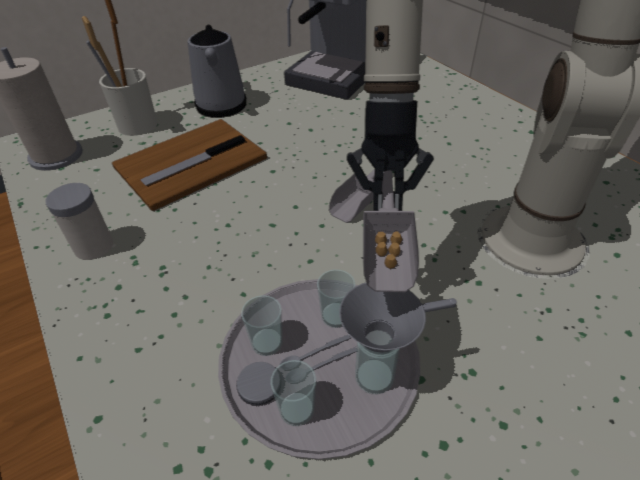

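View pics/top4.png

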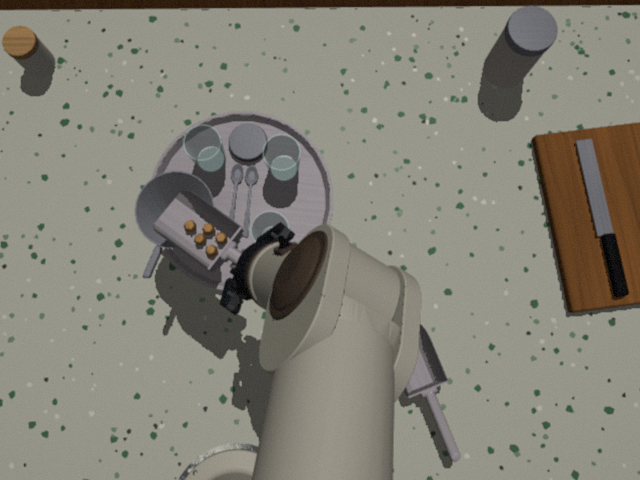

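Scene view: five lumps in the scoop at (390,247), with the lip over the funnel mouth at (382,315). I'll turn about the leaned tool axis and shift along with it so the lip stays put.

```bash
cat > lip.py <<'E'
from h import *
import sys
s=manip.state();M=R.from_euler('xyz',s['ee_rot'],degrees=True).as_matrix();p=s['tool_pos']
a=np.radians(23.6);fwt=np.array([0,-np.cos(a),np.sin(a)]);dnt=np.array([0,np.sin(a),np.cos(a)])
L=.148*fwt+.031*dnt; lip=p+M@L; fw=M@fwt; side=M[:,0]
print('t',s['t'],'q',s['q'].round(0),'p',p.round(3),'lip',lip.round(4),'pitch down',np.degrees(np.arcsin(-fw[2])).round(1),'fw az',np.degrees(np.arctan2(fw[1],fw[0])).round(1),'side tilt',np.degrees(np.arcsin(side[2])).round(1),'F',s['force'].round(1),'w',round(s['width'],4))
if len(sys.argv)>3:
    C=np.array([float(x) for x in sys.argv[1:4]]); print('shift to C (tool, /40mm)',(M.T@(C-lip)/.04).round(2))
E
python3 lip.py 0.50 0.083 0.21
```

```text
t 15.0333 q [-49. -11.  66. 130. -17.  49.  -8.] p [ 0.399 -0.042  0.259] lip [0.4854 0.0787 0.2295] pitch down -0.5 fw az 54.0 side tilt -1.2 F [ 0.5 -0.8 -2.5] w 0.0171
shift to C (tool, /40mm) [ 0.24 -0.08  0.56]
```

Request:
{"api": "play_rows", "payload": {
  "moves": [
    [[0.15, 0, 0], -0.06],
    [[0.25, -0.01, 0], -0.1],
    [[0.36, -0.02, 0], -0.15],
    [[0.36, -0.02, 0], -0.15],
    [[0.36, -0.02, 0], -0.15],
    [[0.36, -0.02, 0], -0.15],
    [[0.36, -0.02, 0], -0.15],
    [[0.25, -0.01, 0], -0.1],
    [[0, 0, 0], 0]
  ]
}}

```text
t: 15.78
tool_pos: [0.4752, -0.0655, 0.2828]
ee_rot: [-165.2, -15.9, 7.9]
force: [0.0, -0.6, -3.1]
width: 0.0172
```

```bash
python3 lip.py 0.50 0.083 0.21
```

```text
t 15.7833 q [-80. -17.  90. 120.  -2.  50.  23.] p [ 0.475 -0.065  0.283] lip [0.4701 0.0767 0.2316] pitch down 8.5 fw az 95.5 side tilt 15.9 F [ 0.  -0.6 -3.1] w 0.0172
shift to C (tool, /40mm) [0.58 0.13 0.72]
```

Request:
{"api": "play_rows", "payload": {
  "moves": [
    [[0.34, 0.04, 0.12], -0.08],
    [[0.34, 0.04, 0.12], -0.08],
    [[0.34, 0.03, 0.12], -0.08],
    [[0.36, 0.02, 0.12], -0.1],
    [[0.36, 0, 0.1], -0.1],
    [[0, 0, 0], 0]
  ]
}}

```text
t: 16.28
tool_pos: [0.5099, -0.0383, 0.3028]
ee_rot: [-173.5, -20.3, 28.0]
force: [1.0, -0.2, -1.8]
width: 0.0173
```

```bash
python3 st.py; python3 lip.py 0.505 0.083 0.21
```

```text
16.2833 [-85.7 -17.4  89.6 117.4   1.   49.3  34.5] [ 0.5099 -0.0383  0.3028] [-173.49  -20.3    28.  ] w 0.0173 F [ 1.  -0.2 -1.8]
lean 21.28 az 46.2
[[ 0.828  0.501  0.251]
 [ 0.44  -0.859  0.262]
 [ 0.347 -0.106 -0.932]]
t 16.2833 q [-86. -17.  90. 117.   1.  49.  35.] p [ 0.51  -0.038  0.303] lip [0.4702 0.0904 0.2342] pitch down 16.0 fw az 111.9 side tilt 20.3 F [ 1.  -0.2 -1.8] w 0.0173
shift to C (tool, /40mm) [0.43 0.66 0.73]
```

Request:
{"api": "play_rows", "payload": {
  "moves": [
    [[0.2, 0.3, 0.3], 0],
    [[0.25, 0.3, 0.3], 0],
    [[0.2, 0.2, 0.2], 0],
    [[0, 0, 0], 0]
  ]
}}

```text
t: 16.62
tool_pos: [0.5183, -0.0395, 0.2991]
ee_rot: [-174.9, -20.9, 27.0]
force: [0.0, -0.1, -2.3]
width: 0.0171
```

```bash
python3 st.py; python3 lip.py 0.505 0.083 0.21
```

```text
16.6167 [-86.5 -17.5  89.6 117.9   2.9  46.9  31.8] [ 0.5183 -0.0395  0.2991] [-174.93  -20.95   27.  ] w 0.0171 F [ 0.  -0.1 -2.3]
lean 21.53 az 40.9
[[ 0.832  0.48   0.277]
 [ 0.424 -0.873  0.24 ]
 [ 0.358 -0.083 -0.93 ]]
t 16.6167 q [-86. -18.  90. 118.   3.  47.  32.] p [ 0.518 -0.039  0.299] lip [0.4834 0.0892 0.2277] pitch down 17.3 fw az 110.2 side tilt 20.9 F [ 0.  -0.1 -2.3] w 0.0171
shift to C (tool, /40mm) [0.23 0.43 0.52]
```

Request:
{"api": "play_rows", "payload": {
  "moves": [
    [[0.35, 0.4, 0.45], 0],
    [[0.35, 0.4, 0.45], 0],
    [[0.35, 0.4, 0.45], 0],
    [[0, 0, 0], 0]
  ]
}}

```text
t: 16.95
tool_pos: [0.5339, -0.0372, 0.2973]
ee_rot: [-177.3, -22.5, 26.5]
force: [0.1, 0.1, -2.2]
width: 0.0171
```

```bash
python3 st.py; python3 lip.py 0.505 0.083 0.21
```

```text
16.95 [-87.9 -17.6  89.6 118.6   5.6  43.3  28.2] [ 0.5339 -0.0372  0.2973] [-177.33  -22.53   26.52] w 0.0171 F [ 0.1  0.1 -2.2]
lean 22.68 az 33.5
[[ 0.826  0.462  0.322]
 [ 0.412 -0.886  0.213]
 [ 0.383 -0.043 -0.923]]
t 16.95 q [-88. -18.  90. 119.   6.  43.  28.] p [ 0.534 -0.037  0.297] lip [0.5052 0.0905 0.2217] pitch down 19.3 fw az 108.2 side tilt 22.5 F [ 0.1  0.1 -2.2] w 0.0171
shift to C (tool, /40mm) [-0.19  0.18  0.23]
```

```bash
python3 lip.py 0.503 0.06 0.205
```

```text
t 16.95 q [-88. -18.  90. 119.   6.  43.  28.] p [ 0.534 -0.037  0.297] lip [0.5052 0.0905 0.2217] pitch down 19.3 fw az 108.2 side tilt 22.5 F [ 0.1  0.1 -2.2] w 0.0171
shift to C (tool, /40mm) [-0.52  0.67  0.21]
```

Request:
{"api": "play_rows", "payload": {
  "moves": [
    [[-0.2, 0.25, 0.1], 0],
    [[-0.2, 0.25, 0.1], 0],
    [[-0.15, 0.2, 0.1], 0],
    [[0, 0, 0], 0]
  ]
}}

```text
t: 17.28
tool_pos: [0.5208, -0.0642, 0.2848]
ee_rot: [-177.9, -22.9, 26.7]
force: [0.2, 0.0, -1.5]
width: 0.0175
```

```bash
python3 st.py; python3 lip.py 0.503 0.06 0.205;python3 - <<'E'
from h import *
f=snap('scene','scene5.png')
E
```

```text
17.2833 [-83.8 -17.6  89.6 120.5   4.3  41.7  33. ] [ 0.5208 -0.0642  0.2848] [-177.91  -22.9    26.69] w 0.0175 F [ 0.2  0.  -1.5]
lean 22.99 az 32.0
[[ 0.823  0.462  0.331]
 [ 0.414 -0.886  0.207]
 [ 0.389 -0.034 -0.921]]
t 17.2833 q [-84. -18.  90. 121.   4.  42.  33.] p [ 0.521 -0.064  0.285] lip [0.493  0.0632 0.2082] pitch down 19.7 fw az 108.0 side tilt 22.9 F [ 0.2  0.  -1.5] w 0.0175
shift to C (tool, /40mm) [0.14 0.19 0.14]
```

View pics/scene5.png

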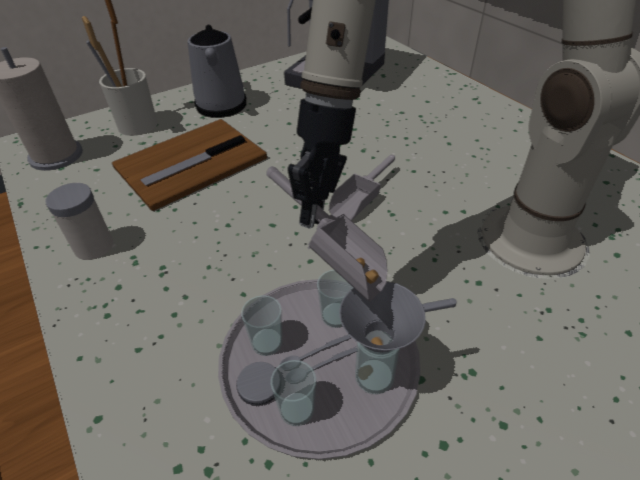

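One lump is already in the canister at (365,372), one is in the neck at (376,343), and the rest are sliding along the wall towards the lip. I'll keep turning gently.

Request:
{"api": "play_rows", "payload": {
  "moves": [
    [[0.12, 0.02, -0.05], -0.05],
    [[0.16, 0.02, -0.05], -0.06],
    [[0.2, 0.02, -0.03], -0.08],
    [[0.2, 0, 0], -0.08],
    [[0, 0, 0], 0],
    [[0, 0, 0], 0]
  ]
}}

```text
t: 17.83
tool_pos: [0.5396, -0.052, 0.3051]
ee_rot: [176.6, -23.0, 40.1]
force: [0.2, -0.6, -3.2]
width: 0.0175
```

```bash
python3 st.py; python3 lip.py 0.503 0.065 0.21;python3 - <<'E'
from h import *
f=snap('scene','scene6.png');cv2.imwrite('pics/c6.png',cv2.resize(f['frame'][160:420,220:470,::-1],None,fx=2.3,fy=2.3))
E
```

```text
17.8333 [-86.5 -17.6  89.6 117.6   5.4  43.6  42.2] [ 0.5396 -0.052   0.3051] [176.61 -22.97  40.09] w 0.0175 F [ 0.2 -0.6 -3.2]
lean 23.21 az 31.5
[[ 0.704  0.625  0.336]
 [ 0.593 -0.779  0.206]
 [ 0.39   0.054 -0.919]]
t 17.8333 q [-87. -18.  90. 118.   5.  44.  42.] p [ 0.54  -0.052  0.305] lip [0.492  0.062  0.2178] pitch down 24.7 fw az 118.9 side tilt 23.0 F [ 0.2 -0.6 -3.2] w 0.0175
shift to C (tool, /40mm) [0.16 0.1  0.29]
```

View pics/c6.png

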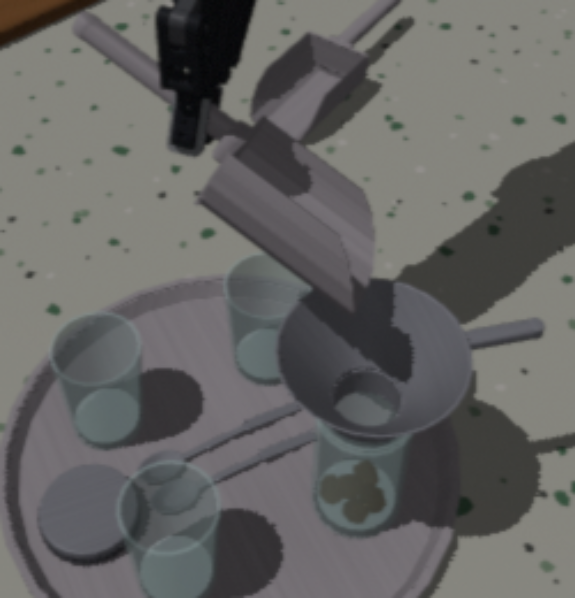

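```bash
python3 - <<'E'
from h import *
f=dict(np.load('pics/scene6.npz'));im=f['frame'][:,:,::-1]
g=manip.grab_frame('top')['frame'][:,:,::-1]
a=cv2.resize(im[290:410,330:430],(480,576),interpolation=cv2.INTER_CUBIC);
b=cv2.resize(g[150:290,110:200],(300,467),interpolation=cv2.INTER_CUBIC); b=cv2.copyMakeBorder(b,0,576-467,0,0,0)
cv2.imwrite('pics/c7.png',np.hstack([a,b])); cv2.imwrite('pics/top7.png',g)
E
```

```text
(no output)
```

View pics/c7.png

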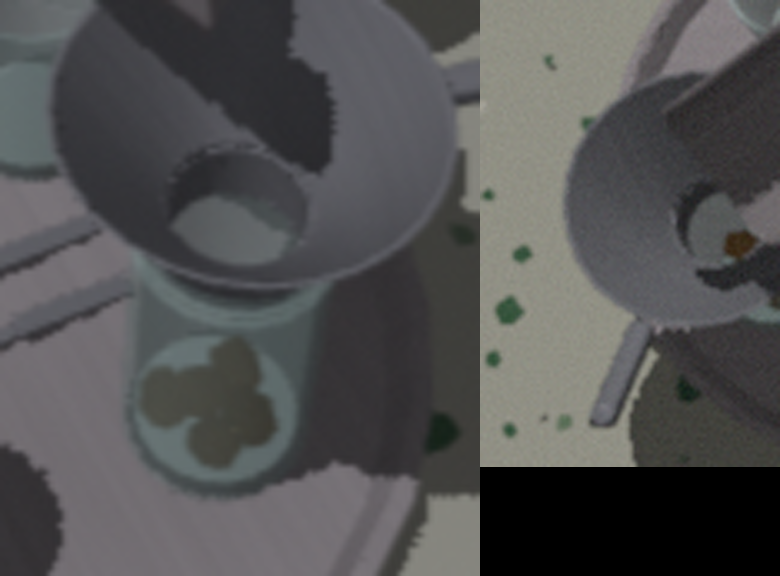

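View pics/top7.png

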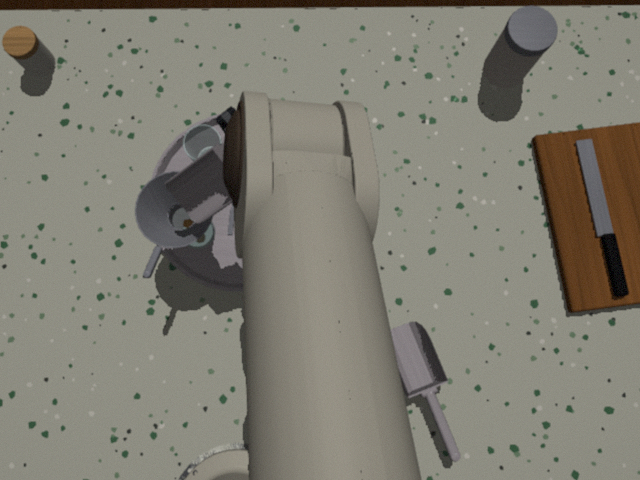

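```bash
python3 - <<'E'
import cv2,numpy as np
g=cv2.imread('pics/top7.png')[140:250,130:240].astype(float); s=cv2.imread('pics/scene6.png')[200:310,290:420].astype(float)
e=lambda a:cv2.resize(np.clip(255*(a/255)**.5,0,255).astype(np.uint8),(390,390),interpolation=cv2.INTER_CUBIC)
cv2.imwrite('pics/c8.png',np.hstack([e(g),e(s)]))
E
```

```text
(no output)
```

View pics/c8.png

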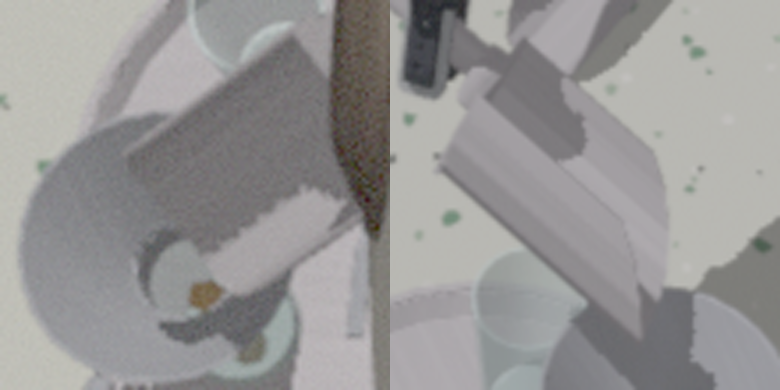

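Scoop interior is empty in both enlarged views, and the lumps show in the canister at (365,372). I'll clear the funnel, turn the scoop level again and take it to the bare counter on the right.

```bash
python3 go.py 0.54 -0.1 0.34;python3 go.py 0.48 -0.33 0.30
```

```text
world d [ 0.0006 -0.0478  0.0352] tool d/40mm [-0.35  0.99 -1.05] rows 1.48 unit [-0.24  0.67 -0.71]
world d [-0.0594 -0.2778 -0.0048] tool d/40mm [-5.21  4.47 -1.82] rows 7.1 unit [-0.73  0.63 -0.26]
```

Request:
{"api": "play_rows", "payload": {
  "moves": [
    [[-0.15, 0.4, -0.5], 0],
    [[-0.2, 0.5, -0.6], 0],
    [[-0.7, 0.6, -0.25], 0],
    [[-0.7, 0.6, -0.25], 0],
    [[-0.7, 0.6, -0.2], 0],
    [[-0.7, 0.6, -0.2], 0],
    [[-0.7, 0.6, -0.2], 0],
    [[-0.7, 0.6, -0.2], 0]
  ]
}}

```text
t: 18.6
tool_pos: [0.446, -0.2849, 0.3601]
ee_rot: [173.9, -22.9, 40.4]
force: [0.0, -0.8, -2.8]
width: 0.0174
```

```bash
python3 st.py; python3 lip.py
```

```text
18.6 [-57.1 -17.6  89.6 110.1  -3.1  57.7  75. ] [ 0.446  -0.2849  0.3601] [173.93 -22.9   40.43] w 0.0174 F [ 0.  -0.8 -2.8]
lean 23.65 az 25.1
[[ 0.701  0.614  0.363]
 [ 0.597 -0.784  0.17 ]
 [ 0.389  0.097 -0.916]]
t 18.6 q [-57. -18.  90. 110.  -3.  58.  75.] p [ 0.446 -0.285  0.36 ] lip [ 0.4022 -0.1734  0.2678] pitch down 27.1 fw az 117.9 side tilt 22.9 F [ 0.  -0.8 -2.8] w 0.0174
```

Request:
{"api": "play_rows", "payload": {
  "moves": [
    [[0, 0, 0], 0.15],
    [[0, 0, 0], 0.15],
    [[0, 0, 0], 0.15],
    [[0, 0, 0], 0.15],
    [[0, 0, 0], 0.15],
    [[0, 0, 0], 0.15],
    [[0, 0, 0], 0.15],
    [[0, 0, 0], 0.15],
    [[0, 0, 0], 0.15],
    [[0, 0, 0], 0.15],
    [[0, 0, 0], 0.15],
    [[0, 0, 0], 0.15]
  ]
}}

```text
t: 19.6
tool_pos: [0.4368, -0.2956, 0.358]
ee_rot: [-157.7, -7.6, -48.1]
force: [0.5, 0.5, -1.8]
width: 0.0174
```

```bash
python3 st.py; python3 lip.py
```

```text
19.6 [-55.6 -17.5  89.6 110.3  -3.1  57.6  -9.3] [ 0.4368 -0.2956  0.358 ] [-157.72   -7.65  -48.12] w 0.0174 F [ 0.5  0.5 -1.8]
lean 23.49 az 23.9
[[ 0.662 -0.655  0.364]
 [-0.738 -0.655  0.161]
 [ 0.133 -0.376 -0.917]]
t 19.6 q [-56. -18.  90. 110.  -3.  58.  -9.] p [ 0.437 -0.296  0.358] lip [ 0.5495 -0.2007  0.3239] pitch down 1.3 fw az 41.7 side tilt 7.6 F [ 0.5  0.5 -1.8] w 0.0174
```

Request:
{"api": "play_rows", "payload": {
  "moves": [
    [[0, 0, 0.3], 0.15],
    [[0, 0, 0.3], 0.15],
    [[0, 0, 0.3], 0.14],
    [[0, 0, 0], 0]
  ]
}}

```text
t: 19.93
tool_pos: [0.4394, -0.2803, 0.33]
ee_rot: [-156.5, 0.1, -68.2]
force: [-0.5, 0.4, -2.9]
width: 0.0174
```

```bash
python3 st.py; python3 lip.py; python3 go.py 0.46 -0.40 0.15
```

```text
19.9333 [-56.5 -17.6  89.6 114.2  -2.6  52.7 -31.7] [ 0.4394 -0.2803  0.33  ] [-1.5645e+02  9.0000e-02 -6.8180e+01] w 0.0174 F [-0.5  0.4 -2.9]
lean 23.55 az 22.0
[[ 0.372 -0.851  0.37 ]
 [-0.928 -0.34   0.15 ]
 [-0.001 -0.4   -0.917]]
t 19.9333 q [-57. -18.  90. 114.  -3.  53. -32.] p [ 0.439 -0.28   0.33 ] lip [ 0.5768 -0.2253  0.2989] pitch down 0.1 fw az 21.8 side tilt -0.1 F [-0.5  0.4 -2.9] w 0.0174
world d [ 0.0206 -0.1197 -0.18  ] tool d/40mm [2.98 2.38 3.87] rows 5.43 unit [0.55 0.44 0.71]
```

Request:
{"api": "play_rows", "payload": {
  "moves": [
    [[0.5, 0.38, 0.7], 0],
    [[0.5, 0.38, 0.7], 0],
    [[0.5, 0.38, 0.7], 0],
    [[0.5, 0.38, 0.7], 0],
    [[0.4, 0.3, 0.6], 0],
    [[0, 0, 0], 0]
  ]
}}

```text
t: 20.43
tool_pos: [0.3919, -0.2969, 0.2548]
ee_rot: [-156.3, -5.5, -69.5]
force: [-0.2, 0.5, -1.8]
width: 0.0174
```

```bash
python3 st.py; python3 lip.py; python3 go.py 0.48 -0.38 0.045
```

```text
20.4333 [-49.9 -17.6  89.6 125.5  -1.5  38.6 -25.1] [ 0.3919 -0.2969  0.2548] [-156.28   -5.48  -69.53] w 0.0174 F [-0.2  0.5 -1.8]
lean 24.31 az 8.2
[[ 0.348 -0.844  0.407]
 [-0.933 -0.356  0.059]
 [ 0.095 -0.4   -0.911]]
t 20.4333 q [-50. -18.  90. 126.  -1.  39. -25.] p [ 0.392 -0.297  0.255] lip [ 0.5316 -0.2479  0.2243] pitch down -0.1 fw az 20.5 side tilt 5.5 F [-0.2  0.5 -1.8] w 0.0174
world d [ 0.0881 -0.0831 -0.2098] tool d/40mm [2.2  0.98 5.56] rows 6.06 unit [0.36 0.16 0.92]
```

```bash
python3 go.py 0.62 -0.38 0.26
```

```text
world d [ 0.2281 -0.0831  0.0052] tool d/40mm [ 3.93 -4.13  2.08] rows 6.07 unit [ 0.65 -0.68  0.34]
```

Request:
{"api": "play_rows", "payload": {
  "moves": [
    [[0.6, -0.65, 0.3], 0],
    [[0.6, -0.65, 0.3], 0],
    [[0.6, -0.65, 0.3], 0],
    [[0.6, -0.65, 0.3], 0],
    [[0.6, -0.65, 0.3], 0],
    [[0, 0, 0], 0]
  ]
}}

```text
t: 20.93
tool_pos: [0.5007, -0.2933, 0.3359]
ee_rot: [-155.5, -9.6, -71.0]
force: [1.0, 0.5, -1.4]
width: 0.0171
```

```bash
python3 st.py; python3 lip.py; python3 go.py 0.52 -0.40 0.15
```

```text
20.9333 [-63.3 -17.5  89.5 114.4   7.8  42.3 -43.7] [ 0.5007 -0.2933  0.3359] [-155.46   -9.59  -71.02] w 0.0171 F [ 1.   0.5 -1.4]
lean 26.24 az -1.1
[[ 0.321 -0.838  0.442]
 [-0.932 -0.361 -0.008]
 [ 0.167 -0.41  -0.897]]
t 20.9333 q [-63. -18.  89. 114.   8.  42. -44.] p [ 0.501 -0.293  0.336] lip [ 0.6427 -0.2495  0.3077] pitch down -0.9 fw az 19.1 side tilt 9.6 F [ 1.   0.5 -1.4] w 0.0171
world d [ 0.0193 -0.1067 -0.1859] tool d/40mm [1.87 2.46 4.4 ] rows 5.38 unit [0.35 0.46 0.82]
```

```bash
python3 go.py 0.75 -0.40 0.30
```

```text
world d [ 0.2493 -0.1067 -0.0359] tool d/40mm [ 4.34 -3.89  3.58] rows 6.84 unit [ 0.63 -0.57  0.52]
```

Request:
{"api": "play_rows", "payload": {
  "moves": [
    [[0.63, -0.57, 0.5], 0],
    [[0.63, -0.57, 0.5], 0],
    [[0.63, -0.57, 0.5], 0],
    [[0.63, -0.57, 0.5], 0],
    [[0.63, -0.57, 0.5], 0],
    [[0.63, -0.57, 0.5], 0]
  ]
}}

```text
t: 21.43
tool_pos: [0.5762, -0.2899, 0.4003]
ee_rot: [-152.6, -15.3, -73.3]
force: [-0.5, -0.7, -2.3]
width: 0.0174
```

```bash
python3 st.py; python3 lip.py; python3 go.py 0.52 -0.40 0.15
```

```text
21.4333 [-71.7 -17.6  89.6 107.4  16.7  42.4 -56.2] [ 0.5762 -0.2899  0.4003] [-152.59  -15.32  -73.33] w 0.0174 F [-0.5 -0.7 -2.3]
lean 31.11 az -10.3
[[ 0.277 -0.816  0.508]
 [-0.924 -0.371 -0.093]
 [ 0.264 -0.444 -0.856]]
t 21.4333 q [-72. -18.  90. 107.  17.  42. -56.] p [ 0.576 -0.29   0.4  ] lip [ 0.7213 -0.2523  0.3799] pitch down -3.7 fw az 17.7 side tilt 15.3 F [-0.5 -0.7 -2.3] w 0.0174
world d [-0.0562 -0.1101 -0.2503] tool d/40mm [0.5  4.95 4.9 ] rows 6.98 unit [0.07 0.71 0.7 ]
```

The arm is pinned against limits in joints 2 and 3. Before moving on I'll fit a kinematic model to the logged poses so I can find a way out of this posture.

```bash
cat > kin.py <<'E'
import numpy as np
from scipy.spatial.transform import Rotation as R
from scipy.optimize import least_squares
D=[([-54.876,28.754,-24.452,88.894,12.651,65.219,-12.049],[.2226,.60997,.24924],[-179.997,.1137,69.959]),
([-56.76,70.86,12.35,12.31,-12.56,96.18,15.55],[.55674,.77,.23263],[-179.47,-1.098,69.765]),
([-60.09,77.11,72.15,11.33,-71.56,91.65,20.21],[.58712,.80697,.2083],[178.78,-7.608,69.6]),
([-60.1,69.1,81.7,11.3,-79.5,95.2,21.],[.5894,.7974,.3598],[176.71,-13.41,70.06]),
([-61.4,56.2,82.7,11.4,-78.7,94.7,20.6],[.5683,.7813,.581],[172.71,-26.14,71.45]),
([-106.4,17.3,88.9,103.4,-40.2,57.8,67.2],[.5088,.3776,.4262],[172.13,-27.05,73.69]),
([-79.1,-17.2,62.,115.7,-5.,52.8,59.4],[.4814,.1513,.3884],[173.98,-26.86,74.01]),
([-68.2,-17.6,89.6,113.1,-11.9,63.2,100.1],[.4585,-.1235,.351],[172.88,-27.72,74.82]),
([-68.4,-17.6,72.4,111.8,-.6,62.4,147.3],[.4817,-.0509,.3795],[159.5,-.22,142.33]),
([-37.5,-6.3,50.5,112.4,-17.9,63.8,-5.9],[.4771,-.0377,.3861],[-157.62,-3.74,-26.68]),
([-1.4,25.9,61.2,99.9,-44.8,82.2,46.6],[.4673,-.3045,.3244],[-156.34,-4.16,-25.91]),
([20.5,45.2,54.1,93.7,-56.,81.6,54.6],[.4336,-.4491,.1819],[-155.94,-.19,-36.42]),
([19.1,54.5,46.6,98.4,-66.4,69.6,59.8],[.474,-.4105,.0358],[-156.3,-.86,-36.76]),
([-20.9,19.5,67.2,121.,-46.6,64.9,34.5],[.4304,-.176,.2342],[-156.46,.2,-36.97]),
([-55.6,-17.5,89.6,110.3,-3.1,57.6,-9.3],[.4368,-.2956,.358],[-157.72,-7.65,-48.12]),
([-71.7,-17.6,89.6,107.4,16.7,42.4,-56.2],[.5762,-.2899,.4003],[-152.59,-15.32,-73.33])]
Q=np.radians([d[0] for d in D]);P=np.array([d[1] for d in D]);O=R.from_euler('xyz',[d[2] for d in D],degrees=True)
ax='zyzyzyz'
def fk(x,q,allT=False):
    sg=x['s'];T=np.eye(4)
    def tr(v):
        A=np.eye(4);A[:3,3]=v;return A
    T=T@tr(x['o'][0]);Ts=[T]
    for i in range(7):
        A=np.eye(4);A[:3,:3]=R.from_euler(ax[i],sg[i]*q[i]+x['f'][i]).as_matrix();T=T@A@tr(x['o'][i+1]);Ts.append(T)
    return Ts if allT else T
def unpack(v,s): return dict(s=s,f=np.r_[v[:7]],o=v[7:31].reshape(8,3))
def res(v,s):
    x=unpack(v,s);r=[]
    for q,p,o in zip(Q,P,O):
        T=fk(x,q);r+=list((T[:3,3]-p)*10);r+=list((R.from_matrix(T[:3,:3]).inv()*o).as_rotvec())
    return np.r_[r,v*1e-3]
def fit():
    best=None
    import itertools
    for s4,s6,s3,s5,s7 in itertools.product([1,-1],[1,-1],[1,-1],[1,-1],[1,-1]):
        s=[1,1,s3,s4,s5,s6,s7]
        for f1 in (0,np.pi/2,np.pi,-np.pi/2):
            v=np.zeros(31);v[0]=f1;v[7:]=np.array([0,0,.3,0,0,0,0,0,.4,0,0,0,0,0,.4,0,0,0,0,0,0,0,0,.2])
            r=least_squares(res,v,args=(s,),max_nfev=25)
            if best is None or r.cost<best[0]: best=(r.cost,r.x,s);print(best[0],s,f1)
    r=least_squares(res,best[1],args=(best[2],),max_nfev=200);return r.x,best[2],r.cost
if __name__=='__main__':
    v,s,c=fit();np.savez('kin.npz',v=v,s=s);x=unpack(v,s)
    print(c,np.degrees(x['f']).round(1));print(x['o'].round(4))
    for q,p,o in zip(Q,P,O):
        T=fk(x,q);print((np.linalg.norm(T[:3,3]-p)*1000).round(1),np.degrees((R.from_matrix(T[:3,:3]).inv()*o).magnitude()).round(2))
E
time OMP_NUM_THREADS=1 python3 kin.py
```

```text
Still running in the background as job /tmp/bash_jobs.1000/b609eaab2479 (pid 2297). You'll get a notice when it ends.
```

```bash
sleep 120; cat /tmp/bash_jobs.1000/b609eaab2479/stdout
```

```bash
kill -- -$(cat /tmp/bash_jobs.1000/b609eaab2479/pid); python3 - <<'E'
s=open('kin.py').read()
a=s.index('def fk(');b=s.index('def unpack')
new='''def rot(a,t):
    c,s_=np.cos(t),np.sin(t);z=np.zeros_like(c);o=np.ones_like(c)
    m=[[c,-s_,z],[s_,c,z],[z,z,o]] if a=='z' else [[c,z,s_],[z,o,z],[-s_,z,c]]
    return np.moveaxis(np.array(m),[0,1],[-2,-1])
def fk(x,q,allT=False):
    q=np.asarray(q,float);Rm=np.broadcast_to(np.eye(3),q.shape[:-1]+(3,3));p=np.broadcast_to(x['o'][0],q.shape[:-1]+(3,));pl=[p]
    for i in range(7):
        Rm=Rm@rot(ax[i],x['s'][i]*q[...,i]+x['f'][i]);p=p+Rm@x['o'][i+1];pl.append(p)
    return (Rm,p,pl) if allT else (Rm,p)
'''
s=s[:a]+new+s[b:]
a=s.index('def res(');b=s.index('def fit')
s=s[:a]+'''OM=O.as_matrix()
def res(v,s):
    Rm,p=fk(unpack(v,s),Q)
    return np.r_[((p-P)*10).ravel(),(Rm-OM).ravel()*.7,v*1e-3]
'''+s[b:]
s=s.replace("T=fk(x,q);print((np.linalg.norm(T[:3,3]-p)*1000).round(1),np.degrees((R.from_matrix(T[:3,:3]).inv()*o).magnitude()).round(2))","Rm,pp=fk(x,q);print((np.linalg.norm(pp-p)*1000).round(1),np.degrees((R.from_matrix(Rm).inv()*o).magnitude()).round(2))")
s=s.replace("print(best[0],s,f1)","print(best[0],s,f1,flush=True)")
open('kin.py','w').write(s)
E
time OMP_NUM_THREADS=1 timeout 500 python3 kin.py
```

```text
16.871343234807217 [1, 1, 1, 1, 1, 1, 1] 0
14.560593176991526 [1, 1, 1, 1, 1, 1, 1] 1.5707963267948966
14.473028652335048 [1, 1, -1, 1, 1, 1, 1] -1.5707963267948966
11.246055102993777 [1, 1, -1, 1, 1, 1, -1] 1.5707963267948966
11.243794023594136 [1, 1, -1, 1, 1, 1, -1] 3.141592653589793
11.243777944447661 [1, 1, -1, 1, -1, 1, -1] 1.5707963267948966
11.243770332413952 [1, 1, -1, 1, -1, 1, -1] 3.141592653589793
11.243770304853678 [ 125.6   -1.2    8.8   16.5    2.6  -16.  -167.8]
[[ 0.9356  0.0402  0.167 ]
 [-0.3372  0.3678  0.167 ]
 [ 0.0255  0.4381  0.3647]
 [ 0.026  -0.072   0.1491]
 [-0.1637  0.0058  0.1614]
 [-0.0341 -0.1147  0.2586]
 [ 0.0881 -0.0481  0.1386]
 [-0.016  -0.0081  0.2085]]
57.2 14.82
54.4 11.15
11.5 26.67
24.2 28.47
37.6 30.7
152.4 101.58
57.7 37.81
100.7 18.05
24.9 16.36
26.9 42.63
34.2 107.49
99.1 147.89
16.2 144.4
61.2 70.31
52.0 11.53
78.3 20.39
real	1m5.325s
user	1m1.333s
sys	0m0.143s
```

```bash
python3 - <<'E'
s=open('kin.py').read()
s=s.replace("for s4,s6,s3,s5,s7 in itertools.product([1,-1],[1,-1],[1,-1],[1,-1],[1,-1])","for s3,s5,s7,s4,s6 in itertools.product([-1,1],[-1,1],[-1,1],[1,-1],[1,-1])")
s=s.replace("s=[1,1,s3,s4","s=[-1,1,s3,s4").replace("(0,np.pi/2,np.pi,-np.pi/2)","(0,)").replace("max_nfev=25","max_nfev=60")
s=s.replace("v=np.zeros(31);v[0]=f1","v=np.zeros(31);v[0]=f1;v[6]=-np.pi/2")
open('kin.py','w').write(s)
E
time OMP_NUM_THREADS=1 timeout 500 python3 kin.py
```

```text
0.00012773360510064845 [-1, 1, -1, 1, -1, 1, -1] 0
0.00012773094116855872 [-1, 1, -1, 1, -1, -1, -1] 0
0.00012773094116855872 [-0.0e+00 -0.0e+00  0.0e+00  0.0e+00 -1.8e+02 -0.0e+00 -1.0e-01]
[[-2.000e-04  3.000e-04  1.730e-01]
 [ 3.000e-04 -7.600e-03  1.730e-01]
 [-4.000e-04 -7.300e-03  2.527e-01]
 [-1.000e-04 -6.200e-03  2.528e-01]
 [-3.000e-04 -6.000e-03  2.349e-01]
 [ 1.000e-04 -3.000e-04  2.343e-01]
 [ 1.300e-03 -0.000e+00  1.703e-01]
 [ 1.000e-04  1.000e-04  1.705e-01]]
0.1 0.02
0.2 0.01
0.5 0.01
0.4 0.04
0.5 0.07
0.2 0.08
0.2 0.07
0.5 0.04
0.4 0.08
0.3 0.01
0.3 0.05
0.4 0.07
0.4 0.06
0.3 0.04
0.6 0.07
0.4 0.07
real	0m29.715s
user	0m27.525s
sys	0m0.141s
```

```bash
cat > sim.py <<'E'
import numpy as np
from kin import *
k=np.load('kin.npz');X=unpack(k['v'],list(k['s']))
LO=np.radians([-164.97,-17.58,-87.97,11.32,-80.73,10.89,-147.41]);HI=np.radians([164.97,116.51,89.64,138.91,260.73,115.49,147.41])
VM=np.radians([147.25,147.25,180,180,180,180,180])*.7/12
from scipy.optimize import lsq_linear
def jac(q):
    R0,p0=fk(X,q);J=np.zeros((6,7));h=1e-6
    for i in range(7):
        qq=q.copy();qq[i]+=h;R1,p1=fk(X,qq);J[:3,i]=(p1-p0)/h;J[3:,i]=R.from_matrix(R1@R0.T).as_rotvec()/h
    return J,R0,p0
def step(q,row,mode='clip',lam=.05,w=.3,iters=8,kn=0.,gain=1.):
    (tx,ty,tz),r=row;R0,p0=fk(X,q)
    d=np.array([tx,ty,tz])*.04;a=r*np.pi/4
    n=np.linalg.norm(d);d=d*min(1,.0417/n) if n>0 else d;a=np.clip(a,-np.radians(7.16),np.radians(7.16))
    pt=p0+R0@d;Rt=R0@rot('z',np.array(a));q1=q.copy();W=np.r_[1,1,1,w,w,w]
    mid=(LO+HI)/2
    for _ in range(iters):
        J,Rc,pc=jac(q1);e=np.r_[pt-pc,R.from_matrix(Rt@Rc.T).as_rotvec()]*W;Jw=J*W[:,None]
        if mode=='clip':
            Ji=Jw.T@np.linalg.inv(Jw@Jw.T+lam**2*np.eye(6)*.01)
            dq=Ji@e+(np.eye(7)-Ji@Jw)@(kn*(mid-q1));q1=np.clip(q1+dq,LO,HI)
        else:
            A=np.vstack([Jw,lam*.1*np.eye(7)]);b=np.r_[e,np.zeros(7)]
            q1=q1+lsq_linear(A,b,(LO-q1-1e-9,HI-q1+1e-9)).x
    dq=q1-q;sc=max(1,np.max(abs(dq)/VM));return q+dq/sc*gain
def run(q,rows,**k):
    for r in rows:q=step(q,r,**k)
    return q
def rep(q):
    Rm,p=fk(X,q);z=Rm[:,2];return np.degrees(q).round(0),p.round(3),'lean',np.degrees(np.arccos(-z[2])).round(1),'az',np.degrees(np.arctan2(z[1],z[0])).round(0)
if __name__=='__main__':
    q0=np.radians([-63.3,-17.5,89.5,114.4,7.8,42.3,-43.7]);rows=[[[.63,-.57,.5],0]]*6
    tests=[(q0,rows,'obs -72 -18 90 107 17 42 -56 p .576 -.290 .400 lean31 az-10'),
     (np.radians([-37.5,-6.3,50.5,112.4,-17.9,63.8,-5.9]),[[[.38,.92,-.11],0]]*7,'obs -1 26 61 100 -45 82 47 p .467,-.3045,.324 lean24 az54.7'),
     (np.radians([-68.4,-17.6,72.4,111.8,-.6,62.4,147.3]),[[[0,0,0],.15]]*24,'obs -37.5 -6 50 112 -18 64 -6'),
     (np.radians([-106.4,17.3,88.9,103.4,-40.2,57.8,67.2]),[[[-.93,.26,-.27],0]]*7,'obs -79 -17 62 116 -5 53 59 p .481 .151 .388'),
     (np.radians([-54.9,28.75,-24.45,88.9,12.65,65.2,-12]),[[[.65,.75,0],0]]*8+[[[.96,.28,0],0]]*4,'obs -57 71 12 12 -12.6 96 15.5 '),]
    for q,r,o in tests:
        print(o)
        for kw in [dict(mode='clip'),dict(mode='clip',kn=.02),dict(mode='clip',kn=.1),dict(mode='lsq')]: print('  ',kw,*rep(run(q,r,**kw)))
E
OMP_NUM_THREADS=1 timeout 500 python3 sim.py
```

```text
obs -72 -18 90 107 17 42 -56 p .576 -.290 .400 lean31 az-10
   {'mode': 'clip'} [-115.  -18.   90.   97.   46.   53.  -71.] [0.717 0.036 0.515] lean 40.5 az -9.0
   {'mode': 'clip', 'kn': 0.02} [-115.  -18.   90.   96.   50.   55.  -73.] [0.718 0.016 0.522] lean 41.5 az -14.0
   {'mode': 'clip', 'kn': 0.1} [-115.  -18.   90.   95.   58.   61.  -78.] [ 0.718 -0.041  0.544] lean 45.2 az -26.0
   {'mode': 'lsq'} [-72. -18.  90. 111.  30.  31. -69.] [ 0.603 -0.32   0.404] lean 40.0 az -20.0
obs -1 26 61 100 -45 82 47 p .467,-.3045,.324 lean24 az54.7
   {'mode': 'clip'} [ -2.  26.  61. 100. -44.  82.  46.] [ 0.464 -0.311  0.324] lean 22.7 az 54.0
   {'mode': 'clip', 'kn': 0.02} [ 20.  17.  29. 100. -32.  74.  34.] [ 0.464 -0.305  0.325] lean 22.6 az 54.0
   {'mode': 'clip', 'kn': 0.1} [ 22.   7.  14. 106. -25.  69.  19.] [ 0.47  -0.203  0.355] lean 21.9 az 52.0
   {'mode': 'lsq'} [ -2.  26.  61. 100. -44.  82.  46.] [ 0.464 -0.311  0.324] lean 22.7 az 54.0
obs -37.5 -6 50 112 -18 64 -6
   {'mode': 'clip'} [-40.  -5.  53. 112. -17.  64.   1.] [ 0.482 -0.051  0.38 ] lean 20.6 az 53.0
   {'m
[... 505 characters left out ...]
 114. -12.  53.  53.] [0.448 0.276 0.359] lean 20.0 az 64.0
   {'mode': 'clip', 'kn': 0.1} [-48.   6.  25. 106. -24.  53.  59.] [0.512 0.304 0.363] lean 23.7 az 67.0
   {'mode': 'lsq'} [-82. -17.  63. 115.  -2.  53.  55.] [0.487 0.15  0.389] lean 26.0 az 58.0
obs -57 71 12 12 -12.6 96 15.5 
   {'mode': 'clip'} [-58.  85.  -9.  11.  11. 115.  18.] [0.447 0.656 0.049] lean 31.7 az -118.0
   {'mode': 'clip', 'kn': 0.02} [-59.  82. -29.  11.  33. 115.  24.] [0.441 0.689 0.1  ] lean 27.3 az -107.0
   {'mode': 'clip', 'kn': 0.1} [-62.  84. -37.  11.  42. 115.  26.] [0.393 0.71  0.067] lean 29.2 az -101.0
   {'mode': 'lsq'} [-54.  67.  13.  21. -14.  95.  13.] [0.578 0.715 0.223] lean 3.4 az -163.0
```

```bash
nproc; python3 - <<'E'
s=open('sim.py').read()
a=s.index("    for q,r,o in tests:")
s=s[:a]+'''    for q,r,o in tests:
        print(o)
        for w in (.3,.6,1.): 
            for g in (1.,): print('  ',w,*rep(run(q,r,mode='lsq',w=w,gain=g,iters=4)))
'''
open('sim.py','w').write(s)
E
time OMP_NUM_THREADS=1 timeout 500 python3 sim.py
```

```text
4
obs -72 -18 90 107 17 42 -56 p .576 -.290 .400 lean31 az-10
   0.3 [-72. -18.  90. 111.  30.  31. -69.] [ 0.603 -0.32   0.404] lean 40.0 az -20.0
   0.6 [-72. -18.  90. 108.  17.  42. -57.] [ 0.575 -0.29   0.398] lean 31.3 az -10.0
   1.0 [-71. -18.  90. 107.  13.  46. -54.] [ 0.563 -0.278  0.397] lean 28.2 az -5.0
obs -1 26 61 100 -45 82 47 p .467,-.3045,.324 lean24 az54.7
   0.3 [ -2.  26.  61. 100. -44.  82.  46.] [ 0.464 -0.311  0.324] lean 22.7 az 54.0
   0.6 [ -2.  26.  62. 100. -44.  82.  46.] [ 0.464 -0.311  0.324] lean 22.7 az 54.0
   1.0 [ -2.  26.  62. 100. -44.  82.  46.] [ 0.464 -0.311  0.324] lean 22.7 az 54.0
obs -37.5 -6 50 112 -18 64 -6
   0.3 [-40.  -5.  53. 112. -17.  64.   1.] [ 0.482 -0.051  0.38 ] lean 20.6 az 53.0
   0.6 [-40.  -5.  53. 112. -17.  64.   1.] [ 0.482 -0.051  0.38 ] lean 20.6 az 53.0
   1.0 [-40.  -5.  53. 112. -17.  64.   1.] [ 0.482 -0.051  0.38 ] lean 20.6 az 53.0
obs -79 -17 62 116 -5 53 59 p .481 .151 .388
   0.3 [-82. -17.  63. 115.  -2.  53.  55.] [0.487 0.15  0.389] lean 26.0 az 58.0
   0.6 [-82. -17.  63. 115.  -2.  53.  55.] [0.487 0.15  0.389] lean 26.0 az 58.0
   1.0 [-82. -17.  63. 115.  -2.  53.  55.] [0.487 0.15  0.389] lean 26.0 az 58.0
obs -57 71 12 12 -12.6 96 15.5 
   0.3 [-55.  67.  13.  20. -14.  95.  14.] [0.575 0.728 0.229] lean 2.2 az -174.0
   0.6 [-54.  67.  13.  21. -14.  95.  13.] [0.576 0.715 0.224] lean 3.5 az -160.0
   1.0 [-54.  67.  13.  22. -14.  95.  13.] [0.576 0.712 0.223] lean 3.9 az -158.0
real	0m5.833s
user	0m5.226s
sys	0m0.209s
```

The bounded least-squares model with w=0.6 reproduces the logged motion almost exactly, so I can use it to plan the way out.

```bash
cat > fast.py <<'E'
import numpy as np
from sim import X,LO,HI,VM,rep
S=np.array(X['s'],float);F=X['f'];OF=X['o'];AX=[2,1,2,1,2,1,2]
def rm(a,t):
    c,s=np.cos(t),np.sin(t)
    return np.array([[c,-s,0],[s,c,0],[0,0,1.]]) if a==2 else np.array([[c,0,s],[0,1,0],[-s,0,c]])
def fkj(q):
    Rm=np.eye(3);p=OF[0].copy();A=[];O=[]
    for i in range(7):
        A.append(Rm[:,AX[i]]*S[i]);O.append(p);Rm=Rm@rm(AX[i],S[i]*q[i]+F[i]);p=p+Rm@OF[i+1]
    A=np.array(A);J=np.vstack([np.cross(A,p-np.array(O)).T,A.T]);return Rm,p,J,O
def rv(M):
    c=np.clip((np.trace(M)-1)/2,-1,1);a=np.arccos(c);v=np.array([M[2,1]-M[1,2],M[0,2]-M[2,0],M[1,0]-M[0,1]])/2
    return v if a<1e-6 else v*a/np.sin(a)
W=np.array([1,1,1,.6,.6,.6])
def step(q,d,a,iters=3):
    R0,p0,J,_=fkj(q);n=np.linalg.norm(d)
    if n>.0417:d=d*.0417/n
    pt=p0+R0@d;Rt=R0@rm(2,a);q1=q.copy()
    for _ in range(iters):
        Rc,pc,J,_=fkj(q1);e=np.r_[pt-pc,rv(Rt@Rc.T)]*W;Jw=J*W[:,None]
        free=np.ones(7,bool);dq=np.zeros(7)
        for _ in range(4):
            Jf=Jw[:,free];r=e-Jw[:,~free]@dq[~free]
            x=np.linalg.solve(Jf.T@Jf+2.5e-5*np.eye(free.sum()),Jf.T@r)
            t=dq.copy();t[free]=x;bad=free&((q1+t>HI+1e-9)|(q1+t<LO-1e-9))
            if not bad.any(): dq=t;break
            dq[bad]=np.clip(q1+t,LO,HI)[bad]-q1[bad];free&=~bad
            dq[free]=x[[not b for b in bad[np.flatnonzero(free|bad)]]] if 0 else dq[free]
        else: dq=t
        q1=np.clip(q1+dq,LO,HI)
    dq=q1-q;return q+dq/max(1,np.max(abs(dq)/VM))
def roll(q,segs,n=6,rec=None,zmin=None):
    """segs: list of (world dx,dy,dz total, roll total deg) over n rows each"""
    for s in segs:
        for i in range(n):
            Rm,p,_,O=fkj(q);d=Rm.T@(np.asarray(s[:3])/n)
            d=np.round(d/.04,2)*.04;a=np.round(np.radians(s[3])/n/(np.pi/4),2)*np.pi/4
            if rec is not None: rec.append((d/.04,a/(np.pi/4),q.copy()))
            q=step(q,d,a)
    return q
E
cat > plan.py <<'E'
from fast import *
import sys,time
from multiprocessing import Pool
q0=np.radians(np.array(eval(sys.argv[1])));NS=int(sys.argv[2]);
def cost(v,full=False):
    segs=v.reshape(NS,4);pen=0;q=q0
    for s in segs:
        for i in range(6):
            Rm,p,_,O=fkj(q);lip=p+Rm@np.array([0,-.123,.088])
            pen+=10*max(0,.25-p[2])+10*max(0,.21-lip[2])+10*max(0,p[2]-.6)+ 5*max(0,.16-O[4][2]) + 5*max(0,np.hypot(*p[:2])-.85)
            q=step(q,Rm.T@(s[:3]/6),np.clip(np.radians(s[3])/6,-.125,.125),iters=2)
    Rm,p,_,O=fkj(q);z=Rm[:,2]
    up=np.array([0,np.sin(np.radians(23.6)),np.cos(np.radians(23.6))]);down=Rm@up # should be (0,0,-1)
    tilt=np.arccos(np.clip(-down[2],-1,1))
    az=np.arctan2(z[1],z[0]);daz=(np.degrees(az)+15+180)%360-180
    m=np.min(np.minimum(q-LO,HI-q))
    c=6*tilt+6*max(0,abs(p[0]-.53)-.06)+6*max(0,abs(p[1]+.36)-.04)+4*max(0,p[2]-.35)+1.5*max(0,abs(daz)-20)/57+2*max(0,.25-m)+pen*.2+.0003*np.abs(segs[:,:3]).sum()
    return (c,q) if full else c
def de(seed):
    r=np.random.default_rng(seed);n=NS*4;sc=np.tile([.2,.2,.12,40],NS);B=np.tile([.24,.24,.24,42],NS)
    pop=[np.clip(r.normal(0,1,n)*sc,-B,B) for _ in range(40)];c=np.array([cost(v) for v in pop]);t=time.time()
    while time.time()-t<150:
        for i in range(len(pop)):
            a,b,d=r.choice(len(pop),3,replace=False);best=pop[c.argmin()]
            t_=pop[i]+.5*(best-pop[i])*(r.random()<.5)+.6*(pop[a]-pop[b]);m=r.random(n)<.7;t_=np.where(m,t_,pop[i]);t_=np.clip(t_,-B,B)
            cc=cost(t_)
            if cc<c[i]:pop[i],c[i]=t_,cc
    return c.min(),pop[c.argmin()]
if __name__=='__main__':
    with Pool(4) as P: out=P.map(de,range(4))
    out.sort(key=lambda o:o[0])
    for c,v in out:
        q=cost(v,True)[1];print(c.round(3),rep(q),'O4z');
    v=out[0][1];np.save('plan.npy',v);print(v.reshape(NS,4).round(3))
E
OMP_NUM_THREADS=1 python3 -c "
from fast import *
import time
q=np.radians([-63.3,-17.5,89.5,114.4,7.8,42.3,-43.7]);t=time.time()
for i in range(6): q=step(q,np.array([.63,-.57,.5])*.04,0)
print(rep(q),(time.time()-t)/6)"
OMP_NUM_THREADS=1 python3 plan.py "[-71.7,-17.55,89.6,107.4,16.7,42.4,-56.2]" 5
```

```text
(array([-72., -18.,  90., 108.,  17.,  42., -57.]), array([ 0.575, -0.29 ,  0.398]), 'lean', np.float64(31.3), 'az', np.float64(-10.0)) 0.0033953984578450522
0.064 (array([ 23.,  14.,  21., 110., -31.,  42., -27.]), array([ 0.507, -0.357,  0.266]), 'lean', np.float64(23.6), 'az', np.float64(-2.0)) O4z
0.11 (array([ 10.,  20.,  32., 108., -38.,  40., -33.]), array([ 0.555, -0.352,  0.243]), 'lean', np.float64(23.7), 'az', np.float64(-5.0)) O4z
0.441 (array([ 20.,  12.,  19., 104., -30.,  47., -27.]), array([ 0.562, -0.337,  0.335]), 'lean', np.float64(27.1), 'az', np.float64(2.0)) O4z
0.442 (array([-41.,  -1.,  75., 115., -15.,  42., -58.]), array([ 0.497, -0.29 ,  0.349]), 'lean', np.float64(26.0), 'az', np.float64(-9.0)) O4z
[[-5.3000e-02  2.4000e-01 -6.0000e-03  2.7700e+00]
 [-2.4000e-01 -1.7100e-01  3.8000e-02 -6.2170e+00]
 [-2.4000e-01 -1.1900e-01  1.1200e-01 -1.6055e+01]
 [-1.0200e-01  8.4000e-02 -1.1000e-02 -3.3648e+01]
 [ 1.4300e-01 -2.4000e-01 -8.8000e-02  4.2000e+01]]
```

```bash
cat > show.py <<'E'
from fast import *
import sys
v=np.load(sys.argv[1]);q=np.radians(np.array(eval(sys.argv[2])));rec=[]
qe=roll(q,v.reshape(-1,4),rec=rec)
for i,(d,a,qq) in enumerate(rec):
    Rm,p,_,O=fkj(qq);lip=p+Rm@np.array([0,-.123,.088])
    print(i,'[[%g, %g, %g], %g],'%(*d.round(2),round(a,2)),'p',p.round(2),'lip',lip.round(2),'el',O[3].round(2),'wr',O[5].round(2))
print(rep(qe))
E
python3 show.py plan.npy "[-71.7,-17.55,89.6,107.4,16.7,42.4,-56.2]"
```

```text
0 [[-0.99, -0.18, -0.18], 0.01], p [ 0.58 -0.29  0.4 ] lip [ 0.72 -0.25  0.38] el [-0.04 -0.15  0.83] wr [ 0.4  -0.26  0.69]
1 [[-0.99, -0.17, -0.18], 0.01], p [ 0.57 -0.25  0.4 ] lip [ 0.71 -0.21  0.38] el [-0.04 -0.12  0.83] wr [ 0.39 -0.22  0.69]
2 [[-0.99, -0.16, -0.18], 0.01], p [ 0.56 -0.22  0.4 ] lip [ 0.71 -0.18  0.38] el [-0.05 -0.11  0.84] wr [ 0.39 -0.19  0.69]
3 [[-1, -0.16, -0.18], 0.01], p [ 0.55 -0.18  0.4 ] lip [ 0.7  -0.15  0.38] el [-0.07 -0.1   0.84] wr [ 0.38 -0.15  0.69]
4 [[-1, -0.15, -0.18], 0.01], p [ 0.54 -0.14  0.4 ] lip [ 0.69 -0.11  0.38] el [-0.08 -0.1   0.83] wr [ 0.37 -0.11  0.69]
5 [[-1, -0.14, -0.18], 0.01], p [ 0.53 -0.1   0.4 ] lip [ 0.68 -0.07  0.38] el [-0.08 -0.11  0.83] wr [ 0.36 -0.07  0.69]
6 [[0.47, 0.99, -0.58], -0.02], p [ 0.53 -0.06  0.39] lip [ 0.67 -0.03  0.38] el [-0.09 -0.11  0.83] wr [ 0.35 -0.03  0.69]
7 [[0.46, 0.99, -0.58], -0.02], p [ 0.51 -0.07  0.4 ] lip [ 0.65 -0.04  0.38] el [-0.11 -0.1   0.83] wr [ 0.33 -0.04  0.69]
8 [[0.46, 0.99, -0.58], -0.02], p [ 0.5  -0.08  0.4 ] lip [ 0.64 -0.05  0.38] el [-0.13 -0.08  0.83] wr [ 0.32 
[... 2053 characters left out ...]
37] lip [ 0.61 -0.1   0.34] el [-0.12 -0.    0.84] wr [ 0.3  -0.13  0.66]
26 [[1.02, -0.05, 0.67], 0.16], p [ 0.49 -0.18  0.35] lip [ 0.63 -0.15  0.33] el [-0.08 -0.01  0.85] wr [ 0.32 -0.16  0.65]
27 [[1.01, -0.17, 0.67], 0.16], p [ 0.51 -0.22  0.34] lip [ 0.66 -0.2   0.32] el [-0.04 -0.01  0.85] wr [ 0.34 -0.2   0.64]
28 [[0.98, -0.3, 0.67], 0.16], p [ 0.53 -0.25  0.33] lip [ 0.68 -0.25  0.31] el [ 0.01 -0.02  0.85] wr [ 0.36 -0.23  0.62]
29 [[0.93, -0.42, 0.67], 0.16], p [ 0.55 -0.29  0.32] lip [ 0.7 -0.3  0.3] el [ 0.05 -0.03  0.85] wr [ 0.38 -0.27  0.61]
(array([ 17.,  11.,  19., 111., -30.,  36., -47.]), array([ 0.568, -0.32 ,  0.304]), 'lean', np.float64(29.5), 'az', np.float64(-7.0))
```

Request:
{"api": "play_rows", "payload": {
  "moves": [
    [[-0.99, -0.18, -0.18], 0.01],
    [[-0.99, -0.17, -0.18], 0.01],
    [[-0.99, -0.16, -0.18], 0.01],
    [[-1, -0.16, -0.18], 0.01],
    [[-1, -0.15, -0.18], 0.01],
    [[-1, -0.14, -0.18], 0.01]
  ]
}}

```text
t: 21.93
tool_pos: [0.5268, -0.0625, 0.3956]
ee_rot: [-152.0, -14.2, -76.7]
force: [0.9, 0.3, -2.4]
width: 0.0171
```

Request:
{"api": "play_rows", "payload": {
  "moves": [
    [[0.47, 0.99, -0.58], -0.02],
    [[0.46, 0.99, -0.58], -0.02],
    [[0.46, 0.99, -0.58], -0.02],
    [[0.45, 0.99, -0.58], -0.02],
    [[0.45, 1, -0.58], -0.02],
    [[0.44, 1, -0.58], -0.02]
  ]
}}

```text
t: 22.43
tool_pos: [0.4608, -0.1135, 0.4103]
ee_rot: [-153.1, -14.1, -74.4]
force: [-0.5, -0.5, -1.6]
width: 0.0174
```

```bash
python3 st.py; python3 lip.py
```

```text
22.4333 [ 1.100e+01 -1.730e+01 -1.000e-01  1.227e+02 -7.000e-01  4.450e+01
 -5.980e+01] [ 0.4608 -0.1135  0.4103] [-153.13  -14.07  -74.4 ] w 0.0174 F [-0.5 -0.5 -1.6]
lean 30.09 az -10.0
[[ 0.261 -0.83   0.494]
 [-0.934 -0.346 -0.087]
 [ 0.243 -0.438 -0.865]]
t 22.4333 q [ 11. -17.  -0. 123.  -1.  45. -60.] p [ 0.461 -0.114  0.41 ] lip [ 0.6063 -0.0786  0.3884] pitch down -3.2 fw az 16.4 side tilt 14.1 F [-0.5 -0.5 -1.6] w 0.0174
```

```bash
python3 -c "
from rig import manip;print(manip.state()['q'].round(2).tolist())" | tee q.txt; OMP_NUM_THREADS=1 python3 plan.py "$(cat q.txt)" 3; python3 show.py plan.npy "$(cat q.txt)"
```

```text
[10.99, -17.29, -0.07, 122.66, -0.66, 44.55, -59.76]
0.01 (array([ 47.,  16., -11., 101., -13.,  44., -50.]), array([ 0.561, -0.374,  0.31 ]), 'lean', np.float64(23.7), 'az', np.float64(-5.0)) O4z
0.018 (array([ 46.,  10.,  -5., 104., -18.,  49., -43.]), array([ 0.502, -0.37 ,  0.347]), 'lean', np.float64(23.6), 'az', np.float64(-4.0)) O4z
0.023 (array([ 19.,  17.,  24.,  97., -26.,  51., -42.]), array([ 0.573, -0.392,  0.344]), 'lean', np.float64(23.8), 'az', np.float64(-6.0)) O4z
0.029 (array([ 54.,  11., -11., 107., -20.,  46., -32.]), array([ 0.48 , -0.374,  0.307]), 'lean', np.float64(23.8), 'az', np.float64(2.0)) O4z
[[-2.0500e-01 -4.3000e-02 -9.2000e-02  3.8374e+01]
 [ 1.2500e-01  0.0000e+00  2.0000e-02  2.0313e+01]
 [ 7.9000e-02 -2.4000e-01  7.0000e-03 -1.8324e+01]]
0 [[-0.15, 0.94, -0.08], 0.14], p [ 0.46 -0.11  0.41] lip [ 0.61 -0.08  0.39] el [-0.15  0.01  0.83] wr [ 0.29 -0.08  0.7 ]
1 [[-0.13, 0.94, -0.08], 0.14], p [ 0.46 -0.12  0.4 ] lip [ 0.61 -0.08  0.38] el [-0.15 -0.01  0.83] wr [ 0.29 -0.09  0.7 ]
2 [[-0.11, 0.94, -0.08], 0.14], p [ 0.46 -0.12  0.4 ] lip [ 0.6  -0
[... 1353 characters left out ...]
 [ 0.72 -0.19  0.36] el [-0.01 -0.02  0.85] wr [ 0.41 -0.14  0.68]
14 [[0.95, -0.4, 0.21], -0.07], p [ 0.58 -0.21  0.38] lip [ 0.73 -0.23  0.36] el [ 0.01 -0.03  0.85] wr [ 0.42 -0.18  0.68]
15 [[0.97, -0.34, 0.21], -0.07], p [ 0.6  -0.25  0.38] lip [ 0.75 -0.26  0.36] el [ 0.04 -0.03  0.85] wr [ 0.43 -0.22  0.68]
16 [[0.99, -0.29, 0.21], -0.07], p [ 0.61 -0.29  0.38] lip [ 0.76 -0.29  0.36] el [ 0.06 -0.05  0.85] wr [ 0.44 -0.26  0.68]
17 [[1.01, -0.23, 0.21], -0.07], p [ 0.62 -0.33  0.38] lip [ 0.77 -0.32  0.37] el [ 0.09 -0.06  0.84] wr [ 0.46 -0.3   0.68]
(array([ 28.,  16.,   7.,  93., -20.,  46., -40.]), array([ 0.636, -0.366,  0.384]), 'lean', np.float64(29.2), 'az', np.float64(-8.0))
```

Request:
{"api": "play_rows", "payload": {
  "moves": [
    [[-0.1, 0.94, -0.08], 0.14],
    [[-0.1, 0.94, -0.08], 0.14],
    [[-0.1, 0.94, -0.08], 0.14],
    [[-0.05, 0.95, -0.08], 0.14]
  ]
}}

```text
t: 22.77
tool_pos: [0.4083, -0.1573, 0.3465]
ee_rot: [-152.1, -4.3, -91.3]
force: [0.0, -1.1, -1.1]
width: 0.0172
```

```bash
python3 st.py; python3 lip.py
```

```text
22.7667 [ 25.1 -17.5  -2.3 130.3 -10.8  40.1 -60.8] [ 0.4083 -0.1573  0.3465] [-152.1    -4.34  -91.3 ] w 0.0172 F [ 0.  -1.1 -1.1]
lean 28.21 az -9.4
[[-0.023 -0.884  0.466]
 [-0.997 -0.015 -0.077]
 [ 0.076 -0.467 -0.881]]
t 22.7667 q [ 25. -18.  -2. 130. -11.  40. -61.] p [ 0.408 -0.157  0.346] lip [ 0.5582 -0.1622  0.3267] pitch down -4.3 fw az -1.0 side tilt 4.3 F [ 0.  -1.1 -1.1] w 0.0172
```

Request:
{"api": "play_rows", "payload": {
  "moves": [
    [[0, 0.95, 0], 0.07],
    [[0, 0.95, 0], 0.07],
    [[0, 0.95, 0], 0.07]
  ]
}}

```text
t: 23.02
tool_pos: [0.3473, -0.1742, 0.2798]
ee_rot: [-152.9, 0.9, -98.2]
force: [4.3, -3.2, -11.9]
width: 0.0171
```

```bash
python3 st.py; python3 lip.py
```

```text
23.0167 [ 45.4 -17.5 -10.1 138.9 -26.7  36.9 -44.9] [ 0.3473 -0.1742  0.2798] [-152.85    0.87  -98.24] w 0.0171 F [  4.3  -3.2 -11.9]
lean 27.16 az -6.5
[[-0.143 -0.88   0.454]
 [-0.99   0.134 -0.052]
 [-0.015 -0.456 -0.89 ]]
t 23.0167 q [ 45. -17. -10. 139. -27.  37. -45.] p [ 0.347 -0.174  0.28 ] lip [ 0.4954 -0.1953  0.258 ] pitch down -3.5 fw az -8.3 side tilt -0.9 F [  4.3  -3.2 -11.9] w 0.0171
```

Request:
{"api": "play_rows", "payload": {
  "moves": [
    [[0, 0.6, 0], 0],
    [[0, 0.6, 0], 0]
  ]
}}

```text
t: 23.18
tool_pos: [0.3336, -0.1837, 0.2747]
ee_rot: [-153.6, 1.3, -98.0]
force: [-0.6, 1.0, -3.0]
width: 0.0173
```

```bash
python3 st.py; python3 lip.py;  python3 go.py 0.46 -0.36 0.2
```

```text
23.1833 [ 62.6 -17.5 -20.9 138.8 -34.   40.5 -34. ] [ 0.3336 -0.1837  0.2747] [-153.64    1.27  -98.01] w 0.0173 F [-0.6  1.  -3. ]
lean 26.39 az -5.4
[[-0.139 -0.886  0.442]
 [-0.99   0.135 -0.042]
 [-0.022 -0.444 -0.896]]
t 23.1833 q [ 63. -18. -21. 139. -34.  40. -34.] p [ 0.334 -0.184  0.275] lip [ 0.4815 -0.204   0.2509] pitch down -2.8 fw az -8.1 side tilt -1.3 F [-0.6  1.  -3. ] w 0.0173
world d [ 0.1264 -0.1763 -0.0747] tool d/40mm [ 3.96 -2.56  3.26] rows 5.74 unit [ 0.69 -0.45  0.57]
```

```bash
python3 go.py 0.52 -0.36 0.2; python3 -c "
from fast import *
q=np.radians([62.6,-17.5,-20.9,138.8,-34,40.5,-34]);
for r in [[.8,-.6,.45]]*8: q=step(q,np.array(r)*.034,0);print(rep(q))"
```

```text
world d [ 0.1864 -0.1763 -0.0747] tool d/40mm [ 3.76 -3.89  3.92] rows 6.68 unit [ 0.56 -0.58  0.59]
(array([ 63., -12., -21., 136., -33.,  38., -33.]), array([ 0.354, -0.214,  0.269]), 'lean', np.float64(26.4), 'az', np.float64(-5.0))
(array([ 64.,  -6., -21., 132., -31.,  36., -33.]), array([ 0.375, -0.244,  0.264]), 'lean', np.float64(26.4), 'az', np.float64(-5.0))
(array([ 64.,  -1., -21., 129., -29.,  34., -34.]), array([ 0.396, -0.275,  0.259]), 'lean', np.float64(26.4), 'az', np.float64(-5.0))
(array([ 64.,   4., -21., 125., -27.,  33., -35.]), array([ 0.417, -0.305,  0.254]), 'lean', np.float64(26.4), 'az', np.float64(-5.0))
(array([ 64.,   8., -21., 121., -25.,  33., -36.]), array([ 0.438, -0.335,  0.248]), 'lean', np.float64(26.4), 'az', np.float64(-5.0))
(array([ 63.,  12., -20., 117., -23.,  33., -37.]), array([ 0.459, -0.366,  0.243]), 'lean', np.float64(26.4), 'az', np.float64(-5.0))
(array([ 62.,  17., -19., 112., -21.,  33., -38.]), array([ 0.48 , -0.396,  0.238]), 'lean', np.float64(26.4), 'az', np.float64(-5.0))
(array([ 62.,  20., -18., 108., -19.,  34., -39.]), array([ 0.501, -0.426,  0.233]), 'lean', np.float64(26.4), 'az', np.float64(-5.0))
```

Request:
{"api": "play_rows", "payload": {
  "moves": [
    [[0.4, -0.4, 0.4], -0.03],
    [[0.56, -0.58, 0.58], -0.03],
    [[0.56, -0.58, 0.58], 0],
    [[0.56, -0.58, 0.58], 0],
    [[0.56, -0.58, 0.58], 0],
    [[0.56, -0.58, 0.58], 0],
    [[0.4, -0.4, 0.4], 0],
    [[0, 0, 0], 0]
  ]
}}

```text
t: 23.85
tool_pos: [0.5121, -0.3744, 0.204]
ee_rot: [-153.5, -0.2, -96.9]
force: [-0.2, -1.0, -2.3]
width: 0.0172
```

```bash
python3 st.py; python3 lip.py;  python3 go.py 0.52 -0.36 0.05
```

```text
23.85 [ 58.4  19.6 -20.  113.6 -17.3  26.5 -42.1] [ 0.5121 -0.3744  0.204 ] [-153.49   -0.22  -96.93] w 0.0172 F [-0.2 -1.  -2.3]
lean 26.51 az -7.4
[[-0.121 -0.888  0.443]
 [-0.993  0.106 -0.057]
 [ 0.004 -0.446 -0.895]]
t 23.85 q [ 58.  20. -20. 114. -17.  27. -42.] p [ 0.512 -0.374  0.204] lip [ 0.6604 -0.3926  0.1805] pitch down -2.9 fw az -6.9 side tilt 0.2 F [-0.2 -1.  -2.3] w 0.0172
world d [ 0.0079  0.0144 -0.154 ] tool d/40mm [-0.4   1.58  3.51] rows 3.87 unit [-0.1   0.41  0.91]
```

```bash
python3 -c "
from fast import *
q=np.radians([58.4,19.6,-20,113.6,-17.3,26.5,-42.1]);
for r in [[-.05,.42,.84]]*5: q=step(q,np.array(r)*.035,0);print(rep(q))
q=np.radians([58.4,19.6,-20,113.6,-17.3,26.5,-42.1]);
for r in [[-.05,.15,.9]]*5: q=step(q,np.array(r)*.038,0);print(rep(q))"
```

```text
(array([ 58.,  23., -20., 115., -18.,  22., -41.]), array([ 0.512, -0.374,  0.172]), 'lean', np.float64(26.5), 'az', np.float64(-7.0))
(array([ 59.,  26., -21., 116., -18.,  18., -40.]), array([ 0.512, -0.372,  0.139]), 'lean', np.float64(26.5), 'az', np.float64(-7.0))
(array([ 59.,  29., -22., 117., -18.,  14., -38.]), array([ 0.512, -0.371,  0.106]), 'lean', np.float64(26.5), 'az', np.float64(-7.0))
(array([ 56.,  31., -18., 117., -28.,  12., -28.]), array([ 0.513, -0.369,  0.081]), 'lean', np.float64(26.6), 'az', np.float64(-7.0))
(array([ 53.,  32., -14., 118., -39.,  12., -18.]), array([ 0.512, -0.365,  0.07 ]), 'lean', np.float64(26.3), 'az', np.float64(-6.0))
(array([ 57.,  23., -20., 114., -17.,  22., -42.]), array([ 0.522, -0.375,  0.171]), 'lean', np.float64(26.5), 'az', np.float64(-7.0))
(array([ 56.,  27., -20., 114., -16.,  19., -42.]), array([ 0.532, -0.375,  0.138]), 'lean', np.float64(26.5), 'az', np.float64(-7.0))
(array([ 55.,  31., -19., 114., -16.,  15., -42.]), array([ 0.542, -0.374,  0.105]), 'lean', np.float64(26.5), 'az', np.float64(-7.0))
(array([ 54.,  35., -19., 113., -16.,  11., -42.]), array([ 0.553, -0.374,  0.072]), 'lean', np.float64(26.5), 'az', np.float64(-7.0))
(array([ 50.,  35., -15., 113., -26.,  12., -33.]), array([ 0.552, -0.369,  0.06 ]), 'lean', np.float64(25.8), 'az', np.float64(-6.0))
```

```bash
python3 -c "
from fast import *
for tgt in [(.60,-.36),(.66,-.36),(.7,-.38)]:
    q=np.radians([58.4,19.6,-20,113.6,-17.3,26.5,-42.1]);
    for w in [(*tgt,.19),(*tgt,.034)]:
        for _ in range(10):
            Rm,p,_,_=fkj(q);e=np.array(w)-p;n=np.linalg.norm(e);
            q=step(q,Rm.T@e*min(1,.025/n),0)
        print(rep(q))"
```

```text
(array([ 47.,  26., -15., 106., -12.,  25., -53.]), array([ 0.6 , -0.36,  0.19]), 'lean', np.float64(26.5), 'az', np.float64(-7.0))
(array([ 42.,  40., -10., 109., -35.,  11., -28.]), array([ 0.6  , -0.36 ,  0.034]), 'lean', np.float64(26.1), 'az', np.float64(-6.0))
(array([ 41.,  30., -12.,  99.,  -9.,  27., -59.]), array([ 0.66, -0.36,  0.19]), 'lean', np.float64(26.5), 'az', np.float64(-7.0))
(array([ 42.,  43., -14., 102.,  -9.,  12., -55.]), array([ 0.66 , -0.36 ,  0.034]), 'lean', np.float64(26.5), 'az', np.float64(-7.0))
(array([ 39.,  34., -11.,  93.,  -8.,  30., -60.]), array([ 0.7 , -0.38,  0.19]), 'lean', np.float64(26.5), 'az', np.float64(-7.0))
(array([ 40.,  46., -12.,  95.,  -8.,  15., -57.]), array([ 0.7  , -0.38 ,  0.034]), 'lean', np.float64(26.5), 'az', np.float64(-7.0))
```

```bash
python3 go.py 0.65 -0.36 0.17
```

```text
world d [ 0.1379  0.0144 -0.034 ] tool d/40mm [-0.78 -2.65  2.27] rows 3.57 unit [-0.22 -0.74  0.63]
```

Request:
{"api": "play_rows", "payload": {
  "moves": [
    [[-0.15, -0.55, 0.45], 0],
    [[-0.15, -0.55, 0.45], 0],
    [[-0.15, -0.55, 0.45], 0],
    [[-0.15, -0.55, 0.45], 0],
    [[-0.15, -0.5, 0.45], 0],
    [[0, 0, 0], 0]
  ]
}}

```text
t: 24.35
tool_pos: [0.6517, -0.369, 0.1625]
ee_rot: [-154.2, 0.0, -97.3]
force: [0.8, 0.6, -1.4]
width: 0.0171
```

```bash
python3 st.py; python3 lip.py;  python3 go.py 0.65 -0.36 0.06
```

```text
24.35 [ 41.7  31.6 -12.5 100.   -9.6  25.7 -57.1] [ 0.6517 -0.369   0.1625] [-1.5418e+02  4.0000e-02 -9.7290e+01] w 0.0171 F [ 0.8  0.6 -1.4]
lean 25.82 az -7.2
[[-0.127 -0.893  0.432]
 [-0.992  0.115 -0.055]
 [-0.001 -0.436 -0.9  ]]
t 24.35 q [ 42.  32. -12. 100. -10.  26. -57.] p [ 0.652 -0.369  0.163] lip [ 0.7995 -0.3879  0.1373] pitch down -2.2 fw az -7.3 side tilt -0.0 F [ 0.8  0.6 -1.4] w 0.0171
world d [-0.0017  0.009  -0.1025] tool d/40mm [-0.22  1.18  2.28] rows 2.57 unit [-0.08  0.46  0.88]
```

Request:
{"api": "play_rows", "payload": {
  "moves": [
    [[0, 0.22, 0.46], 0],
    [[0, 0.22, 0.46], 0],
    [[0, 0.22, 0.46], 0],
    [[0, 0.22, 0.46], 0],
    [[0, 0.1, 0.22], 0],
    [[0, 0, 0], 0]
  ]
}}

```text
t: 24.85
tool_pos: [0.6522, -0.3694, 0.0661]
ee_rot: [-154.5, 0.1, -96.9]
force: [-1.1, -0.1, -1.3]
width: 0.0175
```

```bash
python3 st.py; python3 lip.py
```

```text
24.85 [ 42.3  40.  -13.4 101.3  -9.4  16.8 -54.7] [ 0.6522 -0.3694  0.0661] [-1.5449e+02  9.0000e-02 -9.6850e+01] w 0.0175 F [-1.1 -0.1 -1.3]
lean 25.51 az -6.7
[[-0.119 -0.896  0.428]
 [-0.993  0.108 -0.05 ]
 [-0.002 -0.431 -0.902]]
t 24.85 q [ 42.  40. -13. 101.  -9.  17. -55.] p [ 0.652 -0.369  0.066] lip [ 0.8001 -0.3871  0.04  ] pitch down -1.9 fw az -6.9 side tilt -0.1 F [-1.1 -0.1 -1.3] w 0.0175
```

Request:
{"api": "play_rows", "payload": {
  "moves": [
    [[0, 0.1, 0.2], 0],
    [[0, 0.1, 0.2], 0],
    [[0, 0.06, 0.14], 0],
    [[0, 0.05, 0.1], 0],
    [[0, 0.03, 0.06], 0],
    [[0, 0, 0], 0]
  ]
}}

```text
t: 25.35
tool_pos: [0.6524, -0.3722, 0.0353]
ee_rot: [-154.4, -0.0, -96.9]
force: [-0.6, 0.3, -1.9]
width: 0.0169
```

```bash
python3 st.py; python3 lip.py
```

```text
25.35 [ 42.7  42.9 -13.7 101.3  -9.3  13.8 -53.9] [ 0.6524 -0.3722  0.0353] [-1.5435e+02 -4.0000e-02 -9.6930e+01] w 0.0169 F [-0.6  0.3 -1.9]
lean 25.65 az -7.0
[[-0.121 -0.895  0.43 ]
 [-0.993  0.108 -0.053]
 [ 0.001 -0.433 -0.901]]
t 25.35 q [ 43.  43. -14. 101.  -9.  14. -54.] p [ 0.652 -0.372  0.035] lip [ 0.8003 -0.3902  0.0096] pitch down -2.0 fw az -6.9 side tilt 0.0 F [-0.6  0.3 -1.9] w 0.0169
```

Request:
{"api": "play_rows", "payload": {
  "moves": [
    [[0, 0.02, 0.06], 0],
    [[0, 0.02, 0.05], 0],
    [[0, 0, 0], 0]
  ]
}}

```text
t: 25.6
tool_pos: [0.6553, -0.3736, 0.0349]
ee_rot: [-154.0, -0.2, -96.9]
force: [0.3, -0.1, -1.8]
width: 0.0172
```

```bash
python3 st.py;python3 - <<'E'
from h import *
f=snap('scene','scene9.png');f=snap('top','top9.png')
E
```

```text
25.6 [ 42.7  43.1 -13.8 101.1  -9.3  13.4 -53.8] [ 0.6553 -0.3736  0.0349] [-154.02   -0.2   -96.91] w 0.0172 F [ 0.3 -0.1 -1.8]
lean 25.98 az -7.3
[[-0.12  -0.893  0.435]
 [-0.993  0.107 -0.056]
 [ 0.004 -0.438 -0.899]]
```

View pics/scene9.png

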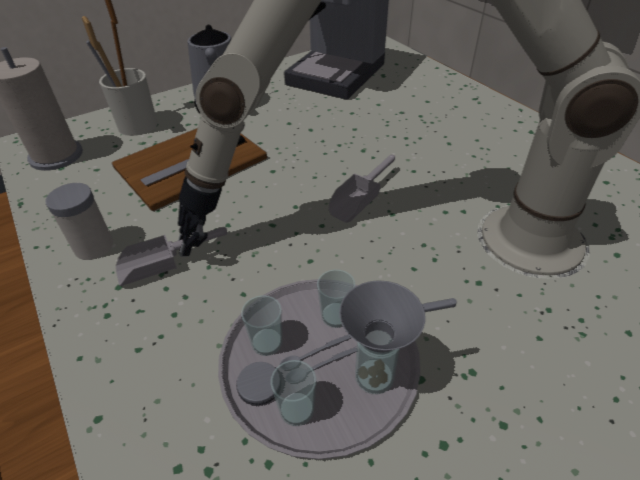

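Request:
{"api": "play_rows", "payload": {
  "moves": [
    [[0, 0.04, 0.07], 0],
    [[0, 0.04, 0.07], 0],
    [[0, 0, 0], 0]
  ]
}}

```text
t: 25.95
tool_pos: [0.6575, -0.3748, 0.0346]
ee_rot: [-153.6, -0.4, -96.9]
force: [0.1, -0.0, -1.2]
width: 0.0173
```

Request:
{"api": "play_rows", "payload": {
  "moves": [
    [[0, 0, 0], 0],
    [[0, 0, 0], 0],
    [[0, 0, 0], 0],
    [[0, 0, 0], 0]
  ],
  "grip": 1
}}

```text
t: 26.28
tool_pos: [0.6592, -0.3757, 0.0362]
ee_rot: [-153.4, -0.5, -96.9]
force: [-0.3, -0.3, -0.0]
width: 0.0649
```

```bash
python3 st.py
```

```text
26.2833 [ 42.8  43.3 -14.  100.9  -9.4  12.8 -53.5] [ 0.6592 -0.3757  0.0362] [-153.4    -0.51  -96.89] w 0.0649 F [-0.3 -0.3 -0. ]
lean 26.6 az -7.9
[[-0.12  -0.888  0.444]
 [-0.993  0.103 -0.062]
 [ 0.009 -0.448 -0.894]]
```

Request:
{"api": "play_rows", "payload": {
  "moves": [
    [[0, 0, -0.3], 0],
    [[0, 0, -0.6], 0],
    [[0, 0, -0.8], 0],
    [[0, 0, -0.8], 0],
    [[0, 0, -0.8], 0],
    [[0, 0, -0.8], 0]
  ]
}}

```text
t: 26.78
tool_pos: [0.5807, -0.3605, 0.1794]
ee_rot: [-154.2, 0.0, -96.7]
force: [0.0, -0.6, 1.0]
width: 0.0852
```

```bash
python3 st.py;python3 - <<'E'
from h import *
f=snap('scene','scene10.png')
P=pts(f)
m=(P[...,0]>.54)&(P[...,0]<.85)&(P[...,1]<-.28)&(P[...,1]>-.45)&(P[...,2]>-.01)&(P[...,2]<.06)
im=f['frame'][:,:,::-1]
cv2.imwrite('pics/c10.png',np.hstack([cv2.resize(im[190:310,70:250],(600,400)),cv2.resize(im[330:410,340:400],(200,400)) if 0 else cv2.resize(im[340:400,345:400],(200,400),interpolation=cv2.INTER_CUBIC)]))
E
```

```text
26.7833 [ 49.5  25.4 -17.3 108.2 -11.2  24.9 -52.2] [ 0.5807 -0.3605  0.1794] [-1.5419e+02  1.0000e-02 -9.6690e+01] w 0.0852 F [ 0.  -0.6  1. ]
lean 25.81 az -6.7
[[-0.116 -0.894  0.432]
 [-0.993  0.105 -0.051]
 [-0.    -0.435 -0.9  ]]
```

View pics/c10.png

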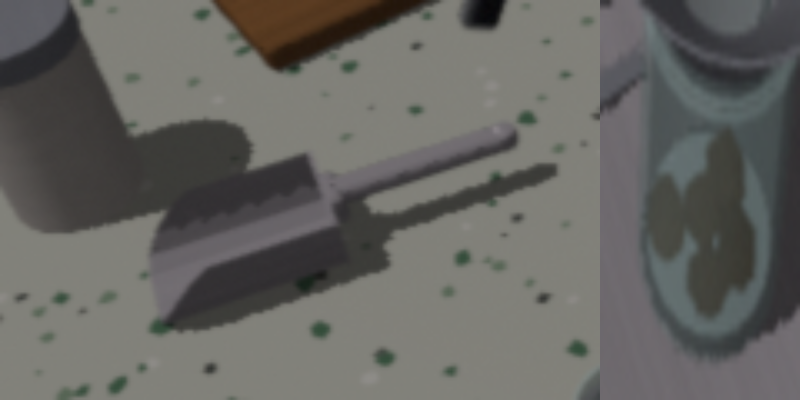

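Scoop is flat and empty on the counter at (165,250), and the canister at (375,375) holds the lumps. For the funnel tab I need the lean to lie in the tab's plane (azimuth -21°) with the jaws across it, so I'll plan that next.

```bash
cat > plan2.py <<'E'
from fast import *
import sys,time
from multiprocessing import Pool
q0=np.radians(np.array(eval(sys.argv[1])));NS=int(sys.argv[2]);
G=np.array([.413,.1095,.178]);TA=np.radians(158.85);tx=np.array([np.cos(TA),np.sin(TA),0]);ty=np.array([-np.sin(TA),np.cos(TA),0])
def cost(v,full=False):
    segs=v.reshape(NS,4);pen=0;q=q0
    for s in segs:
        for i in range(6):
            Rm,p,_,O=fkj(q)
            pen+=10*max(0,.25-p[2])+10*max(0,p[2]-.62)+5*max(0,.3-O[5][2])+5*max(0,.28-np.hypot(p[0],p[1]))
            d=np.round(Rm.T@(s[:3]/6)/.04,2)*.04;a=np.round(np.clip(np.radians(s[3])/6,-.124,.124)/(np.pi/4),2)*np.pi/4
            q=step(q,d,a,iters=3)
    Rm,p,_,O=fkj(q);x,z=Rm[:,0],Rm[:,2]
    al=1-abs(x@ty); xa=np.arccos(min(1,abs(x@ty)))
    lean_in=z@(-tx)  # sine of lean toward funnel axis
    S=G-.09*z
    m=np.min(np.minimum(q-LO,HI-q))
    c=5*xa+4*max(0,-lean_in)+3*max(0,lean_in-.36)+5*max(0,np.linalg.norm(p-S)-.02)+1.*max(0,.1-m)+pen*.2+.02*np.abs(segs[:,:3]).sum()
    return (c,q) if full else c
def de(seed):
    r=np.random.default_rng(seed);n=NS*4;sc=np.tile([.15,.2,.1,30],NS);B=np.tile([.24,.24,.24,42],NS)
    pop=[np.clip(r.normal(0,1,n)*sc,-B,B) for _ in range(36)];c=np.array([cost(v) for v in pop]);t=time.time()
    while time.time()-t<float(sys.argv[3]):
        for i in range(len(pop)):
            a,b,d=r.choice(len(pop),3,replace=False);best=pop[c.argmin()]
            t_=pop[i]+.5*(best-pop[i])*(r.random()<.5)+.6*(pop[a]-pop[b]);m=r.random(n)<.7;t_=np.where(m,t_,pop[i]);t_=np.clip(t_,-B,B)
            cc=cost(t_)
            if cc<c[i]:pop[i],c[i]=t_,cc
    return c.min(),pop[c.argmin()]
if __name__=='__main__':
    with Pool(4) as P: out=P.map(de,range(4))
    out.sort(key=lambda o:o[0])
    for c,v in out:
        q=cost(v,True)[1];Rm,p,_,_=fkj(q);print(c.round(3),rep(q),Rm[:,0].round(3))
    v=out[0][1];np.save('plan2.npy',v);print(v.reshape(NS,4).round(3))
E
python3 -c "
from rig import manip;print(manip.state()['q'].round(2).tolist())" | tee q.txt; OMP_NUM_THREADS=1 python3 plan2.py "$(cat q.txt)" 5 240; python3 show.py plan2.npy "$(cat q.txt)"
```

```text
[49.61, 24.87, -17.27, 108.11, -11.26, 25.12, -52.15]
0.673 (array([  -1.,  -18.,  -28.,  139.,    9.,   42., -146.]), array([0.335, 0.091, 0.257]), 'lean', np.float64(20.9), 'az', np.float64(-15.0)) [-0.356 -0.934 -0.036]
0.687 (array([  19.,  -18.,  -37.,  132.,   -0.,   47., -129.]), array([0.367, 0.073, 0.291]), 'lean', np.float64(18.4), 'az', np.float64(-17.0)) [-0.361 -0.932 -0.027]
0.726 (array([   6.,  -18.,  -36.,  139.,   10.,   40., -147.]), array([0.34 , 0.099, 0.254]), 'lean', np.float64(22.7), 'az', np.float64(-17.0)) [-0.342 -0.939 -0.022]
0.862 (array([ -11.,  -18.,  -21.,  139.,   11.,   45., -147.]), array([0.321, 0.101, 0.257]), 'lean', np.float64(19.1), 'az', np.float64(-14.0)) [-0.32  -0.947 -0.027]
[[-5.0000e-03  1.6900e-01  2.4000e-01  1.3496e+01]
 [ 8.0000e-03  3.8000e-02  1.1600e-01  1.5027e+01]
 [-1.0100e-01  9.6000e-02 -1.2800e-01  8.7760e+00]
 [-1.3000e-01  1.6500e-01 -1.3500e-01 -2.8657e+01]
 [-1.7900e-01  3.7000e-02 -7.6000e-02 -4.0850e+00]]
0 [[-0.69, -0.35, -0.95], 0.05], p [ 0.58 -0.36  0.19] lip [ 0.73 -0.38  0.16] el [ 0.12 -0.18  0.8 ] wr [ 0.43 -0
[... 2993 characters left out ...]
 -0.02], p [0.39 0.03 0.28] lip [ 0.52 -0.02  0.25] el [-0.14 -0.06  0.83] wr [0.24 0.05 0.59]
26 [[0.18, 0.81, -0.03], -0.02], p [0.38 0.04 0.27] lip [ 0.52 -0.02  0.24] el [-0.15 -0.04  0.83] wr [0.24 0.06 0.58]
27 [[0.17, 0.81, -0.02], -0.02], p [0.37 0.05 0.27] lip [ 0.51 -0.01  0.24] el [-0.15 -0.03  0.83] wr [0.24 0.07 0.58]
28 [[0.16, 0.81, -0], -0.02], p [0.36 0.06 0.26] lip [0.5  0.01 0.23] el [-0.15 -0.01  0.83] wr [0.23 0.09 0.58]
29 [[0.15, 0.81, 0.01], -0.02], p [0.35 0.08 0.26] lip [0.49 0.02 0.22] el [-0.15 -0.02  0.83] wr [0.23 0.1  0.58]
(array([  -1.,  -18.,  -28.,  139.,    9.,   42., -146.]), array([0.335, 0.091, 0.257]), 'lean', np.float64(20.9), 'az', np.float64(-15.0))
```

Request:
{"api": "play_rows", "payload": {
  "moves": [
    [[0, 0, -0.5], -0.15],
    [[0, 0, -0.5], -0.155],
    [[0, 0, -0.5], -0.155],
    [[0, 0, -0.5], -0.155],
    [[0, 0, -0.5], -0.155],
    [[0, 0, -0.5], -0.155],
    [[0, 0, -0.5], -0.155],
    [[0, 0, -0.4], -0.155],
    [[0, 0, -0.2], -0.155],
    [[0, 0, 0], -0.155],
    [[0, 0, 0], -0.155],
    [[0, 0, 0], -0.155]
  ]
}}

```text
t: 27.83
tool_pos: [0.5004, -0.3532, 0.3499]
ee_rot: [-179.2, -26.3, -11.5]
force: [0.1, 0.0, -0.3]
width: 0.0856
```

Request:
{"api": "play_rows", "payload": {
  "moves": [
    [[0, 0, 0], -0.15],
    [[0, 0, 0], -0.155],
    [[0, 0, 0], -0.155],
    [[0, 0, 0], -0.155],
    [[0, 0, 0], -0.155],
    [[0, 0, 0], -0.155],
    [[0, 0, 0], -0.155],
    [[0, 0, 0], -0.155],
    [[0, 0, 0], -0.155],
    [[0, 0, 0], -0.155],
    [[0, 0, 0], -0.155]
  ]
}}

```text
t: 28.75
tool_pos: [0.4956, -0.3512, 0.3519]
ee_rot: [154.3, -5.2, 68.5]
force: [-0.1, -0.5, 0.5]
width: 0.0851
```

```bash
python3 st.py
```

```text
28.75 [ 83.1   8.6 -47.4 107.8  -7.3  42.9 108.9] [ 0.4956 -0.3512  0.3519] [154.34  -5.15  68.51] w 0.0851 F [-0.1 -0.5  0.5]
lean 26.14 az -10.9
[[ 0.365  0.824  0.433]
 [ 0.927 -0.366 -0.083]
 [ 0.09   0.431 -0.898]]
```

```bash
python3 -c "
from rig import manip;print(manip.state()['q'].round(2).tolist())" | tee q.txt; OMP_NUM_THREADS=1 python3 plan2.py "$(cat q.txt)" 4 240; python3 show.py plan2.npy "$(cat q.txt)"
```

```text
[83.07, 8.59, -47.42, 107.84, -7.31, 42.93, 108.95]
0.264 (array([ 32., -17., -55., 131.,   0.,  43.,  46.]), array([0.377, 0.112, 0.275]), 'lean', np.float64(20.4), 'az', np.float64(-20.0)) [ 0.336  0.942 -0.001]
0.324 (array([ 24., -17., -47., 135.,   0.,  41.,  46.]), array([0.363, 0.102, 0.265]), 'lean', np.float64(20.4), 'az', np.float64(-16.0)) [0.341 0.94  0.028]
0.337 (array([ 55.,   1., -79., 130.,  24.,  39.,  27.]), array([0.431, 0.092, 0.229]), 'lean', np.float64(19.2), 'az', np.float64(-20.0)) [0.363 0.932 0.01 ]
0.41 (array([ 58.,  -9., -81., 131.,   8.,  35.,  37.]), array([0.419, 0.109, 0.234]), 'lean', np.float64(20.9), 'az', np.float64(-17.0)) [0.387 0.921 0.036]
[[ 8.3000e-02  1.5600e-01  3.3000e-02  9.9830e+00]
 [-1.4200e-01  2.3200e-01 -7.0000e-02  1.8806e+01]
 [ 9.1000e-02  2.3200e-01 -1.6500e-01 -9.9830e+00]
 [-1.6400e-01  4.0000e-02  6.3000e-02 -4.2000e+01]]
0 [[0.74, 0.11, -0.03], 0.04], p [ 0.5  -0.35  0.35] lip [ 0.43 -0.31  0.22] el [-0.01 -0.08  0.85] wr [ 0.35 -0.32  0.66]
1 [[0.74, 0.08, -0.03], 0.04], p [ 0.51 -0.33  0.36] lip [ 0.45 -0.28  0.23] el [-
[... 2102 characters left out ...]
0.5], -0.16], p [0.47 0.1  0.25] lip [0.41 0.17 0.13] el [ 0.01 -0.05  0.85] wr [0.34 0.13 0.57]
20 [[-0.24, -0.51, -0.5], -0.16], p [0.45 0.1  0.25] lip [0.39 0.16 0.13] el [-0.01 -0.01  0.85] wr [0.33 0.13 0.57]
21 [[-0.22, -0.52, -0.49], -0.16], p [0.44 0.1  0.25] lip [0.37 0.16 0.13] el [-0.04  0.03  0.85] wr [0.32 0.14 0.57]
22 [[-0.18, -0.54, -0.49], -0.16], p [0.42 0.1  0.26] lip [0.35 0.15 0.13] el [-0.07  0.06  0.84] wr [0.31 0.14 0.58]
23 [[-0.12, -0.55, -0.49], -0.16], p [0.39 0.11 0.27] lip [0.32 0.15 0.14] el [-0.11  0.07  0.83] wr [0.28 0.15 0.59]
(array([ 32., -17., -55., 131.,   0.,  43.,  46.]), array([0.377, 0.112, 0.275]), 'lean', np.float64(20.4), 'az', np.float64(-20.0))
```

Request:
{"api": "play_rows", "payload": {
  "moves": [
    [[0.74, 0.11, -0.03], 0.04],
    [[0.74, 0.08, -0.03], 0.04],
    [[0.75, 0.06, -0.03], 0.04],
    [[0.75, 0.04, -0.03], 0.04],
    [[0.75, 0.01, -0.03], 0.04],
    [[0.75, -0.01, -0.03], 0.04]
  ]
}}

```text
t: 29.25
tool_pos: [0.5734, -0.1993, 0.3838]
ee_rot: [155.7, -9.3, 57.7]
force: [0.4, -0.1, 0.3]
width: 0.0858
```

Request:
{"api": "play_rows", "payload": {
  "moves": [
    [[0.4, -0.95, -0.07], 0.07],
    [[0.35, -0.97, -0.07], 0.07],
    [[0.3, -0.99, -0.07], 0.07],
    [[0.24, -1, -0.07], 0.07],
    [[0.18, -1, -0.07], 0.07],
    [[0.13, -1, -0.07], 0.07]
  ]
}}

```text
t: 29.75
tool_pos: [0.462, -0.0023, 0.3266]
ee_rot: [159.6, -16.7, 40.3]
force: [-0.6, -0.7, -0.1]
width: 0.0855
```

```bash
python3 st.py;python3 -c "
from rig import manip;print(manip.state()['q'].round(2).tolist())" | tee q.txt; OMP_NUM_THREADS=1 python3 plan2.py "$(cat q.txt)" 3 200; python3 show.py plan2.npy "$(cat q.txt)"
```

```text
29.75 [ 52.7 -17.5 -50.9 127.1 -13.2  38.8  45.8] [ 0.462  -0.0023  0.3266] [159.56 -16.68  40.25] w 0.0855 F [-0.6 -0.7 -0.1]
lean 26.15 az -12.1
[[ 0.731  0.529  0.431]
 [ 0.619 -0.78  -0.093]
 [ 0.287  0.334 -0.898]]
[52.71, -17.54, -50.87, 127.12, -13.2, 38.81, 45.76]
0.128 (array([ 28., -10., -59., 131.,   9.,  42.,  31.]), array([0.379, 0.143, 0.256]), 'lean', np.float64(19.6), 'az', np.float64(-19.0)) [0.354 0.935 0.012]
0.148 (array([ 21., -13., -51., 128.,   9.,  47.,  33.]), array([0.384, 0.138, 0.292]), 'lean', np.float64(21.3), 'az', np.float64(-21.0)) [0.358 0.934 0.001]
0.164 (array([ 30., -14., -56., 132.,   2.,  43.,  41.]), array([0.366, 0.121, 0.258]), 'lean', np.float64(18.4), 'az', np.float64(-19.0)) [0.368 0.93  0.016]
0.243 (array([ 41.,  -1., -76., 128.,  22.,  43.,  20.]), array([0.403, 0.152, 0.243]), 'lean', np.float64(19.6), 'az', np.float64(-22.0)) [ 0.343  0.939 -0.011]
[[  0.238   0.155   0.123  42.   ]
 [ -0.236  -0.232   0.161 -17.713]
 [ -0.094   0.24   -0.24  -42.   ]]
0 [[1.27, 0.19, -0.09], 0.16], p [ 0.46 -0.    0.33] lip [0.43 0.09 0.21] el [-0.1
[... 1434 characters left out ...]
-1.28, 0.71], -0.16], p [0.43 0.   0.4 ] lip [0.4  0.09 0.28] el [-0.13  0.07  0.83] wr [0.32 0.04 0.72]
14 [[0.2, -1.27, 0.71], -0.16], p [0.42 0.03 0.37] lip [0.38 0.11 0.25] el [-0.13  0.06  0.83] wr [0.31 0.07 0.69]
15 [[0.36, -1.23, 0.71], -0.16], p [0.41 0.06 0.34] lip [0.36 0.13 0.22] el [-0.13  0.06  0.83] wr [0.3  0.09 0.66]
16 [[0.51, -1.18, 0.71], -0.16], p [0.4  0.09 0.31] lip [0.34 0.14 0.19] el [-0.13  0.05  0.83] wr [0.29 0.12 0.63]
17 [[0.65, -1.11, 0.71], -0.16], p [0.39 0.11 0.28] lip [0.32 0.16 0.16] el [-0.11  0.04  0.84] wr [0.28 0.15 0.61]
(array([ 28., -10., -59., 131.,   9.,  42.,  31.]), array([0.379, 0.143, 0.256]), 'lean', np.float64(19.6), 'az', np.float64(-19.0))
```

Request:
{"api": "play_rows", "payload": {
  "moves": [
    [[1, 0.15, -0.07], 0.16],
    [[1, 0.05, -0.07], 0.16],
    [[1, -0.05, -0.08], 0.16],
    [[1, -0.16, -0.08], 0.16],
    [[1, -0.18, -0.1], 0.16],
    [[1, -0.21, -0.12], 0.16]
  ]
}}

```text
t: 30.25
tool_pos: [0.5785, 0.1006, 0.4188]
ee_rot: [175.1, -25.8, 1.8]
force: [0.5, -1.8, 0.5]
width: 0.0854
```

Request:
{"api": "play_rows", "payload": {
  "moves": [
    [[-0.62, 0.56, -0.61], -0.07],
    [[-0.65, 0.55, -0.59], -0.07],
    [[-0.67, 0.53, -0.58], -0.07],
    [[-0.69, 0.51, -0.57], -0.07],
    [[-0.72, 0.48, -0.56], -0.07],
    [[-0.74, 0.44, -0.56], -0.07]
  ]
}}

```text
t: 30.75
tool_pos: [0.4851, 0.0438, 0.462]
ee_rot: [169.3, -25.6, 11.9]
force: [0.2, -0.5, 0.0]
width: 0.0853
```

```bash
python3 st.py;python3 -c "
from rig import manip;print(manip.state()['q'].round(2).tolist())" | tee q.txt; OMP_NUM_THREADS=1 python3 plan2.py "$(cat q.txt)" 2 120; python3 show.py plan2.npy "$(cat q.txt)"
```

```text
30.75 [ 32.6 -17.4 -37.7 112.3  -2.8  55.1   4.1] [0.4851 0.0438 0.462 ] [169.34 -25.55  11.86] w 0.0853 F [ 0.2 -0.5  0. ]
lean 27.55 az -11.7
[[ 0.883  0.124  0.453]
 [ 0.185 -0.978 -0.094]
 [ 0.431  0.167 -0.887]]
[32.55, -17.36, -37.7, 112.31, -2.77, 55.13, 4.15]
0.361 (array([ 11., -18., -42., 139.,   6.,  41.,  34.]), array([0.326, 0.103, 0.244]), 'lean', np.float64(20.6), 'az', np.float64(-21.0)) [0.363 0.932 0.005]
0.396 (array([  3., -18., -29., 139.,   9.,  42.,  37.]), array([0.338, 0.074, 0.256]), 'lean', np.float64(20.8), 'az', np.float64(-20.0)) [0.363 0.932 0.011]
0.399 (array([ 23., -18., -48., 139.,   6.,  37.,  39.]), array([0.353, 0.079, 0.243]), 'lean', np.float64(23.1), 'az', np.float64(-21.0)) [ 0.36   0.933 -0.002]
0.42 (array([-11., -18., -24., 139.,  15.,  45.,  25.]), array([0.325, 0.101, 0.262]), 'lean', np.float64(22.0), 'az', np.float64(-19.0)) [0.356 0.935 0.01 ]
[[ -0.102  -0.104  -0.24  -38.323]
 [ -0.24    0.121  -0.125 -27.411]]
0 [[-0.89, 0.2, 0.74], -0.14], p [0.48 0.04 0.46] lip [0.51 0.16 0.36] el [-0.14  0.06  0.83] wr [0.33 0.08 0.76]
1 [[-0.9,
[... 712 characters left out ...]
-1.18, -0.01], -0.1], p [ 0.4  -0.02  0.27] lip [0.35 0.06 0.15] el [-0.15  0.04  0.83] wr [0.25 0.01 0.58]
8 [[-0.28, -1.2, 0.02], -0.1], p [0.39 0.   0.27] lip [0.34 0.07 0.14] el [-0.15  0.03  0.83] wr [0.25 0.04 0.58]
9 [[-0.19, -1.22, 0.04], -0.1], p [0.38 0.03 0.26] lip [0.32 0.08 0.13] el [-0.15  0.03  0.83] wr [0.24 0.06 0.57]
10 [[-0.09, -1.23, 0.06], -0.1], p [0.36 0.05 0.26] lip [0.3  0.1  0.13] el [-0.15  0.02  0.83] wr [0.24 0.09 0.57]
11 [[0.01, -1.23, 0.08], -0.1], p [0.35 0.08 0.25] lip [0.27 0.12 0.12] el [-0.15  0.01  0.83] wr [0.23 0.11 0.57]
(array([ 11., -18., -42., 139.,   6.,  41.,  34.]), array([0.326, 0.103, 0.244]), 'lean', np.float64(20.6), 'az', np.float64(-21.0))
```

```bash
python3 - <<'E'
s=open('plan2.py').read()
s=s.replace("    Rm,p,_,O=fkj(q);x,z=Rm[:,0],Rm[:,2]\n    al","""    for k in range(6):
        Rm,p,_,O=fkj(q);e=G-p;n=np.linalg.norm(e);pen+=10*max(0,.235-p[2]) if k<2 else 0
        q=step(q,Rm.T@e*min(1,.035/n),0,iters=3)
    Rm,p,_,O=fkj(q);x,z=Rm[:,0],Rm[:,2]
    al""").replace("S=G-.09*z","S=G").replace("-.02)+1.*max","-.003)*2+1.*max")
open('plan3.py','w').write(s.replace('plan2.npy','plan3.npy'))
E
OMP_NUM_THREADS=1 python3 plan3.py "$(cat q.txt)" 3 280; python3 show.py plan3.npy "$(cat q.txt)"
```

```text
0.111 (array([ -1.,   6., -29., 132.,  27.,  37.,  18.]), array([0.413, 0.109, 0.178]), 'lean', np.float64(15.8), 'az', np.float64(-25.0)) [ 0.369  0.929 -0.016]
0.125 (array([  2.,   4., -34., 135.,  36.,  33.,   8.]), array([0.413, 0.109, 0.178]), 'lean', np.float64(21.1), 'az', np.float64(-20.0)) [0.35  0.937 0.005]
0.164 (array([ 13.,   7., -46., 133.,  36.,  37.,   8.]), array([0.413, 0.11 , 0.178]), 'lean', np.float64(19.0), 'az', np.float64(-25.0)) [ 0.383  0.924 -0.016]
0.198 (array([ 38.,  12., -74., 135.,  51.,  39.,  -5.]), array([0.413, 0.11 , 0.178]), 'lean', np.float64(22.3), 'az', np.float64(-20.0)) [0.347 0.938 0.006]
[[ -0.12   -0.081  -0.24  -19.529]
 [ -0.043   0.037  -0.074 -32.341]
 [ -0.24   -0.048  -0.054 -24.53 ]]
0 [[-0.93, 0.1, 0.69], -0.07], p [0.48 0.04 0.46] lip [0.51 0.16 0.36] el [-0.14  0.06  0.83] wr [0.33 0.08 0.76]
1 [[-0.94, 0.05, 0.69], -0.07], p [0.47 0.03 0.43] lip [0.49 0.14 0.33] el [-0.15  0.04  0.83] wr [0.31 0.07 0.73]
2 [[-0.94, 0.02, 0.69], -0.07], p [0.46 0.02 0.41] lip [0.47 0.13 0.3 ] el [-0.15  0.02  0.83] wr [0.3  0.06 0.71]
3 [[-0.9
[... 1295 characters left out ...]
, -0.18], -0.09], p [0.38 0.03 0.27] lip [0.32 0.09 0.14] el [-0.15  0.01  0.83] wr [0.24 0.07 0.58]
15 [[-0.7, -0.76, -0.15], -0.09], p [0.37 0.03 0.27] lip [0.31 0.08 0.14] el [-0.15 -0.01  0.83] wr [0.24 0.07 0.58]
16 [[-0.66, -0.8, -0.09], -0.09], p [0.35 0.02 0.26] lip [0.28 0.07 0.13] el [-0.15  0.01  0.83] wr [0.24 0.06 0.58]
17 [[-0.61, -0.85, -0.05], -0.09], p [0.34 0.02 0.26] lip [0.26 0.06 0.13] el [-0.15 -0.01  0.83] wr [0.24 0.06 0.58]
(array([  1., -18., -16., 139.,   7.,  46.,  50.]), array([0.327, 0.013, 0.254]), 'lean', np.float64(15.8), 'az', np.float64(-25.0))plan3.py:16: RuntimeWarning: divide by zero encountered in scalar divide
  q=step(q,Rm.T@e*min(1,.035/n),0,iters=3)
```

Request:
{"api": "play_rows", "payload": {
  "moves": [
    [[-0.85, 0.1, 0.63], -0.07],
    [[-0.85, 0.05, 0.63], -0.07],
    [[-0.85, 0.02, 0.63], -0.07],
    [[-0.85, -0.01, 0.63], -0.07],
    [[-0.85, -0.03, 0.63], -0.07],
    [[-0.85, -0.07, 0.63], -0.07]
  ]
}}

```text
t: 31.25
tool_pos: [0.4158, -0.0061, 0.3005]
ee_rot: [162.4, -22.7, 28.5]
force: [0.8, -1.0, -0.8]
width: 0.0857
```

```bash
python3 st.py
```

```text
31.25 [ -1.4 -17.6  -8.  136.6  12.8  34.7   6.4] [ 0.4158 -0.0061  0.3005] [162.4  -22.7   28.46] w 0.0857 F [ 0.8 -1.  -0.8]
lean 28.44 az -11.0
[[ 0.811  0.352  0.467]
 [ 0.44  -0.894 -0.091]
 [ 0.386  0.279 -0.879]]
```

Request:
{"api": "play_rows", "payload": {
  "moves": [
    [[-0.21, -0.28, 0.18], -0.12],
    [[-0.18, -0.3, 0.18], -0.12],
    [[-0.15, -0.31, 0.18], -0.12],
    [[-0.13, -0.32, 0.18], -0.12],
    [[-0.11, -0.33, 0.18], -0.12],
    [[-0.08, -0.34, 0.18], -0.12]
  ]
}}

```text
t: 31.75
tool_pos: [0.4019, 0.0388, 0.2518]
ee_rot: [155.6, -10.8, 56.4]
force: [-0.2, -0.2, 0.8]
width: 0.0853
```

```bash
python3 st.py;python3 -c "
from rig import manip;print(manip.state()['q'].round(2).tolist())" | tee q.txt; OMP_NUM_THREADS=1 python3 plan3.py "$(cat q.txt)" 2 150 2>/dev/null; python3 show.py plan3.npy "$(cat q.txt)"
```

```text
31.75 [ 36.8 -17.6 -47.7 138.9  -5.7  28.5  46.2] [0.4019 0.0388 0.2518] [155.62 -10.84  56.41] w 0.0853 F [-0.2 -0.2  0.8]
lean 26.54 az -11.0
[[ 0.543  0.716  0.439]
 [ 0.818 -0.569 -0.086]
 [ 0.188  0.405 -0.895]]
[36.85, -17.58, -47.67, 138.89, -5.68, 28.5, 46.17]
0.027 (array([-11.,   5., -17., 132.,  22.,  35.,  24.]), array([0.413, 0.11 , 0.178]), 'lean', np.float64(14.9), 'az', np.float64(-21.0)) [ 0.362  0.932 -0.001]
0.055 (array([ 39.,  14., -73., 132.,  43.,  41.,   5.]), array([0.413, 0.11 , 0.178]), 'lean', np.float64(17.1), 'az', np.float64(-21.0)) [0.355 0.935 0.   ]
0.06 (array([ 39.,  13., -73., 133.,  44.,  41.,   2.]), array([0.411, 0.108, 0.179]), 'lean', np.float64(18.5), 'az', np.float64(-22.0)) [ 0.363  0.932 -0.005]
0.073 (array([ 24.,   8., -57., 135.,  42.,  36.,   3.]), array([0.413, 0.11 , 0.178]), 'lean', np.float64(21.1), 'az', np.float64(-22.0)) [ 0.357  0.934 -0.004]
[[-2.230e-01  1.850e-01  8.000e-02  6.716e+00]
 [-2.400e-01 -3.300e-02  3.000e-02 -4.200e+01]]
0 [[0.19, -0.97, -0.77], 0.02], p [0.4  0.04 0.25] lip [0.35 0.1  0.12] el [-0.13  0.07  0.8
[... 732 characters left out ...]
 -0.49], -0.16], p [0.34 0.1  0.27] lip [0.28 0.16 0.14] el [-0.13 -0.08  0.83] wr [0.21 0.13 0.58]
8 [[-0.62, -0.64, -0.48], -0.16], p [0.34 0.1  0.27] lip [0.28 0.16 0.14] el [-0.14 -0.06  0.83] wr [0.21 0.13 0.58]
9 [[-0.59, -0.69, -0.46], -0.16], p [0.33 0.1  0.27] lip [0.26 0.15 0.14] el [-0.13 -0.08  0.83] wr [0.21 0.14 0.58]
10 [[-0.56, -0.75, -0.4], -0.16], p [0.31 0.1  0.26] lip [0.23 0.15 0.14] el [-0.14 -0.06  0.83] wr [0.21 0.13 0.58]
11 [[-0.51, -0.8, -0.36], -0.16], p [0.29 0.11 0.25] lip [0.21 0.15 0.14] el [-0.13 -0.08  0.83] wr [0.21 0.13 0.58]
(array([-16., -18., -20., 139.,   9.,  50.,  28.]), array([0.287, 0.109, 0.251]), 'lean', np.float64(14.9), 'az', np.float64(-21.0))
```

Request:
{"api": "play_rows", "payload": {
  "moves": [
    [[0.16, -0.8, -0.64], 0.02],
    [[0.16, -0.8, -0.64], 0.02],
    [[0.15, -0.81, -0.63], 0.02],
    [[0.15, -0.81, -0.63], 0.02],
    [[0.14, -0.82, -0.62], 0.02],
    [[0.13, -0.82, -0.62], 0.02]
  ]
}}

```text
t: 32.25
tool_pos: [0.3528, 0.0959, 0.2718]
ee_rot: [157.6, -10.5, 54.0]
force: [-0.8, 1.4, -0.5]
width: 0.0852
```

```bash
python3 st.py;python3 -c "
from rig import manip;print(manip.state()['q'].round(2).tolist())" | tee q.txt; OMP_NUM_THREADS=1 python3 plan3.py "$(cat q.txt)" 1 50 2>/dev/null; python3 show.py plan3.npy "$(cat q.txt)"
```

```text
32.25 [-15.3 -17.6 -17.  138.9  18.2  41.5   7.6] [0.3528 0.0959 0.2718] [157.61 -10.53  53.98] w 0.0852 F [-0.8  1.4 -0.5]
lean 24.62 az -12.1
[[ 0.578  0.707  0.407]
 [ 0.795 -0.6   -0.087]
 [ 0.183  0.374 -0.909]]
[-15.35, -17.58, -17.03, 138.89, 18.15, 41.49, 7.55]
0.026 (array([-19.,   5.,  -9., 132.,  20.,  35.,  26.]), array([0.413, 0.109, 0.178]), 'lean', np.float64(14.5), 'az', np.float64(-22.0)) [ 0.359  0.933 -0.004]
0.036 (array([ 39.,  12., -72., 133.,  44.,  40.,   3.]), array([0.411, 0.107, 0.179]), 'lean', np.float64(18.8), 'az', np.float64(-21.0)) [ 0.361  0.933 -0.001]
0.039 (array([ 39.,  12., -72., 133.,  44.,  40.,   3.]), array([0.411, 0.108, 0.179]), 'lean', np.float64(18.7), 'az', np.float64(-21.0)) [ 0.36   0.933 -0.001]
0.04 (array([  8.,   5., -40., 134.,  35.,  34.,   9.]), array([0.413, 0.11 , 0.178]), 'lean', np.float64(19.8), 'az', np.float64(-22.0)) [ 0.363  0.932 -0.002]
[[-1.7100e-01  1.7000e-02  3.0000e-03 -2.3996e+01]]
0 [[-0.36, -0.54, -0.31], -0.09], p [0.35 0.1  0.27] lip [0.3  0.16 0.15] el [-0.14 -0.06  0.83] wr [0.21 0.13 0.58]
1 [[-0.34, -0.57, -0.27], -0.09], p [0.34 0.1  0.26] lip [0.28 0.16 0.14] el [-0.15 -0.04  0.83] wr [0.21 0.13 0.58]
2 [[-0.31, -0.59, -0.26], -0.09], p [0.32 0.11 0.26] lip [0.26 0.16 0.14] el [-0.14 -0.06  0.83] wr [0.21 0.13 0.58]
3 [[-0.28, -0.62, -0.22], -0.09], p [0.3  0.11 0.25] lip [0.23 0.17 0.13] el [-0.15 -0.04  0.83] wr [0.21 0.14 0.58]
4 [[-0.26, -0.63, -0.22], -0.09], p [0.3  0.12 0.25] lip [0.22 0.17 0.13] el [-0.14 -0.06  0.83] wr [0.2  0.15 0.58]
5 [[-0.22, -0.66, -0.19], -0.09], p [0.28 0.13 0.25] lip [0.19 0.17 0.13] el [-0.14 -0.07  0.83] wr [0.19 0.16 0.58]
(array([-26., -18., -18., 139.,  10.,  52.,  20.]), array([0.263, 0.135, 0.251]), 'lean', np.float64(14.5), 'az', np.float64(-22.0))
```

Request:
{"api": "play_rows", "payload": {
  "moves": [
    [[-0.36, -0.54, -0.31], -0.09],
    [[-0.34, -0.57, -0.27], -0.09],
    [[-0.31, -0.59, -0.26], -0.09],
    [[-0.28, -0.62, -0.22], -0.09],
    [[-0.26, -0.63, -0.22], -0.09]
  ]
}}

```text
t: 32.67
tool_pos: [0.2626, 0.1586, 0.2685]
ee_rot: [157.1, 1.0, 71.5]
force: [0.0, 0.9, -0.1]
width: 0.0851
```

```bash
python3 st.py; python3 go.py .389 .119 .255
```

```text
32.6667 [-43.  -17.6 -15.4 138.9  21.8  55.5   1.8] [0.2626 0.1586 0.2685] [157.14   1.02  71.52] w 0.0851 F [ 0.   0.9 -0.1]
lean 22.88 az -20.9
[[ 0.317  0.876  0.363]
 [ 0.948 -0.285 -0.139]
 [-0.018  0.388 -0.921]]
world d [ 0.1264 -0.0396 -0.0135] tool d/40mm [0.07 2.92 1.6 ] rows 3.33 unit [0.02 0.88 0.48]
```

Lean 22.9° at azimuth -21° with the jaws across the tab, which is what I wanted. I'll measure the funnel again before grasping it.

```bash
python3 - <<'E'
from h import *
from scipy.optimize import least_squares
for nm in('scene','top'):
    f=snap(nm,nm+'11.png')
    P=pts(f).reshape(-1,3)
    m=(P[:,2]>.165)&(P[:,2]<.2)&(P[:,0]>.38)&(P[:,0]<.62)&(P[:,1]>-.02)&(P[:,1]<.25)
    B=P[m]; c0=np.array([.497,.078])
    for it in range(6):
        k=abs(np.linalg.norm(B[:,:2]-c0,axis=1)-.062)<(.02 if it<2 else .008); k&=B[:,2]>.178
        c0=least_squares(lambda c:np.linalg.norm(B[k][:,:2]-c,axis=1)-.0605,c0,loss='soft_l1',f_scale=.002).x
    r=np.linalg.norm(B[:,:2]-c0,axis=1); t=B[(r>.07)&(r<.118)]; v=t[:,:2].mean(0)-c0
    print(nm,c0.round(4),'tab n',len(t),np.degrees(np.arctan2(v[1],v[0])).round(2),t[:,2].mean().round(4), 'grip',(c0+.09*v/np.linalg.norm(v)).round(4))
E
```

```text
scene [0.4971 0.0796] tab n 252 158.86 0.1825 grip [0.4131 0.112 ]
top [0.4969 0.0765] tab n 233 158.89 0.1819 grip [0.413  0.1089]
```

View pics/scene11.png

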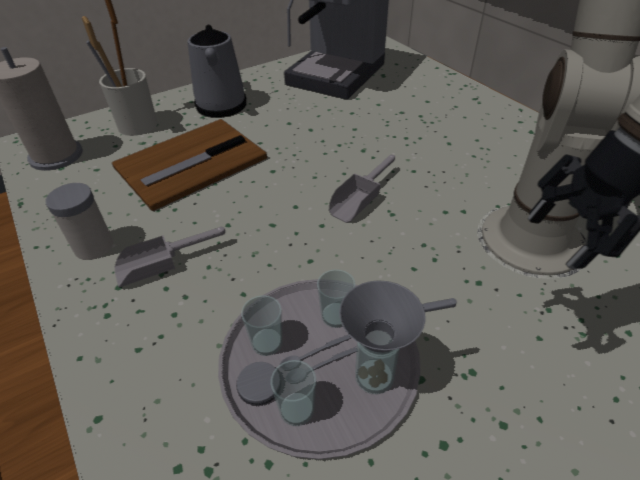

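Request:
{"api": "play_rows", "payload": {
  "moves": [
    [[0.02, 0.6, 0.33], 0.02],
    [[0.02, 0.6, 0.33], 0.02],
    [[0.02, 0.6, 0.33], 0.02],
    [[0.02, 0.6, 0.33], 0],
    [[0.02, 0.4, 0.22], 0],
    [[0, 0, 0], 0]
  ]
}}

```text
t: 33.27
tool_pos: [0.3888, 0.1206, 0.2578]
ee_rot: [156.7, -0.6, 69.6]
force: [-0.3, 0.9, 0.0]
width: 0.0853
```

```bash
python3 st.py; python3 go.py .413 .1105 .178
```

```text
33.2667 [-35.   -8.2  -1.9 134.3  27.8  43.9  14. ] [0.3888 0.1206 0.2578] [156.68  -0.63  69.6 ] w 0.0853 F [-0.3  0.9  0. ]
lean 23.33 az -18.9
[[ 0.349  0.859  0.375]
 [ 0.937 -0.324 -0.128]
 [ 0.011  0.396 -0.918]]
world d [ 0.0242 -0.0101 -0.0798] tool d/40mm [-0.05 -0.19  2.09] rows 2.1 unit [-0.02 -0.09  1.  ]
```

Request:
{"api": "play_rows", "payload": {
  "moves": [
    [[-0.01, -0.05, 0.6], 0],
    [[-0.01, -0.05, 0.6], 0],
    [[-0.02, -0.06, 0.5], 0],
    [[-0.01, -0.03, 0.3], 0],
    [[0, 0, 0], 0]
  ]
}}

```text
t: 33.68
tool_pos: [0.4142, 0.1081, 0.1815]
ee_rot: [156.5, -1.2, 69.0]
force: [-0.8, -0.8, -1.1]
width: 0.0852
```

```bash
python3 st.py; python3 go.py .413 .1105 .177
```

```text
33.6833 [-32.    1.9  -0.6 137.7  37.7  30.5   4.9] [0.4142 0.1081 0.1815] [156.47  -1.15  69.01] w 0.0852 F [-0.8 -0.8 -1.1]
lean 23.56 az -18.3
[[ 0.358  0.853  0.379]
 [ 0.933 -0.336 -0.126]
 [ 0.02   0.399 -0.917]]
world d [-0.0012  0.0024 -0.0045] tool d/40mm [ 0.04 -0.09  0.08] rows 0.13 unit [ 0.32 -0.7   0.64]
```

Request:
{"api": "play_rows", "payload": {
  "moves": [
    [[0.05, 0, 0.12], 0],
    [[0, 0, 0], 0]
  ]
}}

```text
t: 33.85
tool_pos: [0.4163, 0.1085, 0.1773]
ee_rot: [156.5, -1.1, 68.9]
force: [-0.6, 0.1, 0.2]
width: 0.0856
```

Request:
{"api": "play_rows", "payload": {
  "moves": [
    [[0, 0, 0], 0],
    [[0, 0, 0], 0],
    [[0, 0, 0], 0],
    [[0, 0, 0], 0],
    [[0, 0, 0], 0],
    [[0, 0, 0], 0]
  ],
  "grip": -0.55
}}

```text
t: 34.35
tool_pos: [0.4176, 0.1104, 0.181]
ee_rot: [156.2, -1.5, 69.0]
force: [-0.6, -0.3, 0.2]
width: 0.0193
```

```bash
python3 st.py; python3 go.py .413 .1105 .177;python3 - <<'E'
from h import *
f=snap('scene','scene12.png');cv2.imwrite('pics/c12.png',cv2.resize(f['frame'][230:400,320:520,::-1],None,fx=3.5,fy=3.5))
E
```

```text
34.35 [-32.1   2.3  -0.6 137.6  38.4  30.1   4.1] [0.4176 0.1104 0.181 ] [156.23  -1.47  68.97] w 0.0193 F [-0.6 -0.3  0.2]
lean 23.81 az -17.7
[[ 0.359  0.851  0.385]
 [ 0.933 -0.338 -0.123]
 [ 0.026  0.403 -0.915]]
world d [-0.0046  0.0001 -0.004 ] tool d/40mm [-0.04 -0.14  0.05] rows 0.15 unit [-0.27 -0.91  0.31]
```

View pics/c12.png

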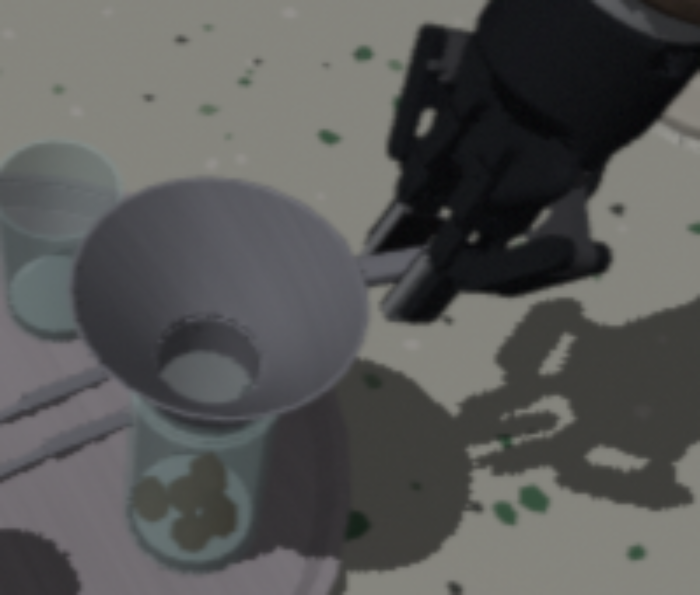

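Request:
{"api": "play_rows", "payload": {
  "moves": [
    [[-0.02, -0.1, 0.06], 0],
    [[0, 0, 0], 0]
  ]
}}

```text
t: 34.57
tool_pos: [0.4148, 0.1109, 0.1772]
ee_rot: [156.2, -1.5, 69.0]
force: [-0.5, -0.9, 0.1]
width: 0.019
```

Request:
{"api": "play_rows", "payload": {
  "moves": [
    [[0, 0, 0], 0],
    [[0, 0, 0], 0],
    [[0, 0, 0], 0],
    [[0, 0, 0], 0]
  ],
  "grip": -1
}}

```text
t: 34.9
tool_pos: [0.4148, 0.1108, 0.1772]
ee_rot: [156.2, -1.5, 69.0]
force: [-0.2, 0.5, 1.8]
width: 0.0111
```

```bash
python3 st.py; python3 -c "
from fast import *
from rig import manip
q0=np.radians(manip.state()['q'])
for seq in ([(0,0,.15)],[(0.02,0,.13)],):
  q=q0.copy()
  for w in [(.417,.11,.33),(.40,.333,.33),(.40,.333,.068)]:
    for _ in range(14):
        Rm,p,_,_=fkj(q);e=np.array(w)-p;n=np.linalg.norm(e);
        q=step(q,Rm.T@e*min(1,.02/max(n,1e-9)),0)
    print(rep(q))
  break
"
```

```text
34.9 [-31.9   2.5  -1.1 138.   39.3  29.7   2.7] [0.4148 0.1108 0.1772] [156.19  -1.46  68.98] w 0.0111 F [-0.2  0.5  1.8]
lean 23.85 az -17.7
[[ 0.359  0.85   0.385]
 [ 0.933 -0.338 -0.123]
 [ 0.026  0.404 -0.915]]
(array([-32., -12.,  -0., 127.,  23.,  51.,  24.]), array([0.417, 0.11 , 0.33 ]), 'lean', np.float64(23.9), 'az', np.float64(-18.0))
(array([-43.,   5., -15., 112.,  28.,  61.,  -3.]), array([0.4  , 0.333, 0.33 ]), 'lean', np.float64(23.9), 'az', np.float64(-18.0))
(array([-51.,  28.,  -8., 123.,  53.,  34., -36.]), array([0.4  , 0.333, 0.068]), 'lean', np.float64(23.9), 'az', np.float64(-18.0))
```

Request:
{"api": "play_rows", "payload": {
  "moves": [
    [[0, 0.06, -0.12], 0],
    [[0.01, 0.1, -0.23], 0],
    [[0.01, 0.1, -0.23], 0],
    [[0.01, 0.1, -0.23], 0],
    [[0.01, 0.1, -0.23], 0],
    [[0, 0.06, -0.12], 0],
    [[0, 0, 0], 0]
  ]
}}

```text
t: 35.48
tool_pos: [0.4116, 0.1094, 0.2281]
ee_rot: [156.7, -1.2, 68.9]
force: [0.2, -0.3, -1.5]
width: 0.0106
```

```bash
python3 st.py;python3 - <<'E'
from h import *
f=snap('scene','scene13.png');cv2.imwrite('pics/c13.png',cv2.resize(f['frame'][200:420,300:520,::-1],None,fx=2.7,fy=2.7))
E
```

```text
35.4833 [-31.8  -3.7  -1.2 135.   30.4  37.6  13.2] [0.4116 0.1094 0.2281] [156.65  -1.17  68.9 ] w 0.0106 F [ 0.2 -0.3 -1.5]
lean 23.38 az -18.4
[[ 0.36   0.854  0.376]
 [ 0.933 -0.338 -0.125]
 [ 0.02   0.396 -0.918]]
```

View pics/c13.png

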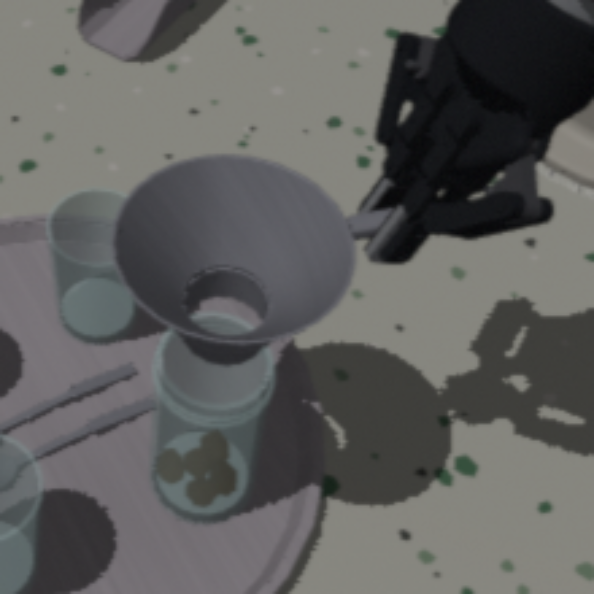

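Funnel is off: its spout now hangs clear of the rim, and the canister still stands. I'll carry it left to the bare counter.

Request:
{"api": "play_rows", "payload": {
  "moves": [
    [[0.01, 0.12, -0.28], 0],
    [[0.01, 0.16, -0.38], 0],
    [[0.01, 0.16, -0.38], 0],
    [[0.01, 0.08, -0.18], 0]
  ]
}}

```text
t: 35.87
tool_pos: [0.4079, 0.1078, 0.2773]
ee_rot: [157.1, -0.7, 68.8]
force: [-0.2, -0.1, -1.8]
width: 0.011
```

```bash
python3 st.py;python3 go.py 0.41 0.335 0.27
```

```text
35.8667 [-32.3  -8.5  -0.7 131.4  25.5  45.5  19.5] [0.4079 0.1078 0.2773] [157.09  -0.67  68.84] w 0.011 F [-0.2 -0.1 -1.8]
lean 22.92 az -19.6
[[ 0.361  0.857  0.367]
 [ 0.933 -0.337 -0.13 ]
 [ 0.012  0.389 -0.921]]
world d [ 0.0021  0.2272 -0.0073] tool d/40mm [ 5.31 -1.94 -0.55] rows 5.68 unit [ 0.93 -0.34 -0.1 ]
```

Request:
{"api": "play_rows", "payload": {
  "moves": [
    [[0.3, -0.1, -0.03], 0],
    [[0.55, -0.2, -0.05], 0],
    [[0.6, -0.22, -0.06], 0],
    [[0.6, -0.22, -0.06], 0],
    [[0.6, -0.22, -0.06], 0],
    [[0.6, -0.22, -0.06], 0],
    [[0.6, -0.22, -0.06], 0],
    [[0.6, -0.22, -0.06], 0],
    [[0.5, -0.2, -0.05], 0],
    [[0.25, -0.1, -0.02], 0],
    [[0, 0, 0], 0]
  ]
}}

```text
t: 36.78
tool_pos: [0.4085, 0.3375, 0.2603]
ee_rot: [157.4, -0.5, 68.4]
force: [0.8, 0.4, -1.8]
width: 0.0109
```

```bash
python3 st.py;python3 go.py 0.41 0.335 0.09
```

```text
36.7833 [-44.6  10.9 -13.2 114.1  30.7  54.4  -7.2] [0.4085 0.3375 0.2603] [157.42  -0.46  68.41] w 0.0109 F [ 0.8  0.4 -1.8]
lean 22.59 az -20.5
[[ 0.368  0.857  0.36 ]
 [ 0.93  -0.343 -0.134]
 [ 0.008  0.384 -0.923]]
world d [ 0.0015 -0.0025 -0.1703] tool d/40mm [-0.08 -1.58  3.95] rows 4.26 unit [-0.02 -0.37  0.93]
```

Request:
{"api": "play_rows", "payload": {
  "moves": [
    [[0, -0.1, 0.25], 0],
    [[0, -0.19, 0.46], 0],
    [[0, -0.19, 0.46], 0],
    [[0, -0.19, 0.46], 0],
    [[0, -0.19, 0.46], 0],
    [[0, -0.19, 0.46], 0],
    [[0, -0.19, 0.46], 0],
    [[0, -0.19, 0.46], 0],
    [[0, -0.1, 0.25], 0],
    [[0, 0, 0], 0]
  ]
}}

```text
t: 37.62
tool_pos: [0.4102, 0.3188, 0.087]
ee_rot: [157.4, 0.1, 67.6]
force: [-0.5, -0.5, -1.4]
width: 0.0109
```

```bash
python3 st.py
```

```text
37.6167 [-48.8  26.1  -7.5 122.2  46.4  36.3 -26.9] [0.4102 0.3188 0.087 ] [1.5738e+02 1.1000e-01 6.7590e+01] w 0.0109 F [-0.5 -0.5 -1.4]
lean 22.62 az -22.7
[[ 0.381  0.854  0.355]
 [ 0.924 -0.351 -0.148]
 [-0.002  0.385 -0.923]]
```

Request:
{"api": "play_rows", "payload": {
  "moves": [
    [[0, -0.07, 0.16], 0],
    [[0, -0.06, 0.14], 0],
    [[0, -0.04, 0.1], 0],
    [[0, -0.02, 0.06], 0],
    [[0, 0, 0], 0]
  ]
}}

```text
t: 38.03
tool_pos: [0.4114, 0.3153, 0.0674]
ee_rot: [157.2, 0.1, 67.4]
force: [-1.1, -1.6, 3.0]
width: 0.0109
```

```bash
python3 st.py
```

```text
38.0333 [-49.7  28.2  -6.2 122.7  49.   34.3 -30. ] [0.4114 0.3153 0.0674] [1.5723e+02 1.1000e-01 6.7390e+01] w 0.0109 F [-1.1 -1.6  3. ]
lean 22.77 az -22.9
[[ 0.385  0.851  0.357]
 [ 0.923 -0.354 -0.15 ]
 [-0.002  0.387 -0.922]]
```

Request:
{"api": "play_rows", "payload": {
  "moves": [
    [[0, 0, 0], 0],
    [[0, 0, 0], 0],
    [[0, 0, 0], 0],
    [[0, 0, 0], 0]
  ],
  "grip": 0
}}

```text
t: 38.37
tool_pos: [0.4131, 0.3169, 0.0695]
ee_rot: [157.1, -0.2, 67.4]
force: [0.1, 0.0, 0.1]
width: 0.0429
```

Request:
{"api": "play_rows", "payload": {
  "moves": [
    [[0, 0, -0.2], 0],
    [[0, 0, -0.4], 0],
    [[0, 0, -0.6], 0],
    [[0, 0, -0.8], 0],
    [[0, 0, -0.8], 0],
    [[0, 0, -0.8], 0],
    [[0, 0, -0.4], 0],
    [[0, 0, 0], 0]
  ]
}}

```text
t: 39.03
tool_pos: [0.3505, 0.3413, 0.2255]
ee_rot: [157.3, -0.0, 67.5]
force: [0.4, 0.4, -0.8]
width: 0.0424
```

```bash
python3 st.py;python3 - <<'E'
from h import *
f=snap('scene','scene14.png');g=snap('top','top14.png')
a=cv2.resize(g['frame'][180:280,150:250,::-1],(500,500),interpolation=cv2.INTER_CUBIC);cv2.imwrite('pics/c14.png',a)
P=pts(g).reshape(-1,3);Q=pts(f).reshape(-1,3)
for A in(P,Q):
    m=(A[:,0]>.42)&(A[:,0]<.58)&(A[:,1]>.2)&(A[:,1]<.38)&(A[:,2]>.062)&(A[:,2]<.09); print('rim',m.sum(),A[m].mean(0).round(3),A[m].min(0).round(3),A[m].max(0).round(3))
    B=np.c_[A[m][:,:2],np.ones(m.sum())];print(np.linalg.lstsq(B,A[m][:,2],rcond=None)[0].round(3))
E
```

```text
39.0333 [-49.8  11.3 -14.6 119.2  32.5  53.3 -17.2] [0.3505 0.3413 0.2255] [ 1.573e+02 -1.000e-02  6.747e+01] w 0.0424 F [ 0.4  0.4 -0.8]
lean 22.7 az -22.5
[[ 0.383  0.852  0.357]
 [ 0.924 -0.353 -0.148]
 [ 0.     0.386 -0.923]]
rim 1374 [0.494 0.292 0.069] [0.42  0.218 0.062] [0.555 0.341 0.078]
[-0.006 -0.009  0.075]
rim 1823 [0.466 0.264 0.07 ] [0.42  0.218 0.062] [0.55  0.328 0.078]
[-0.004  0.002  0.071]
```

View pics/scene14.png

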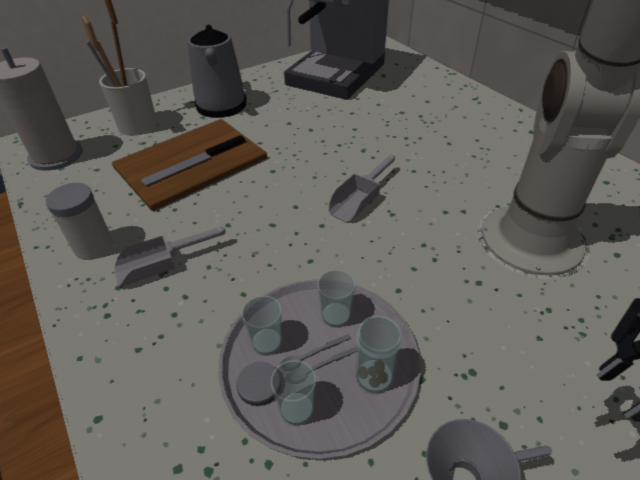

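View pics/c14.png

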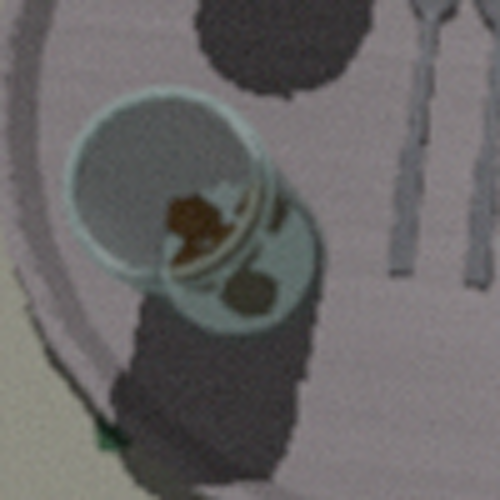

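View pics/top14.png

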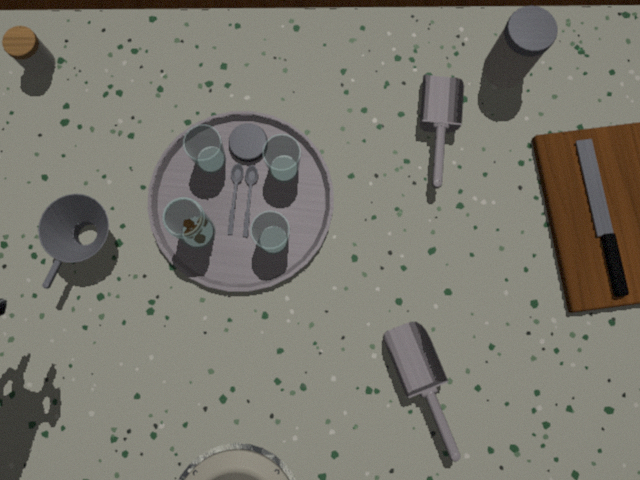

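```bash
python3 - <<'E'
from h import *
a=dict(np.load('pics/scene14.npz'))['frame'][:,:,::-1]
cv2.imwrite('pics/c15.png',cv2.resize(np.clip(255*(a[310:400,345:410]/255.)**.6,0,255).astype(np.uint8),(433,600),interpolation=cv2.INTER_CUBIC))
for n in('scene14','top14'):
    f=dict(np.load(f'pics/{n}.npz'))['frame'];h=cv2.cvtColor(f,cv2.COLOR_RGB2HSV)
    m=((h[...,0]>8)&(h[...,0]<26)&(h[...,1]>110)&(h[...,2]>50)).astype(np.uint8)
    k,_,st,c=cv2.connectedComponentsWithStats(m)
    print(n,[(c[i].round().tolist(),int(st[i,4])) for i in range(1,k) if st[i,4]>8])
E
```

```text
scene14 [([110.0, 11.0], 56), ([90.0, 32.0], 134), ([116.0, 48.0], 31), ([108.0, 68.0], 69), ([121.0, 74.0], 11), ([184.0, 161.0], 5409), ([26.0, 377.0], 12217)]
top14 [([19.0, 41.0], 775), ([594.0, 211.0], 12727), ([188.0, 225.0], 72)]
```

View pics/c15.png

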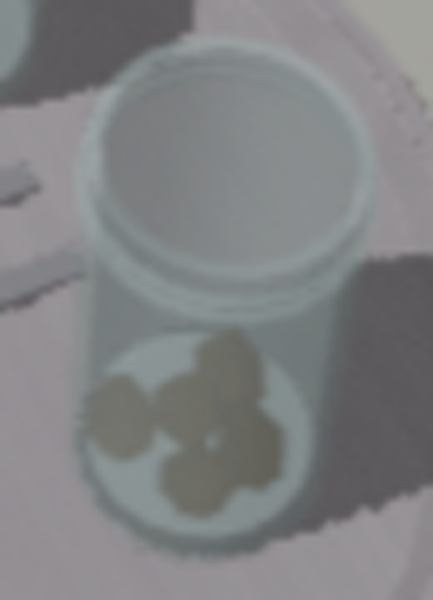

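Five lumps can be counted in the canister: left, centre, top, right and bottom. There are no stray lumps anywhere else. The robot is clear of everything, so I'm handing the job in.

```bash
python3 -c "
from rig import manip
print(manip.job_done()); print(manip.state()['t'])"
```

```text
the job is handed in; nothing more can be done
None
the job is handed in; nothing more can be done
```

The job is handed in after about 39 s of the 72 s. All five lumps went through the funnel into the canister. The scoop was then set down, and after that the funnel was lifted off and stood on the counter.

**How the tipping worked:** the moves can't tilt the tool directly. I pushed the arm against its reach and joint limits to make the tool lean about 24°. Turning about that leaned axis tipped the scoop over the funnel. I used the scoop with the lumps, about 0.63 m from the base; the empty look-alike is about 0.41 m away.

**Final pictures and measurements:**
- **Canister:** it stands upright on the tray with all five lumps visible in it. A colour search found no lumps anywhere else.
- **Scoop:** it is empty and looks flat on its base on the bare counter to the right. It is not where it started: it now lies farther out, near the grey-lidded jar, with a visible gap between them.
- **Funnel:** it stands upright on its spout to the left of the tray. Its rim measured level to within about 0.5°, at the expected height within a few millimetres.
- **Glasses, spoons and lid:** they look unmoved.
- **Robot:** the gripper is open, well clear of everything. The highest wrist force I saw was about 12 N.

**Deviations during the job:**
- The lumps began sliding earlier than planned, at about 20° of slope plus a sideways tilt. The lip was already over the funnel, so all of them went in.
- Setting the scoop down took extra moves because the arm got stuck against two joint limits.

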